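# Load the coating holder and set its keeper spring

## Task

Load the coating holder for the next run: swing its keeper arm well open, lay every steel coupon flat on its bed, long sides at right angles to the long fence, and push them home so that each one has a short end against the fence and they stand side by side in one tight row that begins at the end stop. Then swing the keeper shut against the row, hook the bent end of the tension spring down into the hole at the keeper's tip, and only after that stretch the spring and drop its eye over the headed post, under the head. Do not disturb the dropper bottle or the loose vacuum fittings beside the holder.

Things in the scene. Friction and masses are not known exactly. Their poses are not given: they have to be found in the camera images.
- holder: The coating holder, a fixed aluminium plate, 155 x 246 x 10 mm (x -46 to 109, y -133 to 113 mm of its frame). Origin on the desk under the bed; z up, x points away from the robot to the long fence, y to the robot's left along the fence. Bed surface z = 10 mm. Home centres of the coupons: x = 8 mm and y = 48, 24, 0, -24, -48 mm, filled in that order from the end stop.
- corner (a point): Where the lines of the fence face and end stop face meet on the bed: x 30, y 60, z 10 mm of the holder. The fence is a steel bar, face at x = 30 mm, 12 mm wide, 12 mm high (top 22 mm over the desk), y = -66 to 74 mm. The end stop is a steel block, 12 mm high, 14 mm wide, face at y = 60 mm, x = -8 to 30 mm.
- keeper (a joint): Angle of the keeper arm, rad: 0 = shut, parallel to the fence and touching the coupons that are home; positive = open, tip towards the robot (0.12 to 0.4 at the start, 1.2 at most). It stays where it is left (friction 0.04 N m) and only the coupons stop it at 0. A steel bar 14 mm wide, 11 to 18.5 mm above the desk, that runs from the pivot along the holder's -y when shut.
- keeper_hinge (a point): On the upright pivot axis of the keeper, x = -21, y = 85 mm of the holder's frame, 18 mm above the desk.
- keeper_knob (a point): Centre of the top of the black round finger knob on the keeper, 14 mm in diameter, 22 mm tall (22.5 to 44.5 mm over the desk), 105 mm from the pivot. Its axes turn with the keeper.
- keeper_hole (a point): Centre of the mouth of the round hole, 10 mm in diameter and right through, in the keeper's tip plate (20 x 24 mm, 8 mm thick, top 19 mm above the desk), 191 mm from the pivot. z up. Shut, it lies at x = -21, y = -106 mm of the holder's frame and 115 mm from the post, along the holder's x.
- post (a point): Centre of the top of the fixed post on the holder, 27.5 mm above the desk, at x = 94, y = -106 mm of the holder's frame: a neck 7 mm in diameter under a head 10 mm in diameter and 3.5 mm high.
- spring: The tension spring, lying flat, hook tip down, 90 g. Origin under the centre of the hook-end block; z up, x along the spring from hook to eye. Its two dark end blocks, each 14 mm long, 26 mm wide (y), 22 mm high, are the grips: hook-end block at x = 0, eye-end block at x = 46 mm plus the stretch. Coils of 18 mm between. Hooked in the hole, the blocks stand on the holder's plate (z = 10 mm).
- spring_hook (a point): Centre of the bent-down hook, near its tip: 19 mm behind the spring's origin (-x), 3.5 mm above its underside. The 3 mm wire leaves the hook-end block 11 mm above the underside, runs 13 mm to -x and bends down to 1 mm above it, so it reaches 8 mm into the hole: raise the eye end over the post by tilting the spring about its hook, not by lifting it level.
- spring_eye (a point): Centre of the level round eye, 14 mm inside, 20 mm outside, of 3 mm wire, 11 mm above the spring's underside, 69 mm (plus the stretch) from the spring's origin along its x. Hook and eye stand 88 mm apart unstretched and at most 123 mm. Pull = 1.8 N + 120 N/m x stretch: about 4.2 N when on the post, stretched by about 20 mm.
- dropper: Small amber dropper bottle, 33 mm in diameter and 102 mm tall, origin under its centre. A bystander.
- kf_stub_1: Loose steel tube stub with a flange, 40 mm in diameter and 35 mm high, origin under its centre. A bystander.
- kf_ring_1: Loose centring ring, 38 mm in diameter and 8 mm high, origin under its centre. A bystander.
- coupon_1: A ground steel coupon, 44 mm (its x) by 24 mm (y) and 10 mm thick, about 100 g, lying flat; origin under its centre. All are alike and may take any place in the row; three to five of them are there, the others are absent (None).
- coupon_2: A ground steel coupon, 44 mm (its x) by 24 mm (y) and 10 mm thick, about 100 g, lying flat; origin under its centre. All are alike and may take any place in the row; three to five of them are there, the others are absent (None).
- coupon_3: A ground steel coupon, 44 mm (its x) by 24 mm (y) and 10 mm thick, about 100 g, lying flat; origin under its centre. All are alike and may take any place in the row; three to five of them are there, the others are absent (None).
- coupon_4: A ground steel coupon, 44 mm (its x) by 24 mm (y) and 10 mm thick, about 100 g, lying flat; origin under its centre. All are alike and may take any place in the row; three to five of them are there, the others are absent (None).
- coupon_5: A ground steel coupon, 44 mm (its x) by 24 mm (y) and 10 mm thick, about 100 g, lying flat; origin under its centre. All are alike and may take any place in the row; three to five of them are there, the others are absent (None).
Mind the look-alikes: they are no part of the job. Leave any blue or green look-alike of the coupon_5 alone.

How it is judged:
On the way, in this order (a step that is already met when the one before it is completed fails the run):
1. the keeper is swung well open, past 0.6 rad (value of joint keeper above 0.6 rad), for 0.1 s.
2. every coupon lies home on the bed: a short end against the fence, in one tight row from the end stop, the spring not yet on the post (x of coupon_1 in the frame of holder between 0.0055 and 0.0095 m and z of coupon_1 in the frame of holder between 0.008 and 0.0125 m and angle between the x axis of each of coupon_1, coupon_2, coupon_3, coupon_4, coupon_5 and the x axis of holder, either way round below 0.06 rad and angle between each of coupon_1, coupon_2, coupon_3, coupon_4, coupon_5's own z axis and vertical below 0.05 rad and (y of coupon_1 in the frame of holder between 0.0455 and 0.05 m or y of coupon_1 in the frame of holder between 0.0205 and 0.026 m or y of coupon_1 in the frame of holder between -0.0045 and 0.002 m or y of coupon_1 in the frame of holder between -0.0295 and -0.022 m or y of coupon_1 in the frame of holder between -0.0545 and -0.046 m) and x of coupon_2 in the frame of holder between 0.0055 and 0.0095 m and z of coupon_2 in the frame of holder between 0.008 and 0.0125 m and (y of coupon_2 in the frame of holder between 0.0455 and 0.05 m or y of coupon_2 in the frame of holder between 0.0205 and 0.026 m or y of coupon_2 in the frame of holder between -0.0045 and 0.002 m or y of coupon_2 in the frame of holder between -0.0295 and -0.022 m or y of coupon_2 in the frame of holder between -0.0545 and -0.046 m) and x of coupon_3 in the frame of holder between 0.0055 and 0.0095 m and z of coupon_3 in the frame of holder between 0.008 and 0.0125 m and (y of coupon_3 in the frame of holder between 0.0455 and 0.05 m or y of coupon_3 in the frame of holder between 0.0205 and 0.026 m or y of coupon_3 in the frame of holder between -0.0045 and 0.002 m or y of coupon_3 in the frame of holder between -0.0295 and -0.022 m or y of coupon_3 in the frame of holder between -0.0545 and -0.046 m) and x of coupon_4 in the frame of holder between 0.0055 and 0.0095 m and z of coupon_4 in the frame of holder between 0.008 and 0.0125 m and (y of coupon_4 in the frame of holder between 0.0455 and 0.05 m or y of coupon_4 in the frame of holder between 0.0205 and 0.026 m or y of coupon_4 in the frame of holder between -0.0045 and 0.002 m or y of coupon_4 in the frame of holder between -0.0295 and -0.022 m or y of coupon_4 in the frame of holder between -0.0545 and -0.046 m) and x of coupon_5 in the frame of holder between 0.0055 and 0.0095 m and z of coupon_5 in the frame of holder between 0.008 and 0.0125 m and (y of coupon_5 in the frame of holder between 0.0455 and 0.05 m or y of coupon_5 in the frame of holder between 0.0205 and 0.026 m or y of coupon_5 in the frame of holder between -0.0045 and 0.002 m or y of coupon_5 in the frame of holder between -0.0295 and -0.022 m or y of coupon_5 in the frame of holder between -0.0545 and -0.046 m) and (y of coupon_1 in the frame of holder between 0.0455 and 0.05 m or y of coupon_2 in the frame of holder between 0.0455 and 0.05 m or y of coupon_3 in the frame of holder between 0.0455 and 0.05 m or y of coupon_4 in the frame of holder between 0.0455 and 0.05 m or y of coupon_5 in the frame of holder between 0.0455 and 0.05 m) and (y of coupon_1 in the frame of holder between 0.0205 and 0.026 m or y of coupon_2 in the frame of holder between 0.0205 and 0.026 m or y of coupon_3 in the frame of holder between 0.0205 and 0.026 m or y of coupon_4 in the frame of holder between 0.0205 and 0.026 m or y of coupon_5 in the frame of holder between 0.0205 and 0.026 m) and (y of coupon_1 in the frame of holder between -0.0045 and 0.002 m or y of coupon_2 in the frame of holder between -0.0045 and 0.002 m or y of coupon_3 in the frame of holder between -0.0045 and 0.002 m or y of coupon_4 in the frame of holder between -0.0045 and 0.002 m or y of coupon_5 in the frame of holder between -0.0045 and 0.002 m) and (y of coupon_1 in the frame of holder between -0.0295 and -0.022 m or y of coupon_2 in the frame of holder between -0.0295 and -0.022 m or y of coupon_3 in the frame of holder between -0.0295 and -0.022 m or y of coupon_4 in the frame of holder between -0.0295 and -0.022 m or y of coupon_5 in the frame of holder between -0.0295 and -0.022 m or y of each of coupon_1, coupon_2, coupon_3, coupon_4, coupon_5 in the frame of holder above -0.036 m) and not (horizontal distance between spring_eye and post below 0.006 m and z of spring_eye in the frame of post below -0.0045 m and distance between spring_hook and spring_eye above 0.1 m)), for 0.2 s.
3. the keeper is shut and the bent end of the spring is down in the hole at its tip, the spring not yet on the post (value of joint keeper between -0.03 and 0.03 rad and horizontal distance between spring_hook and keeper_hole below 0.0055 m and z of spring_hook in the frame of keeper_hole between -0.01 and -0.003 m and not (horizontal distance between spring_eye and post below 0.006 m and z of spring_eye in the frame of post below -0.0045 m and distance between spring_hook and spring_eye above 0.1 m)), for 0.2 s.
At the end, for the whole second after the job is handed in: Every coupon flat on the bed, square within 0.06 rad, within 2.5 mm of the fence and in a row from the end stop with gaps of 1 to 2.5 mm at most; keeper within 0.03 rad of shut; hook down in the keeper hole; eye round the post below its top, spring stretched over 12 mm; all at rest (x of coupon_1 in the frame of holder between 0.0055 and 0.0095 m and z of coupon_1 in the frame of holder between 0.008 and 0.0125 m and angle between the x axis of each of coupon_1, coupon_2, coupon_3, coupon_4, coupon_5 and the x axis of holder, either way round below 0.06 rad and angle between each of coupon_1, coupon_2, coupon_3, coupon_4, coupon_5's own z axis and vertical below 0.05 rad and (y of coupon_1 in the frame of holder between 0.0455 and 0.05 m or y of coupon_1 in the frame of holder between 0.0205 and 0.026 m or y of coupon_1 in the frame of holder between -0.0045 and 0.002 m or y of coupon_1 in the frame of holder between -0.0295 and -0.022 m or y of coupon_1 in the frame of holder between -0.0545 and -0.046 m) and x of coupon_2 in the frame of holder between 0.0055 and 0.0095 m and z of coupon_2 in the frame of holder between 0.008 and 0.0125 m and (y of coupon_2 in the frame of holder between 0.0455 and 0.05 m or y of coupon_2 in the frame of holder between 0.0205 and 0.026 m or y of coupon_2 in the frame of holder between -0.0045 and 0.002 m or y of coupon_2 in the frame of holder between -0.0295 and -0.022 m or y of coupon_2 in the frame of holder between -0.0545 and -0.046 m) and x of coupon_3 in the frame of holder between 0.0055 and 0.0095 m and z of coupon_3 in the frame of holder between 0.008 and 0.0125 m and (y of coupon_3 in the frame of holder between 0.0455 and 0.05 m or y of coupon_3 in the frame of holder between 0.0205 and 0.026 m or y of coupon_3 in the frame of holder between -0.0045 and 0.002 m or y of coupon_3 in the frame of holder between -0.0295 and -0.022 m or y of coupon_3 in the frame of holder between -0.0545 and -0.046 m) and x of coupon_4 in the frame of holder between 0.0055 and 0.0095 m and z of coupon_4 in the frame of holder between 0.008 and 0.0125 m and (y of coupon_4 in the frame of holder between 0.0455 and 0.05 m or y of coupon_4 in the frame of holder between 0.0205 and 0.026 m or y of coupon_4 in the frame of holder between -0.0045 and 0.002 m or y of coupon_4 in the frame of holder between -0.0295 and -0.022 m or y of coupon_4 in the frame of holder between -0.0545 and -0.046 m) and x of coupon_5 in the frame of holder between 0.0055 and 0.0095 m and z of coupon_5 in the frame of holder between 0.008 and 0.0125 m and (y of coupon_5 in the frame of holder between 0.0455 and 0.05 m or y of coupon_5 in the frame of holder between 0.0205 and 0.026 m or y of coupon_5 in the frame of holder between -0.0045 and 0.002 m or y of coupon_5 in the frame of holder between -0.0295 and -0.022 m or y of coupon_5 in the frame of holder between -0.0545 and -0.046 m) and (y of coupon_1 in the frame of holder between 0.0455 and 0.05 m or y of coupon_2 in the frame of holder between 0.0455 and 0.05 m or y of coupon_3 in the frame of holder between 0.0455 and 0.05 m or y of coupon_4 in the frame of holder between 0.0455 and 0.05 m or y of coupon_5 in the frame of holder between 0.0455 and 0.05 m) and (y of coupon_1 in the frame of holder between 0.0205 and 0.026 m or y of coupon_2 in the frame of holder between 0.0205 and 0.026 m or y of coupon_3 in the frame of holder between 0.0205 and 0.026 m or y of coupon_4 in the frame of holder between 0.0205 and 0.026 m or y of coupon_5 in the frame of holder between 0.0205 and 0.026 m) and (y of coupon_1 in the frame of holder between -0.0045 and 0.002 m or y of coupon_2 in the frame of holder between -0.0045 and 0.002 m or y of coupon_3 in the frame of holder between -0.0045 and 0.002 m or y of coupon_4 in the frame of holder between -0.0045 and 0.002 m or y of coupon_5 in the frame of holder between -0.0045 and 0.002 m) and (y of coupon_1 in the frame of holder between -0.0295 and -0.022 m or y of coupon_2 in the frame of holder between -0.0295 and -0.022 m or y of coupon_3 in the frame of holder between -0.0295 and -0.022 m or y of coupon_4 in the frame of holder between -0.0295 and -0.022 m or y of coupon_5 in the frame of holder between -0.0295 and -0.022 m or y of each of coupon_1, coupon_2, coupon_3, coupon_4, coupon_5 in the frame of holder above -0.036 m) and value of joint keeper between -0.03 and 0.03 rad and horizontal distance between spring_hook and keeper_hole below 0.0055 m and z of spring_hook in the frame of keeper_hole between -0.01 and -0.003 m and horizontal distance between spring_eye and post below 0.006 m and z of spring_eye in the frame of post below -0.0045 m and distance between spring_hook and spring_eye above 0.1 m and linear speed of each of spring, coupon_1, coupon_2, coupon_3, coupon_4, coupon_5 below 0.02 m/s); the robot touches nothing.
It fails at once if the dropper bottle, the tube stub or the centring ring is pushed 40 mm away or knocked over (distance of any of dropper, kf_stub_1, kf_ring_1 from where it was at the start of the episode above 0.04 m or angle between dropper's own z axis and vertical above 0.5 rad).
Of coupon_1, coupon_2, coupon_3, coupon_4, coupon_5 only 3 to 5 are there at a start; the rules pass over those that are not, and their reading is None.
At some moment in a run one of coupon_1, coupon_2, coupon_3, coupon_4, coupon_5, spring may be knocked a few centimetres aside while the robot is not near it.
It also fails if it takes over 210 s, if anything falls off the work surface, if the arm or the gripper's body presses on something with over 40 N, if the wrist force passes 120 N, or if a joint passes its speed limit or range.

## Robot

A 6-joint arm with a two-finger parallel gripper is mounted at the origin on a cart in front of the work surface, level with it; the furniture and walls round the work are solid. World frame = base frame: x ahead of the robot, y to its left, z up, the work surface at z = 0. Lengths are in m, angles in rad, forces in N, time in s.
With the tool pointing down it reaches from about 0.3 to 0.875 m from the base axis. Payload 6.4 kg.
Tool frame: the origin (TCP) lies midway between the tips of the shut fingers; the grasp point (between the pads) lies 19 mm behind it (ctrl.pinch_z is the distance from the TCP to the grasp point, in m); z points along the fingers, y is the line along which they close (so a half turn about z gives the same grasp; the last joint's range is limited). The gripper opens to 85 mm and grips with 20 to 120 N. Pads are 22 mm wide; open, the fingers measure 114 mm over their backs; the gripper's body (76 mm by 85 mm) begins 54 mm behind the grasp point. The pads swing forward as they close: fully open they stand 13 mm farther back than shut.
Start: joints at [1.032, 0.181, 1.607, -0, 1.354, -0.206], TCP at [0.188, 0.543, 0.231] pointing down, gripper open.
Joint ranges: [-2.99, 2.99], [-0.89, 2.07], [0.3, 2.58], [-1.14, 4.28], [0, 2.63], [-3.12, 3.12]. Speed limits (rad/s): [2.57, 2.57, 3.01, 3.14, 3.14, 3.14].

## Interface

Orientations are given as a unit quaternion [w, x, y, z].
In Python, from bench import ctrl gives the robot as it stands.
- The arm moves only by the tool apply_moves, never from a script. Its argument "moves" is a list of rows, each an object with "jaw": the opening, from 0 (shut) to 1 (fully open); "offset": the shift along the tool's x, y, z in mm, a list of three; "rot": the turn, a rotation vector about the tool's x, y, z in degrees, a list of three. In form: [{"jaw": jaw, "offset": [dx, dy, dz], "rot": [ax, ay, az]}, ...]. A call has exactly 5 rows; each row shifts and turns the commanded pose from where the row before left it, along the tool's axes as they then stand; what a row does not reach is not made up. A row lasts 1/8 s, in which the tool goes at most 62.5 mm and 10.7 degrees, less where a joint would pass 70% of its speed; a pose out of reach is approached as far as the arm can. A call is refused whole if a number of a shift passes 62.5 or a number of a turn 10.7, either way. A call with a gripper value outside its range is refused whole. The fingers move at their own pace and stop on an object; the grip force is fixed at half the most. Time passes only in rows, so rows that do not move let the fingers close, or fill a call up. It gives the time, the measured TCP pose, the force, the opening and the grip force at its end, in the units of the state.
- ctrl.get_obs(): the state, without advancing time (a new reading comes with each control period).
- ctrl.camera(name): name is "scene" or "top" or "wrist"; returns (picture, depth): 400x640x3 uint8, red, green, blue; 400x640 float32, m along the optical axis (not along the pixel's ray), 0 where there is no reading.
- ctrl.camera_params(name): a dict with "K" (3x3 intrinsics, pixels), "dist" ([k1, k2, p1, p2, k3] as OpenCV has them; the pictures are not rectified), "cam_to_world" (4x4, takes a point from camera to world coordinates); the wrist camera has in their place "mount" (4x4, takes a point from camera to tool coordinates, whose origin is the TCP and whose axes are the flange's). Camera axes: x right, y down, z forward; pixel columns grow to the right and rows downward; lengths in m; the calibration is good to about 2 mm. A picture is of the moment at which its call begins: read the wrist's pose just before it. camera_params takes no time and is no camera call.
- ctrl.hand_in(): hands the job in; it is judged then, once.
Trained networks look in the newest picture that a camera, given by its name, has taken for a name from the list of things; names that differ only in an ending like _2 or _b are one class to them, and where a whole thing is asked for, a point or a joint stands for the part that bears it (a point fixed in the world has none). Each returns a list of dicts, best first, with "score" (0 to 1); they miss things now and then, are a little off and sometimes report something else, mostly with a low value. They report only what shows in the picture. A call takes as long as a camera call. They do not tell look-alikes from the thing itself.
- ctrl.outline_of(camera, target): "region" (400x640 bool, what is visible of it) and "position" ([column, row] in pixels, amid what is visible of it).
The state is a dict: "time_s": time; "q": joint angles; "dq": joint speeds; "joint_efforts": joint torques, N m; "eef_pos": TCP position; "eef_rot": TCP orientation; "wrist_force": force on the tool from outside, world axes, zero at the start; "torque": the same for the moment, N m; "opening": opening from 0.0 (shut) to 1.0 (fully open); "grasp_force": force on a finger pad.
Only numpy, scipy, OpenCV 4.12 (cv2) and the standard library are available. Lean on these libraries where they do the work, as an engineer would, in place of code of your own. Each camera call takes 0.05 s, during which the arm holds its last target. There are 200 camera calls.

## Working session

There is one attempt and no reset: what is moved stays moved. The work goes in short steps, Python scripts to look and compute and a tool call to move; the robot and the scene stay as the last step left them, time stands still between calls to the robot, and variables do not carry over. Pictures are saved under pics/ and viewed, at most 14 in all, crops included, and the job is handed in when it is done.

Besides the shell and the picture viewer there is one more tool, called as name(argument=value, ...) on one line, values as JSON. apply_moves: Moves the arm, as the interface text tells. Its arguments: {"type":"object","properties":{"moves":{"type":"array"}},"required":["moves"]}

```bash
ls; mkdir -p pics
cat > h.py <<'E'
import numpy as np, cv2
from bench import ctrl
from scipy.spatial.transform import Rotation as R
def pose():
    o=ctrl.get_obs(); T=np.eye(4); q=o["eef_rot"]
    T[:3,:3]=R.from_quat([q[1],q[2],q[3],q[0]]).as_matrix(); T[:3,3]=o["eef_pos"]; return T,o
def cam(name):
    T,o=pose(); im,d=ctrl.camera(name); p=ctrl.camera_params(name)
    M=T@np.array(p["mount"]) if "mount" in p else np.array(p["cam_to_world"])
    return im,d,np.array(p["K"]),np.array(p["dist"]),M
def pts(c,uv,z=None):
    """world points of pixels: by depth, or by meeting plane z"""
    im,d,K,D,M=c; uv=np.atleast_2d(uv).astype(float)
    n=cv2.undistortPoints(uv.reshape(-1,1,2),K,D)[:,0]
    r=np.c_[n,np.ones(len(n))]
    if z is None: s=d[uv[:,1].astype(int),uv[:,0].astype(int)]
    else:
        w=r@M[:3,:3].T; s=(z-M[2,3])/w[:,2]
    return (r*np.asarray(s)[:,None])@M[:3,:3].T+M[:3,3]
def proj(c,P):
    im,d,K,D,M=c; W=np.linalg.inv(M); rv=cv2.Rodrigues(W[:3,:3])[0]
    return cv2.projectPoints(np.atleast_2d(P).astype(float),rv,W[:3,3],K,D)[0][:,0]
def save(n,im): cv2.imwrite("pics/"+n,im[:,:,::-1])
E
python3 - <<'E'
from h import *
for n in("top","scene"):
    c=cam(n); save(n+"0.png",c[0]); print(n,c[2].round(1).tolist(),c[4].round(3).tolist())
p=ctrl.camera_params("wrist"); print(np.array(p["mount"]).round(4), np.array(p["K"]).round(1)); T,o=pose(); print(T.round(3),o)
print(ctrl.pinch_z)
E
```

```text
pics
top [[511.0, 0.0, 325.0], [0.0, 511.0, 202.7], [0.0, 0.0, 1.0]] [[0.029, -0.976, 0.217, 0.309], [-1.0, -0.03, 0.0, 0.047], [0.006, -0.217, -0.976, 1.27], [0.0, 0.0, 0.0, 1.0]]
scene [[511.9, 0.0, 314.2], [0.0, 511.9, 194.4], [0.0, 0.0, 1.0]] [[0.677, -0.313, 0.666, -0.496], [-0.736, -0.281, 0.616, -0.918], [-0.005, -0.907, -0.421, 0.736], [0.0, 0.0, 0.0, 1.0]]
[[-1.000e-04 -9.652e-01 -2.616e-01  6.620e-02]
 [ 1.000e+00 -1.000e-04 -2.000e-04  1.000e-04]
 [ 2.000e-04 -2.616e-01  9.652e-01 -1.417e-01]
 [ 0.000e+00  0.000e+00  0.000e+00  1.000e+00]] [[326.2   0.  322.3]
 [  0.  326.2 198.2]
 [  0.    0.    1. ]]
[[-0.945  0.327 -0.001  0.188]
 [ 0.327  0.945 -0.001  0.543]
 [ 0.    -0.002 -1.     0.23 ]
 [ 0.     0.     0.     1.   ]] {'time_s': 0.1, 'q': array([ 1.03170014e+00,  1.81483471e-01,  1.60790408e+00, -2.29488217e-06,
        1.35380685e+00, -2.06283596e-01]), 'dq': array([-9.55527016e-04, -2.45144686e-03, -2.93264818e-03,  9.05765989e-05,
       -1.22775240e-03, -5.78526975e-04]), 'joint_efforts': array([ 9.66983062e-04, -4.45881057e+01, -3.52237558e+01, -1.60639161e-04,
        4.09796834e-03,  1.53922349e-05]), 'eef_pos': array([0.18756805, 0.54302014, 0.23046674]), 'eef_rot': array([-2.90573737e-04,  1.65639064e-01,  9.86186118e-01, -7.46306378e-04]), 'wrist_force': array([-0.50137321, -0.32352697,  0.51368526]), 'torque': array([ 0.02938546, -0.03900125,  0.0509768 ]), 'grasp_force': 0.0, 'opening': 0.9987119220018615}
0.0187
```

View pics/top0.png

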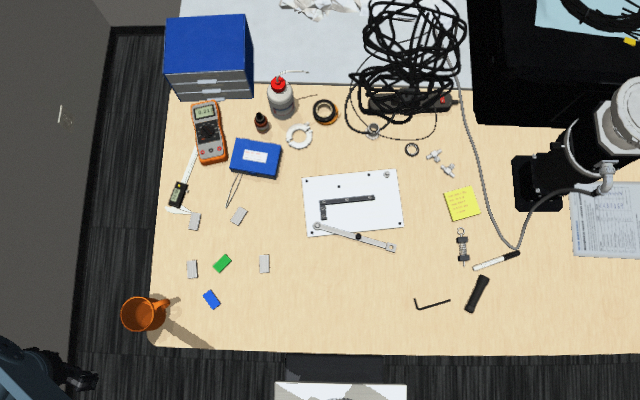

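View pics/scene0.png

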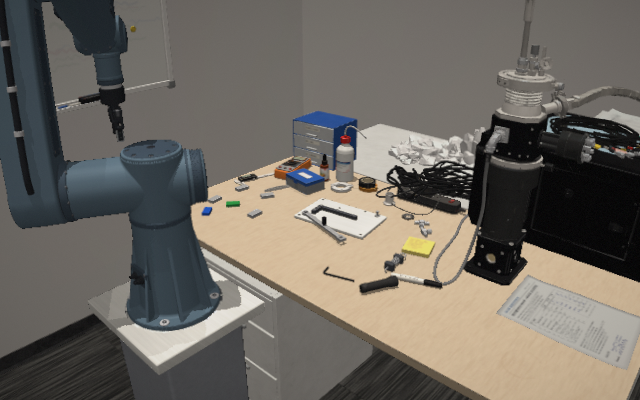

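Run:
```python
from h import *
c=cam("top"); im=c[0]
for t,z in(("coupon_1",.01),("holder",.01),("spring",.015),("keeper",.018),("keeper_knob",.04),("keeper_hole",.019),("post",.027),("keeper_hinge",.018),("corner",.01),("spring_hook",.01),("spring_eye",.011),("dropper",.05),("kf_stub_1",.035),("kf_ring_1",.008)):
    for r in ctrl.outline_of("top",t)[:8]:
        m=np.array(r["region"]).astype(np.uint8)
        s=""
        cs=cv2.findContours(m,0,2)[0]
        if len(cs):
            k=max(cs,key=cv2.contourArea)[:,0]
            w=pts(c,k,z)[:,:2]*1000
            b=cv2.minAreaRect(w.astype(np.float32)); s=[np.round(x,1) for x in b]
        print(t,round(r["score"],2),np.round(r["position"]),pts(c,r["position"],z)[0].round(3)[:2],m.sum(),s, im[int(r["position"][1]),int(r["position"][0])])
a=cv2.resize(im[160:320,160:480],None,fx=2.5,fy=2.5,interpolation=cv2.INTER_CUBIC); save("crop1.png",a)
```

```text
coupon_1 0.76 [235. 212.] [0.558 0.275] 183 [array([550.7, 263.5]), array([27.3, 45.4]), np.float64(59.9)] [229 212 178]
coupon_1 0.73 [224. 263.] [0.43  0.292] 187 [array([428.1, 299.9]), array([26.8, 45.1]), np.float64(48.0)] [ 57 184  84]
coupon_1 0.7 [265. 261.] [0.436 0.192] 176 [array([431.2, 193.7]), array([42.4, 24.8]), np.float64(2.8)] [210 212 209]
coupon_1 0.57 [211. 298.] [0.342 0.32 ] 185 [array([338.9, 318.5]), array([44.4, 25.8]), np.float64(42.3)] [ 46 106 227]
coupon_1 0.55 [190. 268.] [0.414 0.379] 174 [array([412.4, 372.4]), array([42.8, 25.2]), np.float64(4.5)] [203 204 202]
coupon_1 0.46 [197. 220.] [0.534 0.369] 176 [array([532.9, 374.8]), array([26.8, 44.9]), np.float64(85.3)] [201 203 198]
holder 0.57 [356. 205.] [ 0.585 -0.032] 6221 [array([567.2, -23.1]), array([213.4, 248.9]), np.float64(6.5)] [235 238 242]
spring 0.69 [353. 237.] [ 0.504 -0.024] 514 [array([506.2, -25.8]), array([210.4,  20. ]), np.float64(75.2)] [204 205 202]
spring 0.53 [465. 245.] [ 0.49  -0.305] 220 [array([ 482.9, -297.9]), array([60.5, 28.6]), np.float64(2.0)] [135 136 135]
spring 0.
[... 1025 characters left out ...]
 -0.025] 6064 [array([565.4, -23.6]), array([213., 246.]), np.float64(7.6)] [230 235 231]
spring_hook 0.65 [461. 249.] [ 0.48  -0.296] 227 [array([ 482.3, -300.5]), array([63.5, 29.5]), np.float64(5.3)] [135 124 112]
spring_eye 0.58 [355. 236.] [ 0.506 -0.029] 522 [array([506.1, -26.7]), array([214.2,  21.2]), np.float64(75.0)] [201 202 198]
dropper 0.62 [260. 122.] [0.787 0.219] 202 [array([784.5, 217.3]), array([54.5, 29.8]), np.float64(20.9)] [47 47 41]
kf_stub_1 0.63 [262. 126.] [0.782 0.216] 235 [array([790.4, 218.1]), array([56. , 34.2]), np.float64(20.9)] [98 45 26]
kf_ring_1 0.21 [264. 263.] [0.432 0.193] 199 [array([430.3, 192.6]), array([44.8, 27.3]), np.float64(2.8)] [212 212 209]
```

View pics/crop1.png

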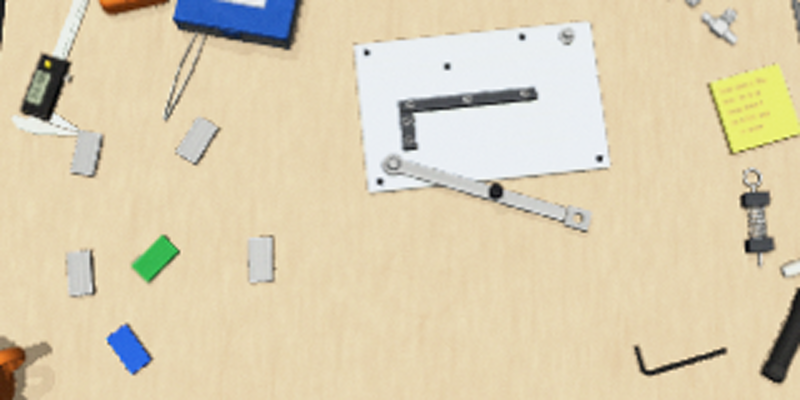

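```bash
cat >> h.py <<'E'
import json,sys
def plan(x,y,z,yaw,jaw,n=5,tilt=0,start=None):
    """n rows to TCP (mm), tool x at world angle yaw (deg), pointing down"""
    T=pose()[0] if start is None else start.copy()
    a=np.radians(yaw); G=np.array([[np.cos(a),np.sin(a),0],[np.sin(a),-np.cos(a),0],[0,0,-1.]])
    p=T[:3,3]*1000; Rr=T[:3,:3]; rows=[]
    rv=R.from_matrix(Rr.T@G).as_rotvec()/n
    g=np.array([x,y,z])
    for i in range(n):
        q=p+(g-p)/(n-i); off=(Rr.T@(q-p)).round(1); r=np.degrees(rv).round(1)
        rows.append({"jaw":jaw,"offset":(off+0).tolist(),"rot":(r+0).tolist()})
        p=p+Rr@off; Rr=Rr@R.from_rotvec(np.radians(r)).as_matrix()
    E=np.eye(4);E[:3,:3]=Rr;E[:3,3]=p/1000
    for k in range(0,n,5): print(json.dumps(rows[k:k+5]).replace(", ",","))
    return E
E
python3 - <<'E'
from h import *
c=cam("top")
w=pts(c,[[302,178],[396,168.8],[403.6,227.2],[308,236.8]],.01)[:,:2]*1000
o=np.array([[109,113],[109,-133],[-46,-133],[-46,113]],float)
A,B=o-o.mean(0),w-w.mean(0)
th=np.arctan2((A[:,0]*B[:,1]-A[:,1]*B[:,0]).sum(),(A*B).sum()); Rm=np.array([[np.cos(th),-np.sin(th)],[np.sin(th),np.cos(th)]])
t=w.mean(0)-Rm@o.mean(0); print(np.degrees(th),t,(o@Rm.T+t-w).round(1).tolist())
for n,q in(("piv",[-21,85]),("post",[94,-106]),("hole",[-21,-106])): print(n,Rm@q+t)
pv=pts(c,[[160+393/2.5,160+163/2.5],[160+580/2.5,160+216/2.5],[160+495/2.5,160+191/2.5]],.019)*1000; print(pv)
print(proj(c,pts(c,[[302,178]],.01)))
plan(t[0]-20,t[1],250,90+np.degrees(th),1,15)
E
```

```text
7.515383096351543 [560.00395047 -16.30456014] [[1.1, 1.8], [1.1, -1.4], [-0.6, -2.7], [-1.6, 2.3]]
piv [528.06699308  65.21863137]
post [ 667.06046179 -109.09951358]
hole [ 553.04833695 -124.14063685]
[[ 529.59418007   65.29495263   19.        ]
 [ 481.88208461 -121.10383886   19.        ]
 [ 504.48240862  -36.5370581    19.        ]]
[[302. 178.]]
[{"jaw": 1,"offset": [-34.4,-27.6,-1.2],"rot": [0.0,0.0,4.2]},{"jaw": 1,"offset": [-36.3,-25.0,-1.3],"rot": [0.0,0.0,4.2]},{"jaw": 1,"offset": [-38.0,-22.3,-1.2],"rot": [0.0,0.0,4.2]},{"jaw": 1,"offset": [-39.6,-19.4,-1.3],"rot": [0.0,0.0,4.2]},{"jaw": 1,"offset": [-40.9,-16.5,-1.2],"rot": [0.0,0.0,4.2]}]
[{"jaw": 1,"offset": [-42.0,-13.4,-1.3],"rot": [0.0,0.0,4.2]},{"jaw": 1,"offset": [-42.9,-10.3,-1.2],"rot": [0.0,0.0,4.2]},{"jaw": 1,"offset": [-43.5,-7.2,-1.3],"rot": [0.0,0.0,4.2]},{"jaw": 1,"offset": [-43.9,-4.0,-1.2],"rot": [0.0,0.0,4.2]},{"jaw": 1,"offset": [-44.1,-0.7,-1.3],"rot": [0.0,0.0,4.2]}]
[{"jaw": 1,"offset": [-44.0,2.5,-1.2],"rot": [0.0,0.0,4.2]},{"jaw": 1,"offset": [-43.7,5.7,-1.3],"rot": [0.0,0.0,4.2]},{"jaw": 1,"offset": [-43.2,8.9,-1.2],"rot": [0.0,0.0,4.2]},{"jaw": 1,"offset": [-42.4,12.0,-1.3],"rot": [0.0,0.0,4.2]},{"jaw": 1,"offset": [-41.5,15.1,-1.2],"rot": [0.0,0.0,4.2]}]
```

Look-alikes: grey coupons at (195,221), (239,216), (192,269), (264,263) are wanted (4 present). The green (222,263) and blue (211,300) pieces are left alone. The crop confirms this.

apply_moves(moves=[{"jaw":1,"offset":[-34,-28,-1],"rot":[0,0,4.2]},{"jaw":1,"offset":[-36,-25,-1],"rot":[0,0,4.2]},{"jaw":1,"offset":[-38,-22,-1],"rot":[0,0,4.2]},{"jaw":1,"offset":[-40,-19,-1],"rot":[0,0,4.2]},{"jaw":1,"offset":[-41,-16,-1],"rot":[0,0,4.2]}])

```text
time_s: 1.52
eef_pos: [0.3062, 0.3563, 0.2365]
eef_rot: [0.0, 0.344, 0.939, 0.0]
wrist_force: [1.8, 0.8, -0.1]
opening: 1.001
grasp_force: 0.0
```

apply_moves(moves=[{"jaw":1,"offset":[-42,-13,-1],"rot":[0,0,4.2]},{"jaw":1,"offset":[-43,-10,-1],"rot":[0,0,4.2]},{"jaw":1,"offset":[-43,-7,-1],"rot":[0,0,4.2]},{"jaw":1,"offset":[-44,-4,-1],"rot":[0,0,4.2]},{"jaw":1,"offset":[-44,-1,-1],"rot":[0,0,4.2]}])

```text
time_s: 2.15
eef_pos: [0.4238, 0.1704, 0.2416]
eef_rot: [0.0, 0.509, 0.861, 0.0]
wrist_force: [0.1, 0.5, 0.4]
opening: 1.002
grasp_force: 0.0
```

apply_moves(moves=[{"jaw":1,"offset":[-44,2,-1],"rot":[0,0,4.2]},{"jaw":1,"offset":[-44,6,-1],"rot":[0,0,4.2]},{"jaw":1,"offset":[-43,9,-1],"rot":[0,0,4.2]},{"jaw":1,"offset":[-42,12,-1],"rot":[0,0,4.2]},{"jaw":1,"offset":[-41,15,-1],"rot":[0,0,4.2]}])

```text
time_s: 2.78
eef_pos: [0.5408, -0.0156, 0.2465]
eef_rot: [0.0, 0.657, 0.753, 0.0]
wrist_force: [-0.1, 0.0, 0.1]
opening: 1.002
grasp_force: 0.0
```

Run:
```python
from h import *
T,o=pose(); print(T.round(3),o["time_s"],o["q"].round(2))
c=cam("wrist"); save("w1.png",c[0]); np.savez("w1.npz",d=c[1],K=c[2],D=c[3],M=c[4],im=c[0])
```

```text
[[-0.135  0.991  0.     0.541]
 [ 0.991  0.135  0.    -0.016]
 [-0.     0.    -1.     0.246]
 [ 0.     0.     0.     1.   ]] 2.775 [-0.25  0.09  1.68  0.    1.37 -0.38]
```

View pics/w1.png

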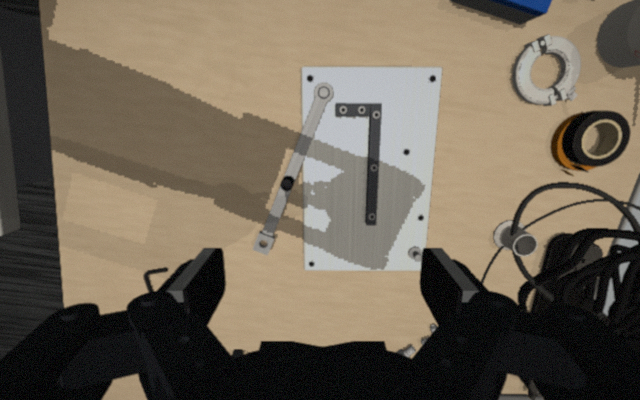

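```bash
cat >> h.py <<'E'
def fit(o,w):
    A,B=o-o.mean(0),w-w.mean(0)
    th=np.arctan2((A[:,0]*B[:,1]-A[:,1]*B[:,0]).sum(),(A*B).sum()); Rm=np.array([[np.cos(th),-np.sin(th)],[np.sin(th),np.cos(th)]])
    t=w.mean(0)-Rm@o.mean(0); return th,Rm,t
E
python3 - <<'E'
from h import *
f=np.load("w1.npz"); c=(f["im"],f["d"],f["K"],f["D"],f["M"])
g=cv2.cvtColor(c[0],cv2.COLOR_RGB2GRAY)
uv=np.array([[302,67],[442,67],[433,270],[304,270]],np.float32)
uv=cv2.cornerSubPix(g,uv.reshape(-1,1,2),(5,5),(-1,-1),(3,30,.01))[:,0]; print(uv)
w=pts(c,uv,.01)[:,:2]*1000
o=np.array([[-46,113],[109,113],[109,-133],[-46,-133]],float)
th,Rm,t=fit(o,w); print(np.degrees(th),t,(o@Rm.T+t-w).round(1).tolist())
H=lambda q:Rm@np.array(q)+t
for n,u,z,q in(("piv",[324,92],.018,[-21,85]),("post",[416,254],.0275,[94,-106]),("fence far end top",[370.5,224],.022,[36,-66]),("corner",[381,104],.022,[42,74])):
    print(n,pts(c,u,z)[0]*1000,H(q),"depth",pts(c,u)[0]*1000, proj(c,np.r_[H(q)/1000,z]))
pv=pts(c,[324,92],.018)[0]*1000
for n,u,z in(("hole",[264,241],.019),("knob",[288,183],.0445),("hole_d",[264,241],None)):
    p=pts(c,u,z)[0]*1000; d=Rm.T@(p[:2]-H([-21,85])); print(n,p,"r",np.hypot(*d),"ang",np.arctan2(-d[0],-d[1]))
E
```

```text
[[301.5302   66.74049]
 [441.34775  67.88946]
 [433.      270.     ]
 [304.      270.     ]]
8.681370862169592 [565.14945587 -13.20952191] [[-1.0, 0.2], [2.2, 4.4], [-5.6, -1.7], [4.3, -2.8]]
piv [531.2073042   68.53684908  18.        ] [531.56020239  67.64690672] depth [531.21087     68.37945519  21.13715716] [[324.21098819  92.90510699]]
post [ 665.93913479 -100.40724706   27.5       ] [ 674.07207716 -103.80677667] depth [ 668.04439276 -102.76424408   21.84641242] [[422.04208807 257.42129388]]
fence far end top [606.3609347  -72.05699961  22.        ] [610.69900572 -73.01954204] depth [606.17661336 -71.75604608  22.90316484] [[373.95499983 225.22334497]]
corner [593.76391791  64.44427921  22.        ] [595.49874591  66.28211661] depth [593.8911988   64.47394054  21.24989164] [[382.89902276 102.46319009]]
hole [ 482.52857695 -112.08929191   19.        ] r 186.30405629446275 ang 0.4178361245920006
knob [505.55084794 -30.46648278  44.5       ] r 101.50233355861627 ang 0.410652861430541
hole_d [ 479.84691924 -120.94013891   -1.16382064] r 195.54881087405326 ang 0.41915420131159675
```

Run:
```python
from h import *
f=np.load("w1.npz"); c=(f["im"],f["d"],f["K"],f["D"],f["M"])
g=cv2.cvtColor(c[0],cv2.COLOR_RGB2GRAY)
F=[([301.5,66.7],10,[-46,113]),([441.3,67.9],10,[109,113]),([381,104],22,[42,74]),([335,104],22,[-8,74]),([335,116],22,[-8,60]),([366,224],22,[30,-66]),([376,224],22,[42,-66]),([304,270],10,[-46,-133]),([370,116],22,[30,60])]
u0=np.array([a[0] for a in F],np.float32)
u=cv2.cornerSubPix(g,u0.reshape(-1,1,2).copy(),(3,3),(-1,-1),(3,30,.01))[:,0]
F+= [([324,92],18,[-21,85]),([416,254],27.5,[94,-106])]; u=np.r_[u,[[324,92],[416,254]]]
w=np.array([pts(c,a,b[1]/1000)[0][:2]*1000 for a,b in zip(u,F)]); o=np.array([b[2] for b in F],float)
print(u.round(1).tolist())
th,Rm,t=fit(o,w); print(np.degrees(th),t,(o@Rm.T+t-w).round(1).tolist())
i=[0,2,3,4,5,6,8,9]
th,Rm,t=fit(o[i],w[i]); print(np.degrees(th),t,(o@Rm.T+t-w).round(1).tolist())
k=cv2.resize(c[0][50:290,230:470],None,fx=2.5,fy=2.5,interpolation=cv2.INTER_CUBIC); save("w1c.png",k)
```

```text
[[301.7, 67.0], [441.0, 67.6], [381.1, 103.2], [335.3, 102.9], [335.1, 116.1], [366.2, 224.6], [375.5, 224.5], [304.7, 269.1], [369.3, 116.7], [324.0, 92.0], [416.0, 254.0]]
7.739230985806936 [562.25898061 -12.64598674] [[-2.3, 2.0], [1.8, 3.2], [0.2, 1.1], [-0.4, 0.7], [-0.4, 0.5], [-0.6, -0.5], [0.4, -0.6], [-1.6, -3.1], [0.3, 1.2], [-1.2, 0.2], [3.7, -4.6]]
7.68902517592746 [562.72310003 -13.21287995] [[-1.7, 1.5], [2.4, 2.6], [0.7, 0.5], [0.1, 0.1], [0.1, -0.1], [-0.2, -1.1], [0.8, -1.2], [-1.2, -3.7], [0.8, 0.6], [-0.7, -0.3], [4.1, -5.3]]
```

View pics/w1c.png

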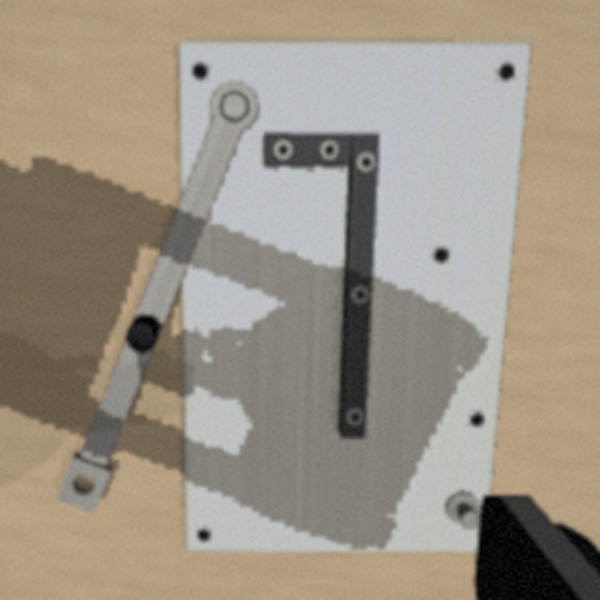

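Run:
```python
from h import *
f=np.load("w1.npz"); c=(f["im"],f["d"],f["K"],f["D"],f["M"])
print("dist",f["D"])
v,u=np.mgrid[20:240:6,80:560:6]; uv=np.c_[u.ravel(),v.ravel()]
P=pts(c,uv)*1000
for lo,hi,n in((-6,5,"desk"),(6,14,"plate")):
    m=(abs(P[:,2]-(lo+hi)/2)<(hi-lo)/2); 
    A=np.c_[P[m,:2],np.ones(m.sum())]; s=np.linalg.lstsq(A,P[m,2],rcond=None)[0]; print(n,m.sum(),s, "at holder",s@[560,-15,1],np.std(P[m,2]-A@s))
F=[([301.7,67],10,[-46,113]),([441,67.6],10,[109,113]),([381.1,103.2],22,[42,74]),([335.3,102.9],22,[-8,74]),([335.1,116.1],22,[-8,60]),([366.2,224.6],22,[30,-66]),([375.5,224.5],22,[42,-66]),([304.7,269.1],10,[-46,-133]),([369.3,116.7],22,[30,60]),([324,92],18,[-21,85]),([416,253.5],27.5,[94,-106])]
o=np.array([[*a[2],a[1]] for a in F],float); u=np.array([a[0] for a in F])
ok,rv,tv=cv2.solvePnP(o,u,c[2],c[3]); W=np.eye(4);W[:3,:3]=cv2.Rodrigues(rv)[0];W[:3,3]=tv[:,0]
print((cv2.projectPoints(o,rv,tv,c[2],c[3])[0][:,0]-u).round(1).tolist())
M=c[4].copy();M[:3,3]*=1000; Hh=M@W; print(Hh.round(4))
```

```text
dist [0.0074364 0.        0.        0.        0.       ]
desk 2200 [ 6.17308888e-04 -1.03727383e-03 -1.09408950e+00] at holder -0.7328374152174943 0.8741650565733786
plate 617 [4.99152052e-03 1.94499192e-03 6.33361844e+00] at holder 9.099695050331128 1.092870101952795
[[-0.7, -0.5], [-0.3, -0.5], [0.0, 0.3], [0.6, 0.5], [0.6, 0.4], [-0.6, -1.3], [-0.1, -1.3], [-0.6, 0.2], [0.5, -0.1], [-0.1, 1.0], [0.6, 1.3]]
[[ 9.90600e-01 -1.34000e-01  2.88000e-02  5.62960e+02]
 [ 1.34100e-01  9.91000e-01 -8.00000e-04 -1.35828e+01]
 [-2.84000e-02  4.60000e-03  9.99600e-01 -7.94860e+00]
 [ 0.00000e+00  0.00000e+00  0.00000e+00  1.00000e+00]]
```

Run:
```python
from h import *
from scipy.optimize import least_squares
f=np.load("w1.npz"); c=(f["im"],f["d"],f["K"],f["D"],f["M"])
F=[([301.7,67],10,[-46,113]),([441,67.6],10,[109,113]),([381.1,103.2],22,[42,74]),([335.3,102.9],22,[-8,74]),([335.1,116.1],22,[-8,60]),([366.2,224.6],22,[30,-66]),([375.5,224.5],22,[42,-66]),([304.7,269.1],10,[-46,-133]),([369.3,116.7],22,[30,60]),([324,92],18,[-21,85]),([416,253.5],27.5,[94,-106])]
o=np.array([[*a[2],a[1]] for a in F],float); u=np.array([a[0] for a in F])
def res(p,full=0):
    th=p[2]; K=c[2].copy(); K[0,0]*=p[3];K[1,1]*=p[3]
    w=np.c_[o[:,0]*np.cos(th)-o[:,1]*np.sin(th)+p[0],o[:,0]*np.sin(th)+o[:,1]*np.cos(th)+p[1],o[:,2]+p[4]]/1000
    return (proj((0,0,K,c[3],c[4]),w)-u).ravel()
for fx in(0,1,2):
    q=[[562,-13,.13,1,0]]
    g=(lambda p:res(np.r_[p[:3],1,0])) if fx==0 else (lambda p:res(np.r_[p[:4],0])) if fx==1 else (lambda p:res(np.r_[p[:3],1,p[3]*10-10]))
    s=least_squares(g,[562,-13,.13,1][:3+(fx>0)],loss="soft_l1"); print(s.x,np.degrees(s.x[2]),s.cost,g(s.x).reshape(-1,2).round(1).tolist())
```

```text
[ 5.62423256e+02 -1.32457589e+01  1.33653858e-01] 7.657801977139495 14.799040910391623 [[-1.7, -1.7], [2.6, -2.1], [0.5, -0.3], [-0.1, -0.1], [-0.1, 0.1], [-0.6, 0.9], [0.2, 1.0], [-1.6, 2.5], [0.6, -0.4], [-0.9, 0.2], [2.1, 5.0]]
[ 5.63081243e+02 -1.13218105e+01  1.35056220e-01  9.75257543e-01] 7.738151395328509 4.480785721093947 [[-0.5, -0.1], [0.4, -0.8], [-0.2, 0.2], [0.3, 0.5], [0.3, 0.5], [-0.8, -1.2], [-0.2, -1.1], [-0.3, -0.5], [0.3, -0.1], [-0.2, 1.1], [0.7, 2.0]]
[ 5.63397447e+02 -1.36092652e+01  1.34612334e-01  9.91535806e-02] 7.712718614680908 4.500108999260815 [[-0.4, -0.1], [0.3, -0.7], [-0.2, 0.3], [0.3, 0.5], [0.4, 0.4], [-0.7, -1.3], [-0.2, -1.2], [-0.4, -0.4], [0.2, -0.2], [-0.2, 1.1], [0.9, 2.0]]
```

Run:
```python
from h import *
s=plan(502.5,-31.5,70,74,.5,5); plan(502.5,-31.5,26,74,.5,5,start=s)
```

```text
[{"jaw": 0.5,"offset": [-1.1,-8.4,35.3],"rot": [0.0,0.0,4.7]},{"jaw": 0.5,"offset": [-1.8,-8.3,35.3],"rot": [0.0,0.0,4.7]},{"jaw": 0.5,"offset": [-2.4,-8.2,35.3],"rot": [0.0,0.0,4.7]},{"jaw": 0.5,"offset": [-3.1,-7.9,35.4],"rot": [0.0,0.0,4.7]},{"jaw": 0.5,"offset": [-3.8,-7.7,35.3],"rot": [0.0,0.0,4.7]}]
[{"jaw": 0.5,"offset": [0.0,0.0,8.8],"rot": [0.0,0.0,0.0]},{"jaw": 0.5,"offset": [0.0,0.0,8.8],"rot": [0.0,0.0,0.0]},{"jaw": 0.5,"offset": [0.0,0.0,8.8],"rot": [0.0,0.0,0.0]},{"jaw": 0.5,"offset": [0.1,-0.1,8.8],"rot": [0.0,0.0,0.0]},{"jaw": 0.5,"offset": [0.0,0.0,8.8],"rot": [0.0,0.0,0.0]}]
```

apply_moves(moves=[{"jaw":0.5,"offset":[-1.1,-8.4,35.3],"rot":[0,0,4.7]},{"jaw":0.5,"offset":[-1.8,-8.3,35.3],"rot":[0,0,4.7]},{"jaw":0.5,"offset":[-2.4,-8.2,35.3],"rot":[0,0,4.7]},{"jaw":0.5,"offset":[-3.1,-7.9,35.4],"rot":[0,0,4.7]},{"jaw":0.5,"offset":[-3.8,-7.7,35.3],"rot":[0,0,4.7]}])

```text
time_s: 3.45
eef_pos: [0.4988, -0.0254, 0.0688]
eef_rot: [0.0, 0.797, 0.604, 0.0]
wrist_force: [0.5, -0.1, -0.4]
opening: 0.501
grasp_force: 0.0
```

apply_moves(moves=[{"jaw":0.5,"offset":[0,0,9],"rot":[0,0,0]},{"jaw":0.5,"offset":[0,0,9],"rot":[0,0,0]},{"jaw":0.5,"offset":[0,0,9],"rot":[0,0,0]},{"jaw":0.5,"offset":[0,0,9],"rot":[0,0,0]},{"jaw":0.5,"offset":[0,0,8],"rot":[0,0,0]}])

```text
time_s: 4.08
eef_pos: [0.4994, -0.0255, 0.0255]
eef_rot: [0.0, 0.796, 0.605, 0.0]
wrist_force: [-0.5, -0.2, -0.6]
opening: 0.498
grasp_force: 0.0
```

apply_moves(moves=[{"jaw":0,"offset":[0,0,0],"rot":[0,0,0]},{"jaw":0,"offset":[0,0,0],"rot":[0,0,0]},{"jaw":0,"offset":[0,0,0],"rot":[0,0,0]},{"jaw":0,"offset":[0,0,0],"rot":[0,0,0]},{"jaw":0,"offset":[0,0,0],"rot":[0,0,0]}])

```text
time_s: 4.7
eef_pos: [0.4992, -0.0255, 0.0259]
eef_rot: [0.0, 0.796, 0.605, 0.0]
wrist_force: [0.8, 0.1, 0.1]
opening: 0.135
grasp_force: 58.5
```

Run:
```python
from h import *
T,o=pose(); print(T.round(4),o["opening"],o["grasp_force"],o["wrist_force"])
th=np.radians(7.7); ex=np.array([np.cos(th),np.sin(th)]); ey=np.array([-ex[1],ex[0]]); t=np.array([563,-12.5]); hg=t-21*ex+85*ey
# rotate rigidly about the hinge from present by steps
p=T[:2,3]*1000; d=p-hg; a0=np.arctan2(-d@ex,-d@ey); print("hinge",hg,"r",np.hypot(*d),"a",a0)
n=10; st=(1.12-a0)/n; Rr=T[:3,:3]; rows=[]
for i in range(n):
    s=-st  # opening: tip towards -x, clockwise seen from above?
    Q=R.from_rotvec([0,0,s]).as_matrix()
    d2=Q[:2,:2]@(p-hg); 
    off=Rr.T@np.r_[hg+d2-p,0]; p=hg+d2; rows.append(off.round(1).tolist()); 
    Rr=Q@Rr
print(np.degrees(st),rows[0],rows[-1], p)
```

```text
[[ 2.684e-01  9.633e-01  5.000e-04  4.992e-01]
 [ 9.633e-01 -2.684e-01 -2.000e-04 -2.550e-02]
 [-0.000e+00  5.000e-04 -1.000e+00  2.590e-02]
 [ 0.000e+00  0.000e+00  0.000e+00  1.000e+00]] 0.13491304366869505 58.540504574775696 [0.84578636 0.1093229  0.08145813]
hinge [530.80052705  68.91986208] r 99.59922750774138 a 0.45699398933318547
3.798744620301412 [0.6, -6.6, -0.0] [0.6, -6.6, -0.0] [447.77371587  13.90572983]
```

apply_moves(moves=[{"jaw":0,"offset":[0.5,-6.6,0],"rot":[0,0,3.8]},{"jaw":0,"offset":[0.5,-6.6,0],"rot":[0,0,3.8]},{"jaw":0,"offset":[0.5,-6.6,0],"rot":[0,0,3.8]},{"jaw":0,"offset":[0.5,-6.6,0],"rot":[0,0,3.8]},{"jaw":0,"offset":[0.5,-6.6,0],"rot":[0,0,3.8]}])

```text
time_s: 5.32
eef_pos: [0.4701, -0.0101, 0.0259]
eef_rot: [0.0, 0.886, 0.464, 0.001]
wrist_force: [2.4, 1.8, -1.9]
opening: 0.13
grasp_force: 59.1
```

apply_moves(moves=[{"jaw":0,"offset":[0,0,0],"rot":[0,0,0]},{"jaw":0,"offset":[0,0,0],"rot":[0,0,0]},{"jaw":0,"offset":[0,0,0],"rot":[0,0,0]},{"jaw":0,"offset":[0,0,0],"rot":[0,0,0]},{"jaw":0,"offset":[0,0,0],"rot":[0,0,0]}])

```text
time_s: 5.95
eef_pos: [0.4702, -0.0102, 0.0259]
eef_rot: [0.0, 0.885, 0.465, 0.0]
wrist_force: [3.0, 3.6, 2.2]
opening: 0.133
grasp_force: 59.3
```

apply_moves(moves=[{"jaw":0,"offset":[0.5,-6.6,0],"rot":[0,0,3.8]},{"jaw":0,"offset":[0.5,-6.6,0],"rot":[0,0,3.8]},{"jaw":0,"offset":[0.5,-6.6,0],"rot":[0,0,3.8]},{"jaw":0,"offset":[0.5,-6.6,0],"rot":[0,0,3.8]},{"jaw":0,"offset":[0.5,-6.6,0],"rot":[0,0,3.8]}])

```text
time_s: 6.58
eef_pos: [0.448, 0.0136, 0.0259]
eef_rot: [0.0, 0.95, 0.311, 0.001]
wrist_force: [5.4, 4.4, -2.7]
opening: 0.136
grasp_force: 59.0
```

apply_moves(moves=[{"jaw":0,"offset":[0,0,0],"rot":[0,0,0]},{"jaw":0.4,"offset":[0,0,0],"rot":[0,0,0]},{"jaw":0.4,"offset":[0,0,0],"rot":[0,0,0]},{"jaw":0.4,"offset":[0,0,-20],"rot":[0,0,0]},{"jaw":0.6,"offset":[0,0,-30],"rot":[0,0,0]}])

```text
time_s: 7.2
eef_pos: [0.4457, 0.0135, 0.0752]
eef_rot: [-0.001, 0.95, 0.313, -0.002]
wrist_force: [0.7, -0.1, -0.7]
opening: 0.592
grasp_force: 0.0
```

Run:
```python
from h import *
T,o=pose(); print(T.round(4)[:3,3],o["wrist_force"])
# look over first coupon (431,194) from distance
s=plan(431,200,190,93,.7,10)
```

```text
[0.4457 0.0135 0.0752] [ 0.67531077 -0.05231506 -0.7493828 ]
[{"jaw": 0.7,"offset": [9.9,-15.9,-11.5],"rot": [0.0,0.0,-5.7]},{"jaw": 0.7,"offset": [11.4,-14.8,-11.5],"rot": [0.0,0.0,-5.7]},{"jaw": 0.7,"offset": [12.8,-13.6,-11.5],"rot": [0.0,0.0,-5.7]},{"jaw": 0.7,"offset": [14.1,-12.3,-11.5],"rot": [0.0,0.0,-5.7]},{"jaw": 0.7,"offset": [15.2,-10.9,-11.4],"rot": [0.0,0.0,-5.7]}]
[{"jaw": 0.7,"offset": [16.3,-9.3,-11.5],"rot": [0.0,0.0,-5.7]},{"jaw": 0.7,"offset": [17.1,-7.6,-11.4],"rot": [0.0,0.0,-5.7]},{"jaw": 0.7,"offset": [17.8,-5.9,-11.5],"rot": [0.0,0.0,-5.7]},{"jaw": 0.7,"offset": [18.2,-4.1,-11.4],"rot": [0.0,0.0,-5.7]},{"jaw": 0.7,"offset": [18.6,-2.2,-11.5],"rot": [0.0,0.0,-5.7]}]
```

apply_moves(moves=[{"jaw":0.7,"offset":[10,-16,-11.5],"rot":[0,0,-5.7]},{"jaw":0.7,"offset":[11.4,-14.8,-11.5],"rot":[0,0,-5.7]},{"jaw":0.7,"offset":[12.8,-13.6,-11.5],"rot":[0,0,-5.7]},{"jaw":0.7,"offset":[14,-12.3,-11.5],"rot":[0,0,-5.7]},{"jaw":0.7,"offset":[15.2,-11,-11.4],"rot":[0,0,-5.7]}])

```text
time_s: 7.82
eef_pos: [0.439, 0.1071, 0.1333]
eef_rot: [0.0, 0.843, 0.538, -0.001]
wrist_force: [0.4, 0.6, 0.1]
opening: 0.699
grasp_force: 0.0
```

apply_moves(moves=[{"jaw":0.7,"offset":[16.3,-9.3,-11.5],"rot":[0,0,-5.7]},{"jaw":0.7,"offset":[17,-7.6,-11.5],"rot":[0,0,-5.7]},{"jaw":0.7,"offset":[18,-6,-11.5],"rot":[0,0,-5.7]},{"jaw":0.7,"offset":[36,-6,-23],"rot":[0,0,-10.6]},{"jaw":0.7,"offset":[0,0,0],"rot":[0,0,0]}])

```text
time_s: 8.45
eef_pos: [0.4346, 0.201, 0.1921]
eef_rot: [0.001, 0.69, 0.724, 0.001]
wrist_force: [0.8, 0.1, -0.1]
opening: 0.701
grasp_force: 0.0
```

```bash
cat >> h.py <<'E'
def coupons(c,fs=1.0,thr=28):
    im,d,K,D,M=c; K=K.copy(); K[0,0]*=fs;K[1,1]*=fs; c2=(im,d,K,D,M)
    hsv=cv2.cvtColor(im,cv2.COLOR_RGB2HSV)
    m=((hsv[...,1]<thr)&(hsv[...,2]>120)).astype(np.uint8)
    m=cv2.morphologyEx(m,cv2.MORPH_OPEN,np.ones((3,3),np.uint8))
    out=[]
    for k in cv2.findContours(m,0,1)[0]:
        if len(k)<8: continue
        w=(pts(c2,k[:,0],.01)[:,:2]*1000).astype(np.float32)
        b=cv2.minAreaRect(w); s=sorted(b[1])
        if 17<s[0]<33 and 36<s[1]<55:
            bp=cv2.boxPoints(b); e=[bp[1]-bp[0],bp[2]-bp[1]]; e=max(e,key=np.linalg.norm)
            a=np.degrees(np.arctan2(e[1],e[0])); a=(a+90)%180-90
            px=k[:,0].mean(0)
            out.append((np.round(b[0],1),np.round(s,1),round(float(a),1),px.round()))
    return out
E
python3 - <<'E'
from h import *
T,o=pose(); print(T.round(4)[:3])
c=cam("wrist"); save("w2.png",c[0]); np.savez("w2.npz",d=c[1],K=c[2],D=c[3],M=c[4],im=c[0])
for r in coupons(c): print(r)
for r in coupons(cam("top")): print("top",r)
E
```

```text
[[-4.920e-02  9.988e-01  3.000e-03  4.346e-01]
 [ 9.988e-01  4.920e-02  4.000e-04  2.010e-01]
 [ 3.000e-04  3.000e-03 -1.000e+00  1.921e-01]]
(array([550.5, 267.6]), array([23.1, 42.9]), -28.4, array([445., 115.]))
top (array([1062.7, -234.3]), array([18.2, 43.7]), -14.1, array([431.,  40.]))
top (array([1085.7, -314.3]), array([17.2, 39.7]), -3.1, array([459.,  34.]))
top (array([1154.7, -179.8]), array([23.2, 40. ]), 88.8, array([411.,  11.]))
top (array([1156.7,  -84.8]), array([25.2, 51.1]), -39.7, array([378.,   9.]))
```

View pics/w2.png

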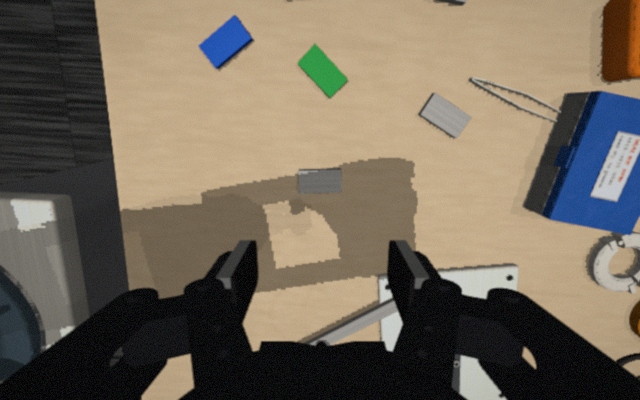

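```bash
sed -i 's/>120))/>vmin))/; s/thr=28)/thr=28,vmin=70)/' h.py
python3 - <<'E'
from h import *
f=np.load("w2.npz"); c=(f["im"],f["d"],f["K"],f["D"],f["M"])
hsv=cv2.cvtColor(c[0],cv2.COLOR_RGB2HSV); print(hsv[181,320],hsv[215,350],hsv[160,380],hsv[115,445],hsv[100,350])
for t in(28,40,50):
  for r in coupons(c,thr=t): print(t,r)
E
```

```text
[ 10  14 109] [ 17  82 125] [ 18  72 124] [ 23  13 160] [ 19  71 198]
28 (array([432.3, 197.8]), array([23.3, 42.2]), 4.7, array([319., 180.]))
28 (array([549.7, 267.6]), array([23.8, 44.2]), -28.2, array([444., 115.]))
40 (array([432.7, 197.6]), array([24.2, 43.3]), 4.6, array([320., 181.]))
40 (array([549.7, 267.6]), array([24.3, 44.8]), -28.2, array([444., 115.]))
50 (array([432.6, 197.8]), array([24.9, 43.7]), 4.7, array([320., 181.]))
50 (array([549.7, 267.7]), array([24.6, 45.4]), -28.2, array([445., 115.]))
```

Run:
```python
from h import *
s=plan(432.5,197,60,94.7,.7,5); plan(432.5,197,2,94.7,.7,5,start=s)
```

```text
[{"jaw": 0.7,"offset": [-0.4,-0.2,26.0],"rot": [0.0,0.0,-0.4]},{"jaw": 0.7,"offset": [-0.4,-0.2,26.0],"rot": [0.0,0.0,-0.4]},{"jaw": 0.7,"offset": [-0.4,-0.2,26.1],"rot": [0.0,0.0,-0.4]},{"jaw": 0.7,"offset": [-0.4,-0.2,26.0],"rot": [0.0,0.0,-0.4]},{"jaw": 0.7,"offset": [-0.5,-0.2,26.1],"rot": [0.0,0.0,-0.4]}]
[{"jaw": 0.7,"offset": [0.0,0.0,11.6],"rot": [0.0,0.0,0.0]},{"jaw": 0.7,"offset": [0.0,0.0,11.6],"rot": [0.0,0.0,0.0]},{"jaw": 0.7,"offset": [0.0,0.0,11.6],"rot": [0.0,0.0,0.0]},{"jaw": 0.7,"offset": [0.0,0.0,11.6],"rot": [0.0,0.0,0.0]},{"jaw": 0.7,"offset": [0.1,0.0,11.6],"rot": [0.0,0.0,0.0]}]
```

apply_moves(moves=[{"jaw":0.7,"offset":[-0.4,-0.2,26],"rot":[0,0,-0.4]},{"jaw":0.7,"offset":[-0.4,-0.2,26],"rot":[0,0,-0.4]},{"jaw":0.7,"offset":[-0.4,-0.2,26],"rot":[0,0,-0.4]},{"jaw":0.7,"offset":[-0.4,-0.2,26],"rot":[0,0,-0.4]},{"jaw":0.7,"offset":[-0.4,-0.2,26],"rot":[0,0,-0.4]}])

```text
time_s: 9.18
eef_pos: [0.4321, 0.1961, 0.0588]
eef_rot: [-0.0, 0.679, 0.734, -0.001]
wrist_force: [-0.4, -1.1, -1.4]
opening: 0.702
grasp_force: 0.0
```

apply_moves(moves=[{"jaw":0.7,"offset":[0,0,15],"rot":[0,0,0]},{"jaw":0.7,"offset":[0,0,15],"rot":[0,0,0]},{"jaw":0.7,"offset":[0,0,15],"rot":[0,0,0]},{"jaw":0.7,"offset":[0,0,13],"rot":[0,0,0]},{"jaw":0.7,"offset":[0,0,0],"rot":[0,0,0]}])

```text
time_s: 9.8
eef_pos: [0.4322, 0.1974, 0.0016]
eef_rot: [-0.001, 0.678, 0.735, -0.001]
wrist_force: [-0.1, -0.9, 1.0]
opening: 0.701
grasp_force: 0.0
```

apply_moves(moves=[{"jaw":0.3,"offset":[0,0,0],"rot":[0,0,0]},{"jaw":0.3,"offset":[0,0,0],"rot":[0,0,0]},{"jaw":0.3,"offset":[0,0,0],"rot":[0,0,0]},{"jaw":0.3,"offset":[0,0,0],"rot":[0,0,0]},{"jaw":0.3,"offset":[0,0,0],"rot":[0,0,0]}])

```text
time_s: 10.42
eef_pos: [0.4336, 0.1977, 0.0033]
eef_rot: [0.0, 0.678, 0.735, 0.001]
wrist_force: [0.5, 0.7, 5.5]
opening: 0.484
grasp_force: 61.5
```

Run:
```python
from h import *
s=plan(433,197,65,94.7,.3,3); s=plan(548,6,120,97.7,.3,10,start=s)
```

```text
[{"jaw": 0.3,"offset": [-0.2,-0.2,-20.6],"rot": [0.0,0.0,0.0]},{"jaw": 0.3,"offset": [-0.2,-0.2,-20.5],"rot": [0.0,0.0,0.0]},{"jaw": 0.3,"offset": [-0.3,-0.2,-20.6],"rot": [0.0,0.0,0.0]}]
[{"jaw": 0.3,"offset": [-20.0,9.9,-5.5],"rot": [0.0,0.0,-0.3]},{"jaw": 0.3,"offset": [-20.0,9.8,-5.5],"rot": [0.0,0.0,-0.3]},{"jaw": 0.3,"offset": [-20.1,9.7,-5.5],"rot": [0.0,0.0,-0.3]},{"jaw": 0.3,"offset": [-20.1,9.6,-5.5],"rot": [0.0,0.0,-0.3]},{"jaw": 0.3,"offset": [-20.2,9.5,-5.5],"rot": [0.0,0.0,-0.3]}]
[{"jaw": 0.3,"offset": [-20.2,9.4,-5.5],"rot": [0.0,0.0,-0.3]},{"jaw": 0.3,"offset": [-20.3,9.3,-5.5],"rot": [0.0,0.0,-0.3]},{"jaw": 0.3,"offset": [-20.3,9.2,-5.5],"rot": [0.0,0.0,-0.3]},{"jaw": 0.3,"offset": [-20.3,9.1,-5.4],"rot": [0.0,0.0,-0.3]},{"jaw": 0.3,"offset": [-20.4,9.0,-5.5],"rot": [0.0,0.0,-0.3]}]
```

apply_moves(moves=[{"jaw":0.3,"offset":[0,0,-20],"rot":[0,0,0]},{"jaw":0.3,"offset":[0,0,-20],"rot":[0,0,0]},{"jaw":0.3,"offset":[0,0,-22],"rot":[0,0,0]},{"jaw":0.3,"offset":[-20,10,-6],"rot":[0,0,-0.3]},{"jaw":0.3,"offset":[-20,10,-6],"rot":[0,0,-0.3]}])

```text
time_s: 11.05
eef_pos: [0.4565, 0.1591, 0.077]
eef_rot: [0.0, 0.674, 0.739, 0.0]
wrist_force: [0.5, 0.5, -0.5]
opening: 0.489
grasp_force: 61.1
```

apply_moves(moves=[{"jaw":0.3,"offset":[-30,14.5,-10],"rot":[0,0,-0.5]},{"jaw":0.3,"offset":[-40,19,-10],"rot":[0,0,-0.6]},{"jaw":0.3,"offset":[-40,18.5,-10],"rot":[0,0,-0.6]},{"jaw":0.3,"offset":[-30,13.5,-8],"rot":[0,0,-0.5]},{"jaw":0.3,"offset":[-22,9,-5],"rot":[0,0,-0.3]}])

```text
time_s: 11.68
eef_pos: [0.5487, 0.0049, 0.1199]
eef_rot: [0.0, 0.658, 0.753, 0.0]
wrist_force: [-0.5, 1.0, -0.3]
opening: 0.484
grasp_force: 61.1
```

apply_moves(moves=[{"jaw":0.3,"offset":[0,0,0],"rot":[0,0,0]},{"jaw":0.3,"offset":[0,0,0],"rot":[0,0,0]},{"jaw":0.3,"offset":[0,0,0],"rot":[0,0,0]},{"jaw":0.3,"offset":[0,0,0],"rot":[0,0,0]},{"jaw":0.3,"offset":[0,0,0],"rot":[0,0,0]}])

```text
time_s: 12.3
eef_pos: [0.5477, 0.0069, 0.1195]
eef_rot: [-0.0, 0.658, 0.753, -0.0]
wrist_force: [-0.6, 0.1, -1.1]
opening: 0.487
grasp_force: 61.1
```

Run:
```python
from h import *
T,o=pose(); print(T.round(4)[:3],o["opening"],o["grasp_force"],o["wrist_force"])
c=cam("wrist"); save("w3.png",c[0]); np.savez("w3.npz",d=c[1],K=c[2],D=c[3],M=c[4],im=c[0])
```

```text
[[-1.352e-01  9.908e-01 -2.000e-04  5.477e-01]
 [ 9.908e-01  1.352e-01  0.000e+00  6.900e-03]
 [ 1.000e-04 -1.000e-04 -1.000e+00  1.195e-01]] 0.48656885930150096 61.07457876205444 [-0.59973694  0.14193755 -1.12556192]
```

View pics/w3.png

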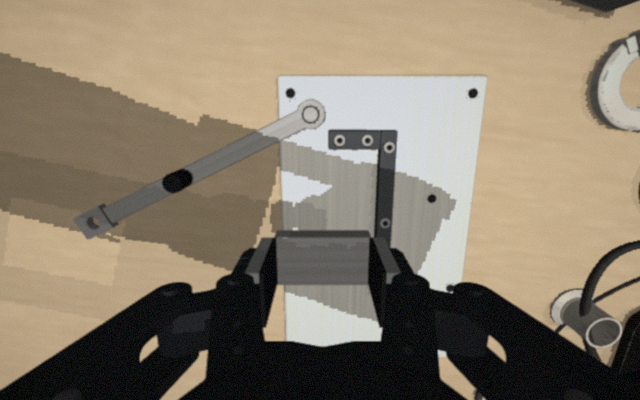

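```bash
cat >> h.py <<'E'
from scipy.optimize import least_squares
def load(n):
    f=np.load(n); return (f["im"],f["d"],f["K"],f["D"],f["M"])
def holderfit(c,F,win=3,sub=None):
    g=cv2.cvtColor(c[0],cv2.COLOR_RGB2GRAY)
    u=np.array([a[0] for a in F],np.float32)
    if win: u=cv2.cornerSubPix(g,u.reshape(-1,1,2).copy(),(win,win),(-1,-1),(3,30,.01))[:,0]
    o=np.array([[*a[2],a[1]] for a in F],float)
    def res(p):
        th=p[2]; K=c[2].copy(); K[0,0]*=p[3];K[1,1]*=p[3]
        w=np.c_[o[:,0]*np.cos(th)-o[:,1]*np.sin(th)+p[0],o[:,0]*np.sin(th)+o[:,1]*np.cos(th)+p[1],o[:,2]]/1000
        return (proj((0,0,K,c[3],c[4]),w)-u).ravel()
    for g in(lambda p:res(np.r_[p,1.]),res):
        s=least_squares(g,[562,-13,.13]+([1] if g is res else []),loss="soft_l1")
        print(s.x.round(3),np.degrees(s.x[2]).round(2),"res",g(s.x).reshape(-1,2).round(1).tolist())
E
python3 - <<'E'
from h import *
c=load("w3.npz")
F=[([278,75],10,[-46,113]),([487,75],10,[109,113]),([329,130],22,[-8,74]),([329,149.5],22,[-8,60]),([397,130],22,[42,74]),([377,149.5],22,[30,60])]
holderfit(c,F)
p=np.array(ctrl.camera_params("wrist")["mount"]); cc=(0,0,c[2],c[3],p)
for s in(-4,0,4):
    for zb in(-3.3,):
        P=[[s+sx*12,sy*22,-(zb if k==0 else zb+10)] for k in(0,1) for sx in(1,-1) for sy in(-1,1)]
        P=np.array(P)*1e-3; P[:,2]=np.where(np.arange(8)<4,.0033,-.0067)
        print(s,proj(cc,P).round(0).tolist())
E
```

```text
[ 5.61273e+02 -1.32920e+01  1.23000e-01] 7.04 res [[-2.4, -3.8], [4.5, -0.6], [-0.6, 0.1], [-1.2, 0.8], [0.4, 0.4], [1.5, 0.8]]
[ 5.62635e+02 -1.14240e+01  1.32000e-01  9.64000e-01] 7.59 res [[-0.1, -1.0], [-0.3, -0.1], [0.5, 0.4], [0.0, 0.4], [-0.9, 0.0], [0.9, -0.0]]
-4 [[276.0, 237.0], [369.0, 237.0], [278.0, 282.0], [367.0, 282.0], [273.0, 245.0], [372.0, 245.0], [275.0, 293.0], [370.0, 293.0]]
0 [[276.0, 229.0], [369.0, 229.0], [278.0, 275.0], [367.0, 275.0], [273.0, 237.0], [372.0, 237.0], [275.0, 285.0], [370.0, 285.0]]
4 [[276.0, 221.0], [369.0, 221.0], [277.0, 267.0], [368.0, 267.0], [272.0, 228.0], [373.0, 228.0], [275.0, 277.0], [370.0, 277.0]]
```

```bash
cat >> h.py <<'E'
TH=np.radians(7.67); HO=np.array([562.9,-11.4]); EX=np.array([np.cos(TH),np.sin(TH)]); EY=np.array([-EX[1],EX[0]]); HY=97.67
def hp(x,y): return HO+x*EX+y*EY
def hinv(p): d=np.asarray(p)[:2]-HO; return np.array([d@EX,d@EY])
_cam=cam
def cam(name):
    c=list(_cam(name))
    if name=="wrist": c[2]=c[2].copy(); c[2][0,0]*=.972; c[2][1,1]*=.972
    return tuple(c)
E
python3 - <<'E'
from h import *
s=plan(*hp(-13,45.3),40,HY,.3,5); s=plan(*hp(-13,45.3),13.8,HY,.3,5,start=s)
E
```

```text
[{"jaw": 0.3,"offset": [5.1,-0.1,15.9],"rot": [0.0,0.0,0.0]},{"jaw": 0.3,"offset": [5.1,-0.1,15.9],"rot": [0.0,0.0,0.0]},{"jaw": 0.3,"offset": [5.0,-0.1,15.9],"rot": [0.0,0.0,0.0]},{"jaw": 0.3,"offset": [5.1,-0.1,15.9],"rot": [0.0,0.0,0.0]},{"jaw": 0.3,"offset": [5.0,0.0,16.0],"rot": [0.0,0.0,0.0]}]
[{"jaw": 0.3,"offset": [0.0,0.0,5.2],"rot": [0.0,0.0,0.0]},{"jaw": 0.3,"offset": [0.0,0.0,5.2],"rot": [0.0,0.0,0.0]},{"jaw": 0.3,"offset": [0.0,0.0,5.3],"rot": [0.0,0.0,0.0]},{"jaw": 0.3,"offset": [0.0,0.0,5.2],"rot": [0.0,0.0,0.0]},{"jaw": 0.3,"offset": [0.0,0.0,5.3],"rot": [0.0,0.0,0.0]}]
```

apply_moves(moves=[{"jaw":0.3,"offset":[5,0,16],"rot":[0,0,0]},{"jaw":0.3,"offset":[5,0,16],"rot":[0,0,0]},{"jaw":0.3,"offset":[5,0,16],"rot":[0,0,0]},{"jaw":0.3,"offset":[5,0,16],"rot":[0,0,0]},{"jaw":0.3,"offset":[5,0,15.5],"rot":[0,0,0]}])

```text
time_s: 12.98
eef_pos: [0.5442, 0.0316, 0.0387]
eef_rot: [-0.0, 0.658, 0.753, -0.0]
wrist_force: [0.5, -0.2, -0.7]
opening: 0.486
grasp_force: 61.1
```

apply_moves(moves=[{"jaw":0.3,"offset":[0,0,7],"rot":[0,0,0]},{"jaw":0.3,"offset":[0,0,7],"rot":[0,0,0]},{"jaw":0.3,"offset":[0,0,7],"rot":[0,0,0]},{"jaw":0.3,"offset":[0,0,5],"rot":[0,0,0]},{"jaw":0.3,"offset":[0,0,0],"rot":[0,0,0]}])

```text
time_s: 13.6
eef_pos: [0.5445, 0.0311, 0.0139]
eef_rot: [-0.0, 0.658, 0.753, -0.0]
wrist_force: [0.1, -0.4, -1.1]
opening: 0.489
grasp_force: 61.1
```

apply_moves(moves=[{"jaw":0.55,"offset":[0,0,0],"rot":[0,0,0]},{"jaw":0.55,"offset":[0,0,0],"rot":[0,0,0]},{"jaw":0.55,"offset":[0,0,-12],"rot":[0,0,0]},{"jaw":0.3,"offset":[0,0,-25],"rot":[0,0,0]},{"jaw":0,"offset":[0,0,0],"rot":[0,0,0]}])

```text
time_s: 14.22
eef_pos: [0.5468, 0.0309, 0.0538]
eef_rot: [0.002, 0.658, 0.753, 0.001]
wrist_force: [-0.5, -0.7, -0.2]
opening: 0.137
grasp_force: 0.0
```

apply_moves(moves=[{"jaw":0,"offset":[0,-21,0],"rot":[0,0,0]},{"jaw":0,"offset":[0,-21,0],"rot":[0,0,0]},{"jaw":0,"offset":[0,0,12],"rot":[0,0,0]},{"jaw":0,"offset":[0,0,14],"rot":[0,0,0]},{"jaw":0,"offset":[0,0,10],"rot":[0,0,0]}])

```text
time_s: 14.85
eef_pos: [0.503, 0.0256, 0.0136]
eef_rot: [-0.0, 0.658, 0.753, -0.0]
wrist_force: [0.2, -0.1, -0.2]
opening: -0.002
grasp_force: 0.0
```

apply_moves(moves=[{"jaw":0,"offset":[0,4,0],"rot":[0,0,0]},{"jaw":0,"offset":[0,4,0],"rot":[0,0,0]},{"jaw":0,"offset":[0,4,0],"rot":[0,0,0]},{"jaw":0,"offset":[0,4,0],"rot":[0,0,0]},{"jaw":0,"offset":[0,4,0],"rot":[0,0,0]}])

```text
time_s: 15.48
eef_pos: [0.5229, 0.0282, 0.0153]
eef_rot: [-0.0, 0.658, 0.753, -0.0]
wrist_force: [-1.5, -1.4, 1.0]
opening: 0.002
grasp_force: 0.8
```

Run:
```python
from h import *
T,o=pose(); print(hinv(T[:2,3]*1000),T[2,3],o["wrist_force"],o["opening"])
c=cam("wrist"); im=c[0]; 
for r in coupons(c,thr=40): print(r, hinv(r[0]))
P=[[*hp(-14+0,48-12),20]]
save("w4.png",cv2.resize(im[60:360,180:480],None,fx=2,fy=2))
```

```text
[-34.34794206  44.62392921] 0.015254322117374267 [-1.54400876 -1.35289948  0.99599605] 0.0023624578491621574
```

View pics/w4.png

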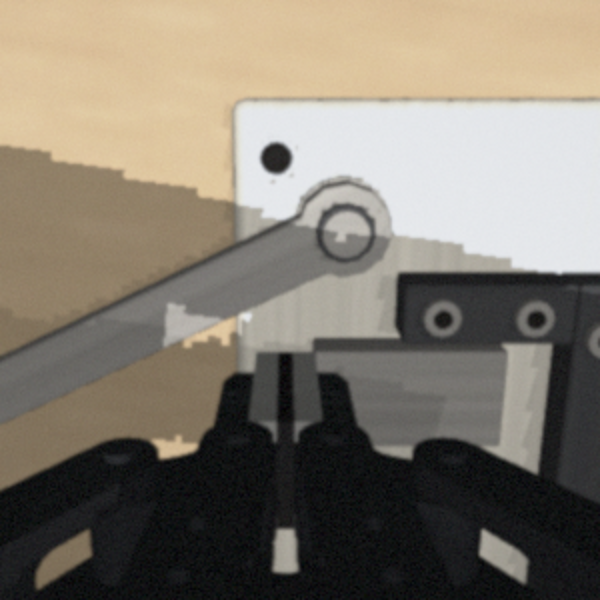

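apply_moves(moves=[{"jaw":0,"offset":[0,3,0],"rot":[0,0,0]},{"jaw":0,"offset":[0,3,0],"rot":[0,0,0]},{"jaw":0,"offset":[0,3,0],"rot":[0,0,0]},{"jaw":0,"offset":[0,1,0],"rot":[0,0,0]},{"jaw":0,"offset":[0,0,0],"rot":[0,0,0]}])

```text
time_s: 16.15
eef_pos: [0.533, 0.0295, 0.0151]
eef_rot: [0.0, 0.658, 0.753, 0.0]
wrist_force: [-0.8, -0.4, -0.0]
opening: 0.002
grasp_force: 0.0
```

apply_moves(moves=[{"jaw":0,"offset":[0,0.5,0],"rot":[0,0,0]},{"jaw":0,"offset":[0,0.5,0],"rot":[0,0,0]},{"jaw":0,"offset":[0,0.5,0],"rot":[0,0,0]},{"jaw":0,"offset":[0,0,0],"rot":[0,0,0]},{"jaw":0,"offset":[0,0,0],"rot":[0,0,0]}])

```text
time_s: 16.77
eef_pos: [0.5342, 0.0298, 0.0151]
eef_rot: [0.0, 0.658, 0.753, 0.0]
wrist_force: [-0.5, -0.3, 0.3]
opening: 0.001
grasp_force: 0.2
```

apply_moves(moves=[{"jaw":0,"offset":[0,0.5,0],"rot":[0,0,0]},{"jaw":0,"offset":[0,0.5,0],"rot":[0,0,0]},{"jaw":0,"offset":[0,0,0],"rot":[0,0,0]},{"jaw":0,"offset":[0,0,0],"rot":[0,0,0]},{"jaw":0,"offset":[0,0,0],"rot":[0,0,0]}])

```text
time_s: 17.4
eef_pos: [0.5353, 0.0299, 0.0151]
eef_rot: [0.0, 0.658, 0.753, 0.0]
wrist_force: [-0.5, -0.8, -0.1]
opening: -0.002
grasp_force: 0.1
```

apply_moves(moves=[{"jaw":0,"offset":[0,0.5,0],"rot":[0,0,0]},{"jaw":0,"offset":[0,0.5,0],"rot":[0,0,0]},{"jaw":0,"offset":[0,0,0],"rot":[0,0,0]},{"jaw":0,"offset":[0,0,0],"rot":[0,0,0]},{"jaw":0,"offset":[0,0,0],"rot":[0,0,0]}])

```text
time_s: 18.02
eef_pos: [0.5361, 0.03, 0.0151]
eef_rot: [-0.0, 0.658, 0.753, -0.0]
wrist_force: [-1.5, 0.3, 0.8]
opening: -0.001
grasp_force: 0.7
```

apply_moves(moves=[{"jaw":0,"offset":[0,0.5,0],"rot":[0,0,0]},{"jaw":0,"offset":[0,0.5,0],"rot":[0,0,0]},{"jaw":0,"offset":[0,0.5,0],"rot":[0,0,0]},{"jaw":0,"offset":[0,0,0],"rot":[0,0,0]},{"jaw":0,"offset":[0,0,0],"rot":[0,0,0]}])

```text
time_s: 18.65
eef_pos: [0.5363, 0.0301, 0.0149]
eef_rot: [-0.001, 0.658, 0.753, -0.001]
wrist_force: [-6.3, -2.0, 5.9]
opening: -0.003
grasp_force: 3.6
```

Run:
```python
from h import *
T,o=pose(); print(hinv(T[:2,3]*1000),T[2,3],o["wrist_force"],o["opening"])
c=cam("wrist"); im=c[0]; np.savez("w5.npz",d=c[1],K=c[2],D=c[3],M=c[4],im=c[0])
print(proj(c,[[*(hp(30,48)/1000),.02],[*(hp(-14,48)/1000),.02],[*(hp(30,60)/1000),.022]]))
save("w5.png",cv2.resize(im[190:310,300:500],None,fx=4,fy=4))
```

```text
[-20.82473798  44.67521627] 0.01490199127913145 [-6.31917318 -2.03504086  5.89913371] -0.002644883458684377
[[431.33011401 251.82754009]
 [337.05814876 251.56966932]
 [435.20115263 229.19308003]]
```

View pics/w5.png

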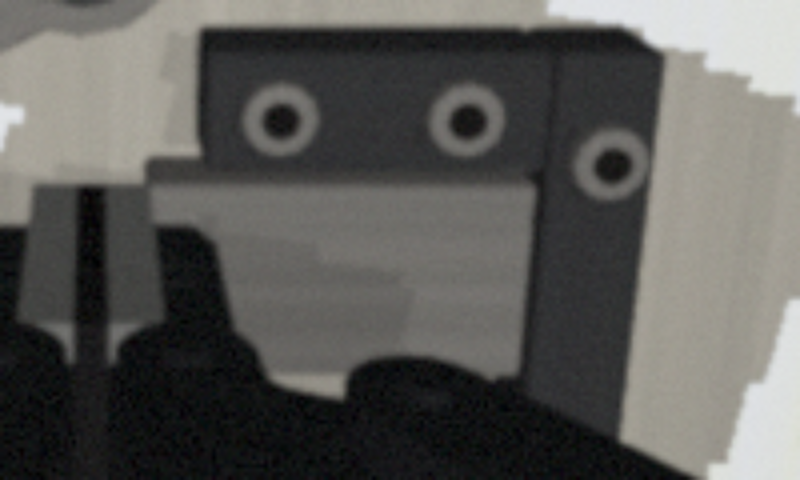

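Run:
```python
from h import *
p=pose()[0][:3,3]*1000; b=p[:2]-8*EX
s=plan(*b,p[2],HY,0,1); s=plan(*b,130,HY,.3,4,start=s); s=plan(533,372,160,86,.7,10,start=s)
```

```text
[{"jaw": 0,"offset": [0.0,-8.0,0.0],"rot": [-0.2,0.0,0.1]}]
[{"jaw": 0.3,"offset": [0.0,0.0,-28.8],"rot": [0.0,0.0,0.0]},{"jaw": 0.3,"offset": [0.0,0.0,-28.8],"rot": [0.0,0.0,0.0]},{"jaw": 0.3,"offset": [0.0,0.0,-28.7],"rot": [0.0,0.0,0.0]},{"jaw": 0.3,"offset": [0.0,0.1,-28.8],"rot": [0.0,0.0,0.0]}]
[{"jaw": 0.7,"offset": [33.9,5.0,-3.0],"rot": [0.0,0.0,1.2]},{"jaw": 0.7,"offset": [34.0,4.3,-3.0],"rot": [0.0,0.0,1.2]},{"jaw": 0.7,"offset": [34.1,3.6,-3.0],"rot": [0.0,0.0,1.2]},{"jaw": 0.7,"offset": [34.2,2.9,-3.0],"rot": [0.0,0.0,1.2]},{"jaw": 0.7,"offset": [34.2,2.2,-3.0],"rot": [0.0,0.0,1.2]}]
[{"jaw": 0.7,"offset": [34.3,1.4,-3.0],"rot": [0.0,0.0,1.2]},{"jaw": 0.7,"offset": [34.3,0.7,-3.0],"rot": [0.0,0.0,1.2]},{"jaw": 0.7,"offset": [34.3,0.0,-3.0],"rot": [0.0,0.0,1.2]},{"jaw": 0.7,"offset": [34.3,-0.7,-2.9],"rot": [0.0,0.0,1.2]},{"jaw": 0.7,"offset": [34.3,-1.4,-3.0],"rot": [0.0,0.0,1.2]}]
```

apply_moves(moves=[{"jaw":0,"offset":[0,-9,0],"rot":[0,0,0]},{"jaw":0.3,"offset":[0,0,-29],"rot":[0,0,0]},{"jaw":0.3,"offset":[0,0,-29],"rot":[0,0,0]},{"jaw":0.3,"offset":[0,0,-29],"rot":[0,0,0]},{"jaw":0.3,"offset":[0,0,-29],"rot":[0,0,0]}])

```text
time_s: 19.32
eef_pos: [0.5288, 0.029, 0.132]
eef_rot: [0.0, 0.658, 0.753, 0.0]
wrist_force: [0.3, 0.7, -0.1]
opening: 0.3
grasp_force: 0.0
```

apply_moves(moves=[{"jaw":0.7,"offset":[34,5,-3],"rot":[0,0,1.2]},{"jaw":0.7,"offset":[34,4.3,-3],"rot":[0,0,1.2]},{"jaw":0.7,"offset":[34,3.6,-3],"rot":[0,0,1.2]},{"jaw":0.7,"offset":[34,3,-3],"rot":[0,0,1.2]},{"jaw":0.7,"offset":[34,2.2,-3],"rot":[0,0,1.2]}])

```text
time_s: 19.95
eef_pos: [0.531, 0.2012, 0.1462]
eef_rot: [0.0, 0.697, 0.717, 0.001]
wrist_force: [0.1, 0.0, -0.5]
opening: 0.702
grasp_force: 0.0
```

apply_moves(moves=[{"jaw":0.7,"offset":[34,1.4,-3],"rot":[0,0,1.2]},{"jaw":0.7,"offset":[34,0.7,-3],"rot":[0,0,1.2]},{"jaw":0.7,"offset":[34,0,-3],"rot":[0,0,1.2]},{"jaw":0.7,"offset":[34,-0.7,-3],"rot":[0,0,1.2]},{"jaw":0.7,"offset":[34,-1.4,-3],"rot":[0,0,1.2]}])

```text
time_s: 20.58
eef_pos: [0.5329, 0.3713, 0.1611]
eef_rot: [0.0, 0.733, 0.68, 0.001]
wrist_force: [-0.0, -0.3, 0.1]
opening: 0.702
grasp_force: 0.0
```

apply_moves(moves=[{"jaw":0.7,"offset":[0,0,0],"rot":[0,0,0]},{"jaw":0.7,"offset":[0,0,0],"rot":[0,0,0]},{"jaw":0.7,"offset":[0,0,0],"rot":[0,0,0]},{"jaw":0.7,"offset":[0,0,0],"rot":[0,0,0]},{"jaw":0.7,"offset":[0,0,0],"rot":[0,0,0]}])

```text
time_s: 21.2
eef_pos: [0.5331, 0.3696, 0.1612]
eef_rot: [0.0, 0.733, 0.68, 0.0]
wrist_force: [-0.9, -0.0, 0.6]
opening: 0.702
grasp_force: 0.0
```

Run:
```python
from h import *
T,o=pose(); print(T[:3,3])
c=cam("wrist"); save("w6.png",c[0]); rs=coupons(c,thr=40)
for r in rs: print(r,c[0][int(r[3][1]),int(r[3][0])])
```

```text
[0.53309512 0.36957759 0.16116385]
(array([551.3, 266.5]), array([25.7, 46. ]), -28.4, array([347., 281.])) [157 155 151]
(array([410.3, 378. ]), array([24.7, 45.5]), 7.3, array([192., 185.])) [164 162 158]
(array([534.3, 381.1]), array([25.1, 44.5]), -7.6, array([323., 172.])) [175 171 165]
```

View pics/w6.png

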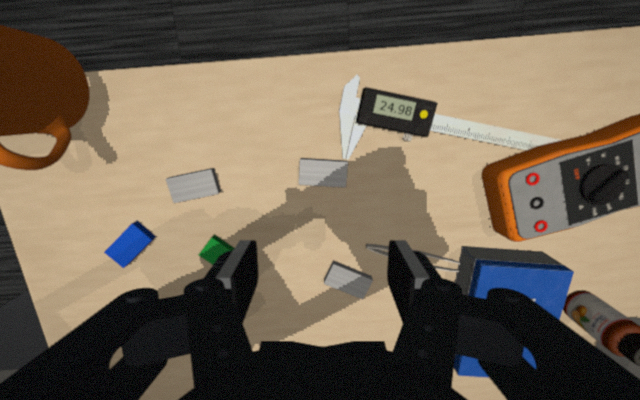

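Run:
```python
from h import *
s=plan(534.3,378,50,82.4,.65,5); plan(534.3,378,3,82.4,.65,4,start=s)
```

```text
[{"jaw": 0.65,"offset": [1.7,0.1,22.2],"rot": [0.0,0.0,0.7]},{"jaw": 0.65,"offset": [1.7,0.1,22.2],"rot": [0.0,0.0,0.7]},{"jaw": 0.65,"offset": [1.7,0.1,22.3],"rot": [0.0,0.0,0.7]},{"jaw": 0.65,"offset": [1.6,0.1,22.2],"rot": [0.0,0.0,0.7]},{"jaw": 0.65,"offset": [1.7,0.0,22.3],"rot": [0.0,0.0,0.7]}]
[{"jaw": 0.65,"offset": [0.0,0.0,11.7],"rot": [0.0,0.0,0.0]},{"jaw": 0.65,"offset": [0.0,0.0,11.8],"rot": [0.0,0.0,0.0]},{"jaw": 0.65,"offset": [0.0,0.0,11.7],"rot": [0.0,0.0,0.0]},{"jaw": 0.65,"offset": [0.0,0.0,11.8],"rot": [0.0,0.0,0.0]}]
```

apply_moves(moves=[{"jaw":0.65,"offset":[1.7,0,22],"rot":[0,0,0.7]},{"jaw":0.65,"offset":[1.7,0,22],"rot":[0,0,0.7]},{"jaw":0.65,"offset":[1.7,0,22],"rot":[0,0,0.7]},{"jaw":0.65,"offset":[1.7,0,22],"rot":[0,0,0.7]},{"jaw":0.65,"offset":[1.6,0,23],"rot":[0,0,0.7]}])

```text
time_s: 21.88
eef_pos: [0.5336, 0.3785, 0.0484]
eef_rot: [-0.0, 0.754, 0.657, -0.0]
wrist_force: [-0.0, 0.1, -0.5]
opening: 0.655
grasp_force: 0.0
```

apply_moves(moves=[{"jaw":0.65,"offset":[0,0,12],"rot":[0,0,0]},{"jaw":0.65,"offset":[0,0,12],"rot":[0,0,0]},{"jaw":0.65,"offset":[0,0,12],"rot":[0,0,0]},{"jaw":0.65,"offset":[0,0,11],"rot":[0,0,0]},{"jaw":0.65,"offset":[0,0,0],"rot":[0,0,0]}])

```text
time_s: 22.5
eef_pos: [0.533, 0.3781, 0.002]
eef_rot: [-0.0, 0.753, 0.658, -0.001]
wrist_force: [0.9, -0.1, -0.2]
opening: 0.653
grasp_force: 0.0
```

apply_moves(moves=[{"jaw":0.3,"offset":[0,0,0],"rot":[0,0,0]},{"jaw":0.3,"offset":[0,0,0],"rot":[0,0,0]},{"jaw":0.3,"offset":[0,0,0],"rot":[0,0,0]},{"jaw":0.3,"offset":[0,0,0],"rot":[0,0,0]},{"jaw":0.3,"offset":[0,0,0],"rot":[0,0,0]}])

```text
time_s: 23.12
eef_pos: [0.5342, 0.3787, 0.0037]
eef_rot: [0.0, 0.753, 0.658, 0.001]
wrist_force: [0.5, -0.6, 4.1]
opening: 0.489
grasp_force: 61.3
```

Run:
```python
from h import *
p=pose()[0][:3,3]*1000
s=plan(p[0],p[1],100,82.4,.3,3); s=plan(*hp(-13,0),110,HY,.3,12,start=s)
```

```text
[{"jaw": 0.3,"offset": [0.0,0.0,-32.1],"rot": [0.0,0.0,-0.1]},{"jaw": 0.3,"offset": [0.0,0.0,-32.1],"rot": [0.0,0.0,-0.1]},{"jaw": 0.3,"offset": [0.1,0.1,-32.1],"rot": [0.0,0.0,-0.1]}]
[{"jaw": 0.3,"offset": [-32.2,5.5,-0.8],"rot": [0.0,0.0,-1.3]},{"jaw": 0.3,"offset": [-32.3,4.8,-0.9],"rot": [0.0,0.0,-1.3]},{"jaw": 0.3,"offset": [-32.4,4.1,-0.8],"rot": [0.0,0.0,-1.3]},{"jaw": 0.3,"offset": [-32.5,3.4,-0.9],"rot": [0.0,0.0,-1.3]},{"jaw": 0.3,"offset": [-32.6,2.6,-0.8],"rot": [0.0,0.0,-1.3]}]
[{"jaw": 0.3,"offset": [-32.6,1.9,-0.9],"rot": [0.0,0.0,-1.3]},{"jaw": 0.3,"offset": [-32.7,1.1,-0.8],"rot": [0.0,0.0,-1.3]},{"jaw": 0.3,"offset": [-32.7,0.4,-0.9],"rot": [0.0,0.0,-1.3]},{"jaw": 0.3,"offset": [-32.7,-0.4,-0.8],"rot": [0.0,0.0,-1.3]},{"jaw": 0.3,"offset": [-32.7,-1.1,-0.9],"rot": [0.0,0.0,-1.3]}]
[{"jaw": 0.3,"offset": [-32.6,-1.8,-0.8],"rot": [0.0,0.0,-1.3]},{"jaw": 0.3,"offset": [-32.5,-2.6,-0.9],"rot": [0.0,0.0,-1.3]}]
```

apply_moves(moves=[{"jaw":0.3,"offset":[0,0,-30],"rot":[0,0,0]},{"jaw":0.3,"offset":[0,0,-36],"rot":[0,0,0]},{"jaw":0.3,"offset":[0,0,-30],"rot":[0,0,0]},{"jaw":0.3,"offset":[-32,5.5,-1],"rot":[0,0,-1.3]},{"jaw":0.3,"offset":[-32,4.8,-1],"rot":[0,0,-1.3]}])

```text
time_s: 23.75
eef_pos: [0.5356, 0.3131, 0.1011]
eef_rot: [0.0, 0.738, 0.675, -0.0]
wrist_force: [0.1, -0.5, -0.4]
opening: 0.488
grasp_force: 61.0
```

apply_moves(moves=[{"jaw":0.3,"offset":[-32.5,4,-1],"rot":[0,0,-1.3]},{"jaw":0.3,"offset":[-32.5,3.4,-1],"rot":[0,0,-1.3]},{"jaw":0.3,"offset":[-32.5,2.6,-1],"rot":[0,0,-1.3]},{"jaw":0.3,"offset":[-32.5,2,-1],"rot":[0,0,-1.3]},{"jaw":0.3,"offset":[-32.5,1,-1],"rot":[0,0,-1.3]}])

```text
time_s: 24.38
eef_pos: [0.5412, 0.1495, 0.1056]
eef_rot: [-0.0, 0.699, 0.716, -0.0]
wrist_force: [0.1, -0.7, -0.4]
opening: 0.483
grasp_force: 61.0
```

apply_moves(moves=[{"jaw":0.3,"offset":[-33,0.4,-1],"rot":[0,0,-1.3]},{"jaw":0.3,"offset":[-33,-0.4,-1],"rot":[0,0,-1.3]},{"jaw":0.3,"offset":[-33,-1,-1],"rot":[0,0,-1.3]},{"jaw":0.3,"offset":[-33,-1.8,-1],"rot":[0,0,-1.3]},{"jaw":0.3,"offset":[-33,-2.6,-1],"rot":[0,0,-1.3]}])

```text
time_s: 25.0
eef_pos: [0.5471, -0.0154, 0.1106]
eef_rot: [-0.0, 0.657, 0.754, -0.0]
wrist_force: [0.4, -0.5, -1.3]
opening: 0.489
grasp_force: 61.0
```

apply_moves(moves=[{"jaw":0.3,"offset":[0,0,0],"rot":[0,0,0]},{"jaw":0.3,"offset":[0,0,0],"rot":[0,0,0]},{"jaw":0.3,"offset":[0,0,0],"rot":[0,0,0]},{"jaw":0.3,"offset":[0,0,0],"rot":[0,0,0]},{"jaw":0.3,"offset":[0,0,0],"rot":[0,0,0]}])

```text
time_s: 25.62
eef_pos: [0.5476, -0.0139, 0.1111]
eef_rot: [-0.0, 0.657, 0.754, -0.0]
wrist_force: [-0.6, 0.4, -0.5]
opening: 0.488
grasp_force: 61.0
```

```bash
cat >> h.py <<'E'
def held(c):
    """held coupon edges: rows of strong gradients in column band 300..340"""
    g=cv2.cvtColor(c[0],cv2.COLOR_RGB2GRAY).astype(float)[205:310,295:345].mean(1)
    gr=np.gradient(cv2.GaussianBlur(g.reshape(-1,1),(1,3),0).ravel()); i=np.argsort(-abs(gr))[:8]; return sorted((int(a+205),round(gr[a],1)) for a in i)
def heldrows(fs=.972):
    p=ctrl.camera_params("wrist"); K=np.array(p["K"]);K[0,0]*=fs;K[1,1]*=fs
    for s in(-4,-2,0,2,4):
        P=np.array([[s+12,0,3.5],[s+12,0,-6.5],[s-12,0,-6.5]])/1000
        print(s,proj((0,0,K,np.array(p["dist"]),np.array(p["mount"])),P)[:,1].round(0))
E
python3 - <<'E'
from h import *
T,o=pose(); print(hinv(T[:2,3]*1000),T[2,3],o["opening"])
c=cam("wrist"); save("w7.png",c[0]); np.savez("w7.npz",d=c[1],K=c[2],D=c[3],M=c[4],im=c[0]); print(held(c)); heldrows(); print(held(load("w3.npz")))
print("coupon1 -y edge exp row", proj(c,[[*(hp(-5,44-12)/1000),.02],[*(hp(-5,44+12)/1000),.02]]))
g=c[0][:,:].astype(float).mean(2)
print(proj(c,[[*(hp(0,yy)/1000),.02] for yy in (30,40,50)]).round(), )
E
```

```text
[-15.48690793  -0.40935524] 0.1110728180308354 0.4875328674454883
[(224, np.float64(-12.9)), (225, np.float64(-25.8)), (226, np.float64(-25.7)), (227, np.float64(-12.2)), (232, np.float64(14.2)), (233, np.float64(13.2)), (280, np.float64(18.2)), (281, np.float64(15.0))]
-4 [235. 243. 290.]
-2 [231. 239. 286.]
0 [228. 235. 282.]
2 [224. 231. 279.]
4 [220. 227. 275.]
[(229, np.float64(-20.6)), (230, np.float64(-26.9)), (231, np.float64(-19.4)), (236, np.float64(10.7)), (237, np.float64(13.9)), (238, np.float64(11.3)), (284, np.float64(15.2)), (285, np.float64(15.2))]
coupon1 -y edge exp row [[336.78546469 159.84582278]
 [337.31033852 126.44128104]]
[[344. 163.]
 [344. 149.]
 [344. 135.]]
```

Run:
```python
from h import *
c=load("w7.npz"); c=(c[0],c[1],c[2],c[3],c[4])
g=c[0].astype(float).mean(2)
print("col350 rows120-190",g[120:190,345:355].mean(1).round().astype(int).tolist())
d=pts(c,[[350,r] for r in range(120,190,4)])*1000
print([(r,d[i][2].round(1),hinv(d[i]).round(0).tolist()) for i,r in enumerate(range(120,190,4))])
print("row150 cols 310-400",g[145:155,310:400:2].mean(0).round().astype(int).tolist())
```

```text
col350 rows120-190 [86, 132, 186, 191, 158, 159, 179, 178, 177, 179, 178, 176, 175, 177, 181, 182, 182, 182, 181, 178, 176, 176, 178, 181, 183, 179, 176, 174, 172, 171, 172, 176, 178, 180, 180, 179, 174, 162, 147, 160, 172, 159, 151, 151, 151, 151, 151, 151, 151, 151, 151, 152, 150, 151, 151, 152, 151, 151, 151, 150, 151, 150, 150, 151, 151, 151, 149, 151, 150, 150]
[(120, np.float64(20.8), [4.0, 61.0]), (124, np.float64(8.8), [5.0, 57.0]), (128, np.float64(18.8), [4.0, 55.0]), (132, np.float64(18.5), [4.0, 52.0]), (136, np.float64(17.6), [4.0, 49.0]), (140, np.float64(19.2), [4.0, 46.0]), (144, np.float64(18.7), [5.0, 43.0]), (148, np.float64(18.8), [5.0, 41.0]), (152, np.float64(19.2), [5.0, 38.0]), (156, np.float64(18.8), [5.0, 35.0]), (160, np.float64(7.6), [6.0, 30.0]), (164, np.float64(9.4), [6.0, 27.0]), (168, np.float64(9.7), [6.0, 24.0]), (172, np.float64(9.5), [6.0, 21.0]), (176, np.float64(9.2), [6.0, 18.0]), (180, np.float64(9.4), [6.0, 15.0]), (184, np.float64(7.9), [6.0, 11.0]), (188, np.float64(8.7), [6.0, 8.0])]
row150 cols 310-400 [151, 153, 160, 172, 170, 169, 165, 131, 158, 162, 162, 164, 168, 172, 177, 176, 176, 176, 175, 175, 177, 175, 177, 174, 176, 175, 176, 175, 175, 174, 174, 174, 173, 174, 174, 173, 174, 168, 78, 80, 80, 78, 77, 79, 78]
```

apply_moves(moves=[{"jaw":0.3,"offset":[5,0.5,20],"rot":[0,0,0]},{"jaw":0.3,"offset":[5,0.5,20],"rot":[0,0,0]},{"jaw":0.3,"offset":[5,0.5,20],"rot":[0,0,0]},{"jaw":0.3,"offset":[3.7,1,17],"rot":[0,0,0]},{"jaw":0.3,"offset":[0,0,0],"rot":[0,0,0]}])

```text
time_s: 26.3
eef_pos: [0.5464, 0.005, 0.0327]
eef_rot: [-0.001, 0.657, 0.754, -0.001]
wrist_force: [-0.4, -1.1, -0.5]
opening: 0.486
grasp_force: 61.0
```

apply_moves(moves=[{"jaw":0.3,"offset":[0,0,5],"rot":[0,0,0]},{"jaw":0.3,"offset":[0,0,5],"rot":[0,0,0]},{"jaw":0.3,"offset":[0,0,5],"rot":[0,0,0]},{"jaw":0.3,"offset":[0,0,4.5],"rot":[0,0,0]},{"jaw":0.3,"offset":[0,0,0],"rot":[0,0,0]}])

```text
time_s: 26.92
eef_pos: [0.5472, 0.0045, 0.0141]
eef_rot: [-0.0, 0.657, 0.754, -0.0]
wrist_force: [-1.2, 0.5, -1.2]
opening: 0.483
grasp_force: 61.0
```

apply_moves(moves=[{"jaw":0.55,"offset":[0,0,0],"rot":[0,0,0]},{"jaw":0.55,"offset":[0,0,0],"rot":[0,0,0]},{"jaw":0.55,"offset":[0,0,-12],"rot":[0,0,0]},{"jaw":0.3,"offset":[0,0,-25],"rot":[0,0,0]},{"jaw":0,"offset":[0,0,0],"rot":[0,0,0]}])

```text
time_s: 27.55
eef_pos: [0.5498, 0.0041, 0.0543]
eef_rot: [0.002, 0.657, 0.754, 0.001]
wrist_force: [-0.1, 0.4, -0.1]
opening: 0.128
grasp_force: 0.0
```

apply_moves(moves=[{"jaw":0,"offset":[0,-21,0],"rot":[0,0,0]},{"jaw":0,"offset":[0,-21,0],"rot":[0,0,0]},{"jaw":0,"offset":[0,0,12],"rot":[0,0,0]},{"jaw":0,"offset":[0,0,14],"rot":[0,0,0]},{"jaw":0,"offset":[0,0,10],"rot":[0,0,0]}])

```text
time_s: 28.18
eef_pos: [0.506, -0.0012, 0.0141]
eef_rot: [-0.0, 0.657, 0.754, -0.0]
wrist_force: [-0.2, 0.8, 0.1]
opening: -0.001
grasp_force: 0.0
```

Run:
```python
from h import *
T,o=pose(); print(hinv(T[:2,3]*1000),T[2,3],o["opening"],o["wrist_force"])
```

```text
[-55.01810622  17.70686359] 0.014131841615531968 -0.000709508849895837 [-0.19038943  0.79879351  0.06960001]
```

apply_moves(moves=[{"jaw":0,"offset":[1,5,0],"rot":[0,0,0]},{"jaw":0,"offset":[0,5,0],"rot":[0,0,0]},{"jaw":0,"offset":[0,5,0],"rot":[0,0,0]},{"jaw":0,"offset":[0,5,0],"rot":[0,0,0]},{"jaw":0,"offset":[0,5,0],"rot":[0,0,0]}])

```text
time_s: 28.8
eef_pos: [0.5309, 0.0032, 0.0158]
eef_rot: [0.0, 0.657, 0.754, -0.0]
wrist_force: [-1.6, -0.1, 1.5]
opening: -0.003
grasp_force: 0.9
```

apply_moves(moves=[{"jaw":0,"offset":[0,4,0],"rot":[0,0,0]},{"jaw":0,"offset":[0,3,0],"rot":[0,0,0]},{"jaw":0,"offset":[0,1,0],"rot":[0,0,0]},{"jaw":0,"offset":[0,1,0],"rot":[0,0,0]},{"jaw":0,"offset":[0,0.5,0],"rot":[0,0,0]}])

```text
time_s: 29.42
eef_pos: [0.5396, 0.0044, 0.0155]
eef_rot: [-0.0, 0.657, 0.754, -0.0]
wrist_force: [-3.9, -0.5, 3.4]
opening: -0.004
grasp_force: 1.8
```

apply_moves(moves=[{"jaw":0,"offset":[0,0.5,0],"rot":[0,0,0]},{"jaw":0,"offset":[0,0.5,0],"rot":[0,0,0]},{"jaw":0,"offset":[0,0,0],"rot":[0,0,0]},{"jaw":0,"offset":[0,0,0],"rot":[0,0,0]},{"jaw":0,"offset":[0,0,0],"rot":[0,0,0]}])

```text
time_s: 30.05
eef_pos: [0.5398, 0.0044, 0.0155]
eef_rot: [-0.001, 0.657, 0.754, -0.001]
wrist_force: [-7.5, -2.0, 5.3]
opening: 0.002
grasp_force: 3.5
```

Run:
```python
from h import *
p=pose()[0][:3,3]*1000; b=p[:2]-9*EX
T=pose()[0]
s=plan(*b,120,HY,.3,4); s=plan(550,262,150,61.6,.65,10,start=s)
```

```text
[{"jaw": 0.3,"offset": [0.0,-2.3,-26.1],"rot": [0.0,0.0,0.0]},{"jaw": 0.3,"offset": [0.0,-2.3,-26.1],"rot": [0.0,0.0,0.0]},{"jaw": 0.3,"offset": [0.0,-2.3,-26.1],"rot": [0.0,0.0,0.0]},{"jaw": 0.3,"offset": [0.0,-2.4,-26.2],"rot": [0.0,0.0,0.0]}]
[{"jaw": 0.65,"offset": [25.4,5.4,-3.0],"rot": [0.0,0.0,3.6]},{"jaw": 0.65,"offset": [25.7,3.8,-3.0],"rot": [0.0,0.0,3.6]},{"jaw": 0.65,"offset": [25.9,2.2,-3.0],"rot": [0.0,0.0,3.6]},{"jaw": 0.65,"offset": [25.9,0.6,-3.0],"rot": [0.0,0.0,3.6]},{"jaw": 0.65,"offset": [25.9,-1.1,-3.0],"rot": [0.0,0.0,3.6]}]
[{"jaw": 0.65,"offset": [25.8,-2.7,-3.0],"rot": [0.0,0.0,3.6]},{"jaw": 0.65,"offset": [25.6,-4.3,-3.0],"rot": [0.0,0.0,3.6]},{"jaw": 0.65,"offset": [25.3,-5.9,-3.0],"rot": [0.0,0.0,3.6]},{"jaw": 0.65,"offset": [24.9,-7.4,-3.0],"rot": [0.0,0.0,3.6]},{"jaw": 0.65,"offset": [24.3,-9.0,-3.1],"rot": [0.0,0.0,3.6]}]
```

apply_moves(moves=[{"jaw":0,"offset":[0,-10,0],"rot":[0,0,0]},{"jaw":0.3,"offset":[0,0,-35],"rot":[0,0,0]},{"jaw":0.3,"offset":[0,0,-35],"rot":[0,0,0]},{"jaw":0.3,"offset":[0,0,-35],"rot":[0,0,0]},{"jaw":0.65,"offset":[25.4,5.4,-3],"rot":[0,0,3.6]}])

```text
time_s: 30.68
eef_pos: [0.5355, 0.0279, 0.127]
eef_rot: [0.003, 0.682, 0.731, 0.002]
wrist_force: [1.4, -0.0, -0.5]
opening: 0.503
grasp_force: 0.0
```

apply_moves(moves=[{"jaw":0.65,"offset":[26,3.8,-3],"rot":[0,0,3.6]},{"jaw":0.65,"offset":[26,2.2,-3],"rot":[0,0,3.6]},{"jaw":0.65,"offset":[26,0.6,-3],"rot":[0,0,3.6]},{"jaw":0.65,"offset":[26,-1,-3],"rot":[0,0,3.6]},{"jaw":0.65,"offset":[26,-2.7,-3],"rot":[0,0,3.6]}])

```text
time_s: 31.3
eef_pos: [0.5427, 0.1602, 0.1387]
eef_rot: [0.0, 0.787, 0.616, 0.001]
wrist_force: [0.7, 1.0, 0.6]
opening: 0.651
grasp_force: 0.0
```

apply_moves(moves=[{"jaw":0.65,"offset":[25.5,-4.3,-3],"rot":[0,0,3.6]},{"jaw":0.65,"offset":[25,-6,-3],"rot":[0,0,3.6]},{"jaw":0.65,"offset":[25,-7.4,-3],"rot":[0,0,3.6]},{"jaw":0.65,"offset":[24,-9,-3],"rot":[0,0,3.6]},{"jaw":0.65,"offset":[0,0,0],"rot":[0,0,0]}])

```text
time_s: 31.92
eef_pos: [0.5501, 0.2638, 0.1508]
eef_rot: [-0.0, 0.857, 0.515, 0.001]
wrist_force: [0.2, 0.5, 0.3]
opening: 0.648
grasp_force: 0.0
```

apply_moves(moves=[{"jaw":0.65,"offset":[0,0,0],"rot":[0,0,0]},{"jaw":0.65,"offset":[0,0,0],"rot":[0,0,0]},{"jaw":0.65,"offset":[0,0,0],"rot":[0,0,0]},{"jaw":0.65,"offset":[0,0,0],"rot":[0,0,0]},{"jaw":0.65,"offset":[0,0,0],"rot":[0,0,0]}])

```text
time_s: 32.55
eef_pos: [0.5501, 0.2621, 0.1506]
eef_rot: [-0.0, 0.858, 0.514, -0.0]
wrist_force: [0.6, -0.0, -0.7]
opening: 0.65
grasp_force: 0.0
```

```bash
cat >> h.py <<'E'
def look(near):
    T,o=pose(); c=cam("wrist"); rs=coupons(c,thr=40)
    for r in rs: print(r)
    if not rs: save("fail.png",c[0]); return None
    r=min(rs,key=lambda r:np.hypot(*(r[0]-near))); return r,c
def grab(near,up=50,back=1.3):
    r,c=look(near); yaw=90+r[2]; a=np.radians(yaw); q=r[0]-back*np.array([np.cos(a),np.sin(a)])
    s=plan(*q,up,yaw,.65,5); plan(*q,3.3,yaw,.65,4,start=s)
E
python3 - <<'E'
from h import *
print(pose()[0][:3,3]); grab((551,267))
E
```

```text
[0.55010833 0.26209395 0.15058262]
(array([637.7,  98.6]), array([26.9, 42.7]), 7.2, array([478., 285.]))
(array([551.6, 268.8]), array([24.1, 44.7]), -28.2, array([320., 180.]))
(array([410.4, 379.5]), array([25. , 45.8]), 7.3, array([120., 145.]))
(array([729.3, 324.4]), array([22.7, 54.9]), -28.4, array([486.,  10.]))
[{"jaw": 0.65,"offset": [1.1,-0.4,20.1],"rot": [0.0,0.0,0.0]},{"jaw": 0.65,"offset": [1.0,-0.4,20.1],"rot": [0.0,0.0,0.0]},{"jaw": 0.65,"offset": [1.1,-0.3,20.1],"rot": [0.0,0.0,0.0]},{"jaw": 0.65,"offset": [1.0,-0.4,20.1],"rot": [0.0,0.0,0.0]},{"jaw": 0.65,"offset": [1.1,-0.3,20.2],"rot": [0.0,0.0,0.0]}]
[{"jaw": 0.65,"offset": [0.0,0.0,11.7],"rot": [0.0,0.0,0.0]},{"jaw": 0.65,"offset": [0.0,0.0,11.7],"rot": [0.0,0.0,0.0]},{"jaw": 0.65,"offset": [0.0,0.0,11.6],"rot": [0.0,0.0,0.0]},{"jaw": 0.65,"offset": [0.0,0.0,11.7],"rot": [0.0,0.0,0.0]}]
```

apply_moves(moves=[{"jaw":0.65,"offset":[1,-0.4,20],"rot":[0,0,0]},{"jaw":0.65,"offset":[1,-0.4,20],"rot":[0,0,0]},{"jaw":0.65,"offset":[1,-0.4,20],"rot":[0,0,0]},{"jaw":0.65,"offset":[1,-0.4,20],"rot":[0,0,0]},{"jaw":0.65,"offset":[1,-0.4,20],"rot":[0,0,0]}])

```text
time_s: 33.22
eef_pos: [0.5504, 0.2677, 0.0488]
eef_rot: [-0.0, 0.858, 0.514, -0.0]
wrist_force: [-0.1, 0.3, -0.6]
opening: 0.649
grasp_force: 0.0
```

apply_moves(moves=[{"jaw":0.65,"offset":[0,0,12],"rot":[0,0,0]},{"jaw":0.65,"offset":[0,0,12],"rot":[0,0,0]},{"jaw":0.65,"offset":[0,0,12],"rot":[0,0,0]},{"jaw":0.65,"offset":[0,0,11],"rot":[0,0,0]},{"jaw":0.65,"offset":[0,0,0],"rot":[0,0,0]}])

```text
time_s: 33.85
eef_pos: [0.55, 0.2674, 0.0026]
eef_rot: [-0.0, 0.858, 0.514, -0.001]
wrist_force: [-0.0, -0.2, 0.2]
opening: 0.655
grasp_force: 0.0
```

apply_moves(moves=[{"jaw":0.3,"offset":[0,0,0],"rot":[0,0,0]},{"jaw":0.3,"offset":[0,0,0],"rot":[0,0,0]},{"jaw":0.3,"offset":[0,0,0],"rot":[0,0,0]},{"jaw":0.3,"offset":[0,0,0],"rot":[0,0,0]},{"jaw":0.3,"offset":[0,0,0],"rot":[0,0,0]}])

```text
time_s: 34.48
eef_pos: [0.5512, 0.2678, 0.0042]
eef_rot: [0.0, 0.858, 0.514, 0.001]
wrist_force: [-0.7, 1.2, 4.6]
opening: 0.487
grasp_force: 61.3
```

Run:
```python
from h import *
p=pose()[0][:3,3]*1000; print(p)
s=plan(p[0],p[1],100,61.8,.3,3); s=plan(*hp(-13,-25),110,HY,.3,12,start=s)
```

```text
[551.20120672 267.77473759   4.18347712]
[{"jaw": 0.3,"offset": [0.0,0.0,-31.9],"rot": [0.0,0.0,0.0]},{"jaw": 0.3,"offset": [0.0,0.0,-32.0],"rot": [0.0,0.0,0.0]},{"jaw": 0.3,"offset": [0.1,0.1,-31.9],"rot": [0.0,0.0,0.0]}]
[{"jaw": 0.3,"offset": [-22.4,12.2,-0.8],"rot": [0.0,0.0,-3.0]},{"jaw": 0.3,"offset": [-23.0,11.0,-0.8],"rot": [0.0,0.0,-3.0]},{"jaw": 0.3,"offset": [-23.5,9.8,-0.9],"rot": [0.0,0.0,-3.0]},{"jaw": 0.3,"offset": [-24.0,8.5,-0.8],"rot": [0.0,0.0,-3.0]},{"jaw": 0.3,"offset": [-24.4,7.3,-0.9],"rot": [0.0,0.0,-3.0]}]
[{"jaw": 0.3,"offset": [-24.8,6.0,-0.8],"rot": [0.0,0.0,-3.0]},{"jaw": 0.3,"offset": [-25.0,4.7,-0.9],"rot": [0.0,0.0,-3.0]},{"jaw": 0.3,"offset": [-25.3,3.3,-0.8],"rot": [0.0,0.0,-3.0]},{"jaw": 0.3,"offset": [-25.4,2.0,-0.9],"rot": [0.0,0.0,-3.0]},{"jaw": 0.3,"offset": [-25.4,0.7,-0.8],"rot": [0.0,0.0,-3.0]}]
[{"jaw": 0.3,"offset": [-25.5,-0.6,-0.9],"rot": [0.0,0.0,-3.0]},{"jaw": 0.3,"offset": [-25.4,-2.0,-0.8],"rot": [0.0,0.0,-3.0]}]
```

apply_moves(moves=[{"jaw":0.3,"offset":[0,0,-30],"rot":[0,0,0]},{"jaw":0.3,"offset":[0,0,-36],"rot":[0,0,0]},{"jaw":0.3,"offset":[0,0,-31],"rot":[0,0,0]},{"jaw":0.3,"offset":[-22.4,12.2,-1],"rot":[0,0,-3]},{"jaw":0.3,"offset":[-23,11,-1],"rot":[0,0,-3]}])

```text
time_s: 35.1
eef_pos: [0.5507, 0.2162, 0.1027]
eef_rot: [0.0, 0.829, 0.559, -0.0]
wrist_force: [-0.5, -0.4, -1.7]
opening: 0.484
grasp_force: 60.9
```

apply_moves(moves=[{"jaw":0.3,"offset":[-23.5,9.8,-1],"rot":[0,0,-3]},{"jaw":0.3,"offset":[-24,8.5,-1],"rot":[0,0,-3]},{"jaw":0.3,"offset":[-24.4,7.3,-1],"rot":[0,0,-3]},{"jaw":0.3,"offset":[-24.8,6,-1],"rot":[0,0,-3]},{"jaw":0.3,"offset":[-25,4.7,-1],"rot":[0,0,-3]}])

```text
time_s: 35.72
eef_pos: [0.5514, 0.0885, 0.107]
eef_rot: [-0.0, 0.749, 0.662, -0.0]
wrist_force: [-0.1, -0.5, -0.5]
opening: 0.484
grasp_force: 60.9
```

apply_moves(moves=[{"jaw":0.3,"offset":[-25.3,3.3,-1],"rot":[0,0,-3]},{"jaw":0.3,"offset":[-25.4,2,-1],"rot":[0,0,-3]},{"jaw":0.3,"offset":[-25.4,0.7,-1],"rot":[0,0,-3]},{"jaw":0.3,"offset":[-25.4,-0.6,-1],"rot":[0,0,-3]},{"jaw":0.3,"offset":[-25.4,-2,-1],"rot":[0,0,-3]}])

```text
time_s: 36.35
eef_pos: [0.5522, -0.0387, 0.1121]
eef_rot: [-0.001, 0.657, 0.754, -0.0]
wrist_force: [1.0, 0.4, -0.0]
opening: 0.485
grasp_force: 60.9
```

apply_moves(moves=[{"jaw":0.3,"offset":[0,0,0],"rot":[0,0,0]},{"jaw":0.3,"offset":[0,0,0],"rot":[0,0,0]},{"jaw":0.3,"offset":[0,0,0],"rot":[0,0,0]},{"jaw":0.3,"offset":[0,0,0],"rot":[0,0,0]},{"jaw":0.3,"offset":[0,0,0],"rot":[0,0,0]}])

```text
time_s: 36.98
eef_pos: [0.5528, -0.0375, 0.1126]
eef_rot: [-0.0, 0.657, 0.754, 0.0]
wrist_force: [0.7, 0.1, -1.2]
opening: 0.487
grasp_force: 60.9
```

```bash
cat >> h.py <<'E'
def rowprof(c,x=8,y0=-40,y1=64,step=2):
    """holder-line scan at given x: grey and height (plane z=.02)"""
    g=cv2.GaussianBlur(c[0],(3,3),0).astype(float).mean(2); out=[]
    for y in np.arange(y1,y0,-step):
        u=proj(c,[[*(hp(x,y)/1000),.02]])[0].round().astype(int)
        if 0<=u[1]<400: out.append((round(float(y),1),int(g[u[1],u[0]]),round(float(pts(c,u)[0][2]*1000),1)))
    return out
E
python3 - <<'E'
from h import *
T,o=pose(); print(hinv(T[:2,3]*1000),np.degrees(np.arctan2(T[1,0],T[0,0])),T[2,3],o["opening"])
c=cam("wrist"); save("w8.png",c[0]); np.savez("w8.npz",d=c[1],K=c[2],D=c[3],M=c[4],im=c[0]); print(held(c)); print(rowprof(c,14,0,64,1))
E
```

```text
[-13.51154325 -24.56526318] 97.8629573631083 0.11258576304992461 0.4868171441539573
[(226, np.float64(-13.0)), (227, np.float64(-25.6)), (228, np.float64(-25.4)), (234, np.float64(14.7)), (235, np.float64(13.4)), (281, np.float64(13.2)), (282, np.float64(17.0)), (283, np.float64(11.9))]
[(64.0, 81, 21.5), (63.0, 82, 21.4), (62.0, 79, 21.5), (61.0, 70, 19.6), (60.0, 100, 17.9), (59.0, 184, 8.8), (58.0, 190, 8.3), (57.0, 180, 18.3), (56.0, 182, 19.4), (55.0, 181, 18.3), (54.0, 181, 19.3), (53.0, 179, 18.1), (52.0, 181, 18.8), (51.0, 187, 19.6), (50.0, 187, 18.7), (49.0, 185, 19.4), (48.0, 184, 18.8), (47.0, 182, 18.5), (46.0, 182, 19.1), (45.0, 186, 18.0), (44.0, 187, 18.8), (43.0, 184, 19.5), (42.0, 179, 18.4), (41.0, 178, 18.1), (40.0, 178, 18.2), (39.0, 181, 18.2), (38.0, 185, 17.8), (37.0, 185, 18.6), (36.0, 185, 19.3), (35.0, 176, 18.6), (34.0, 158, 19.6), (33.0, 134, 17.0), (32.0, 158, 19.0), (31.0, 179, 19.0), (30.0, 178, 17.9), (29.0, 179, 18.2), (28.0, 177, 17.2), (27.0, 178, 17.9), (26.0, 182, 19.3), (25.0, 184, 18.9), (24.0, 184, 18.0), (23.0, 181, 19.4), (22.0, 178, 18.6), (21.0, 179, 19.0), (20.0, 182, 18.4), (19.0, 184, 20.0), (18.0, 179, 20.4), (17.0, 176, 19.6), (16.0, 174, 18.3), (15.0, 174, 19.3), (14.0, 176, 17.7), (13.0, 181, 19.0), (12.0, 182, 18.8), (11.0, 180, 18.6), (10.0, 175, 18.5), (9.0, 175, 19.4), (8.0, 185, 8.5), (7.0, 188, 9.9), (6.0, 164, 9.3), (5.0, 150, 9.9), (4.0, 148, 9.3), (3.0, 149, 9.5), (2.0, 148, 10.0), (1.0, 148, 9.1)]
```

apply_moves(moves=[{"jaw":0.3,"offset":[5,0,20],"rot":[0,0,0]},{"jaw":0.3,"offset":[5,0,20],"rot":[0,0,0]},{"jaw":0.3,"offset":[5,0.5,20],"rot":[0,0,0]},{"jaw":0.3,"offset":[4,0,18],"rot":[0,0,0]},{"jaw":0.3,"offset":[0,0,0],"rot":[0,0,0]}])

```text
time_s: 37.65
eef_pos: [0.5493, -0.0185, 0.033]
eef_rot: [-0.002, 0.657, 0.754, -0.001]
wrist_force: [-0.4, 0.6, -1.3]
opening: 0.488
grasp_force: 60.9
```

apply_moves(moves=[{"jaw":0.3,"offset":[0,0,5],"rot":[0,0,0]},{"jaw":0.3,"offset":[0,0,5],"rot":[0,0,0]},{"jaw":0.3,"offset":[0,0,5],"rot":[0,0,0]},{"jaw":0.3,"offset":[0,0,5],"rot":[0,0,0]},{"jaw":0.3,"offset":[0,0,0],"rot":[0,0,0]}])

```text
time_s: 38.28
eef_pos: [0.5507, -0.0192, 0.0144]
eef_rot: [-0.0, 0.657, 0.754, -0.0]
wrist_force: [-0.8, -0.6, -1.3]
opening: 0.488
grasp_force: 60.9
```

apply_moves(moves=[{"jaw":0.55,"offset":[0,0,0],"rot":[0,0,0]},{"jaw":0.55,"offset":[0,0,0],"rot":[0,0,0]},{"jaw":0.55,"offset":[0,0,-12],"rot":[0,0,0]},{"jaw":0.3,"offset":[0,0,-25],"rot":[0,0,0]},{"jaw":0,"offset":[0,0,0],"rot":[0,0,0]}])

```text
time_s: 38.9
eef_pos: [0.5529, -0.0196, 0.0542]
eef_rot: [0.002, 0.657, 0.754, 0.001]
wrist_force: [-0.3, -1.0, 1.2]
opening: 0.133
grasp_force: 0.0
```

apply_moves(moves=[{"jaw":0,"offset":[0,-21,0],"rot":[0,0,0]},{"jaw":0,"offset":[0,-21,0],"rot":[0,0,0]},{"jaw":0,"offset":[0,0,12],"rot":[0,0,0]},{"jaw":0,"offset":[0,0,14],"rot":[0,0,0]},{"jaw":0,"offset":[0,0,10],"rot":[0,0,0]}])

```text
time_s: 39.52
eef_pos: [0.5091, -0.0247, 0.0141]
eef_rot: [-0.0, 0.657, 0.754, -0.0]
wrist_force: [-0.2, -0.1, -1.0]
opening: -0.004
grasp_force: 0.0
```

Run:
```python
from h import *
T,o=pose(); print(hinv(T[:2,3]*1000),T[2,3],o["opening"],o["wrist_force"])
```

```text
[-55.06257267  -6.01147919] 0.014090793065607343 -0.003777009809264534 [-0.22693785 -0.07351652 -0.95582807]
```

Same push as before.

apply_moves(moves=[{"jaw":0,"offset":[0.5,5,0],"rot":[0,0,0]},{"jaw":0,"offset":[0,5,0],"rot":[0,0,0]},{"jaw":0,"offset":[0,5,0],"rot":[0,0,0]},{"jaw":0,"offset":[0,5,0],"rot":[0,0,0]},{"jaw":0,"offset":[0,5,0],"rot":[0,0,0]}])

```text
time_s: 40.15
eef_pos: [0.5342, -0.0209, 0.0158]
eef_rot: [0.0, 0.657, 0.754, -0.0]
wrist_force: [-1.5, -1.0, 1.9]
opening: 0.001
grasp_force: 0.6
```

apply_moves(moves=[{"jaw":0,"offset":[0,4,0],"rot":[0,0,0]},{"jaw":0,"offset":[0,3,0],"rot":[0,0,0]},{"jaw":0,"offset":[0,1,0],"rot":[0,0,0]},{"jaw":0,"offset":[0,1,0],"rot":[0,0,0]},{"jaw":0,"offset":[0,0.5,0],"rot":[0,0,0]}])

```text
time_s: 40.78
eef_pos: [0.5429, -0.0197, 0.0155]
eef_rot: [-0.0, 0.657, 0.754, -0.0]
wrist_force: [-3.2, -0.9, 2.2]
opening: -0.001
grasp_force: 1.6
```

apply_moves(moves=[{"jaw":0,"offset":[0,0.5,0],"rot":[0,0,0]},{"jaw":0,"offset":[0,0.5,0],"rot":[0,0,0]},{"jaw":0,"offset":[0,0,0],"rot":[0,0,0]},{"jaw":0,"offset":[0,0,0],"rot":[0,0,0]},{"jaw":0,"offset":[0,0,0],"rot":[0,0,0]}])

```text
time_s: 41.4
eef_pos: [0.543, -0.0196, 0.0154]
eef_rot: [-0.001, 0.657, 0.754, -0.001]
wrist_force: [-7.3, -2.9, 5.6]
opening: 0.003
grasp_force: 3.4
```

Run:
```python
from h import *
p=pose()[0][:3,3]*1000; b=p[:2]-9*EX; print(hinv(p))
s=plan(*b,120,HY,.3,4); s=plan(410,374,150,97.3,.65,14,start=s)
```

```text
[-20.85112768  -5.50230715]
[{"jaw": 0.3,"offset": [0.0,-2.3,-26.1],"rot": [0.0,0.0,0.0]},{"jaw": 0.3,"offset": [0.0,-2.3,-26.1],"rot": [0.0,0.0,0.0]},{"jaw": 0.3,"offset": [0.0,-2.3,-26.2],"rot": [0.0,0.0,0.0]},{"jaw": 0.3,"offset": [0.1,-2.4,-26.1],"rot": [0.0,0.0,0.0]}]
[{"jaw": 0.65,"offset": [29.1,-4.9,-2.1],"rot": [0.0,0.0,0.0]},{"jaw": 0.65,"offset": [29.1,-4.9,-2.1],"rot": [0.0,0.0,0.0]},{"jaw": 0.65,"offset": [29.2,-4.9,-2.1],"rot": [0.0,0.0,0.0]},{"jaw": 0.65,"offset": [29.1,-4.9,-2.1],"rot": [0.0,0.0,0.0]},{"jaw": 0.65,"offset": [29.2,-4.9,-2.1],"rot": [0.0,0.0,0.0]}]
[{"jaw": 0.65,"offset": [29.1,-5.0,-2.1],"rot": [0.0,0.0,0.0]},{"jaw": 0.65,"offset": [29.2,-4.9,-2.1],"rot": [0.0,0.0,0.0]},{"jaw": 0.65,"offset": [29.1,-5.0,-2.1],"rot": [0.0,0.0,0.0]},{"jaw": 0.65,"offset": [29.2,-4.9,-2.2],"rot": [0.0,0.0,0.0]},{"jaw": 0.65,"offset": [29.1,-5.0,-2.1],"rot": [0.0,0.0,0.0]}]
[{"jaw": 0.65,"offset": [29.2,-4.9,-2.2],"rot": [0.0,0.0,0.0]},{"jaw": 0.65,"offset": [29.1,-5.0,-2.1],"rot": [0.0,0.0,0.0]},{"jaw": 0.65,"offset": [29.2,-4.9,-2.2],"rot": [0.0,0.0,0.0]},{"jaw": 0.65,"offset": [29.1,-5.0,-2.1],"rot": [0.0,0.0,0.0]}]
```

apply_moves(moves=[{"jaw":0,"offset":[0,-10,0],"rot":[0,0,0]},{"jaw":0.3,"offset":[0,0,-35],"rot":[0,0,0]},{"jaw":0.3,"offset":[0,0,-35],"rot":[0,0,0]},{"jaw":0.3,"offset":[0,0,-35],"rot":[0,0,0]},{"jaw":0.65,"offset":[20,-3.5,-3],"rot":[0,0,0]}])

```text
time_s: 42.02
eef_pos: [0.5306, -0.0025, 0.1267]
eef_rot: [0.003, 0.658, 0.753, 0.002]
wrist_force: [0.8, 0.2, -0.1]
opening: 0.498
grasp_force: 0.0
```

apply_moves(moves=[{"jaw":0.65,"offset":[40,-7,-3],"rot":[0,0,0]},{"jaw":0.65,"offset":[40,-7,-3],"rot":[0,0,0]},{"jaw":0.65,"offset":[40,-7,-3],"rot":[0,0,0]},{"jaw":0.65,"offset":[40,-7,-3],"rot":[0,0,0]},{"jaw":0.65,"offset":[40,-7,-3],"rot":[0,0,0]}])

```text
time_s: 42.65
eef_pos: [0.4644, 0.1935, 0.1375]
eef_rot: [-0.001, 0.657, 0.754, -0.0]
wrist_force: [-0.9, -0.1, -0.8]
opening: 0.651
grasp_force: 0.0
```

apply_moves(moves=[{"jaw":0.65,"offset":[40,-7,-3],"rot":[0,0,0]},{"jaw":0.65,"offset":[40,-7,-3],"rot":[0,0,0]},{"jaw":0.65,"offset":[40,-7,-3],"rot":[0,0,0]},{"jaw":0.65,"offset":[40,-6,-3],"rot":[0,0,0]},{"jaw":0.65,"offset":[28,-4,-3],"rot":[0,0,0]}])

```text
time_s: 43.28
eef_pos: [0.4077, 0.3755, 0.1523]
eef_rot: [-0.0, 0.657, 0.754, -0.001]
wrist_force: [0.6, 0.0, -0.5]
opening: 0.652
grasp_force: 0.0
```

apply_moves(moves=[{"jaw":0.65,"offset":[0,0,0],"rot":[0,0,0]},{"jaw":0.65,"offset":[0,0,0],"rot":[0,0,0]},{"jaw":0.65,"offset":[0,0,0],"rot":[0,0,0]},{"jaw":0.65,"offset":[0,0,0],"rot":[0,0,0]},{"jaw":0.65,"offset":[0,0,0],"rot":[0,0,0]}])

```text
time_s: 43.9
eef_pos: [0.4102, 0.3734, 0.1536]
eef_rot: [0.0, 0.658, 0.753, 0.0]
wrist_force: [-0.5, 0.3, 0.1]
opening: 0.649
grasp_force: 0.0
```

Run:
```python
from h import *
print(pose()[0][:3,3]); grab((410,379))
```

```text
[0.41016956 0.37340885 0.15361936]
(array([412.8, 378. ]), array([24.4, 44.2]), 7.8, array([326., 182.]))
[{"jaw": 0.65,"offset": [0.6,0.7,20.7],"rot": [0.0,0.0,0.0]},{"jaw": 0.65,"offset": [0.5,0.6,20.7],"rot": [0.0,0.0,0.0]},{"jaw": 0.65,"offset": [0.6,0.7,20.7],"rot": [0.0,0.0,0.0]},{"jaw": 0.65,"offset": [0.5,0.6,20.8],"rot": [0.0,0.0,0.0]},{"jaw": 0.65,"offset": [0.6,0.7,20.7],"rot": [0.0,0.0,0.0]}]
[{"jaw": 0.65,"offset": [0.0,0.0,11.7],"rot": [0.0,0.0,0.0]},{"jaw": 0.65,"offset": [0.0,0.0,11.7],"rot": [0.0,0.0,0.0]},{"jaw": 0.65,"offset": [0.0,0.0,11.7],"rot": [0.0,0.0,0.0]},{"jaw": 0.65,"offset": [0.0,0.0,11.6],"rot": [0.0,0.0,0.0]}]
```

apply_moves(moves=[{"jaw":0.65,"offset":[0.5,0.7,20.5],"rot":[0,0,0]},{"jaw":0.65,"offset":[0.5,0.7,20.5],"rot":[0,0,0]},{"jaw":0.65,"offset":[0.5,0.7,20.5],"rot":[0,0,0]},{"jaw":0.65,"offset":[0.5,0.7,20.5],"rot":[0,0,0]},{"jaw":0.65,"offset":[0.5,0.7,20.5],"rot":[0,0,0]}])

```text
time_s: 44.58
eef_pos: [0.4132, 0.3768, 0.0505]
eef_rot: [0.0, 0.657, 0.754, 0.0]
wrist_force: [0.7, 0.8, 0.1]
opening: 0.65
grasp_force: 0.0
```

apply_moves(moves=[{"jaw":0.65,"offset":[0,0,12],"rot":[0,0,0]},{"jaw":0.65,"offset":[0,0,12],"rot":[0,0,0]},{"jaw":0.65,"offset":[0,0,12],"rot":[0,0,0]},{"jaw":0.65,"offset":[0,0,11],"rot":[0,0,0]},{"jaw":0.65,"offset":[0,0,0],"rot":[0,0,0]}])

```text
time_s: 45.2
eef_pos: [0.4123, 0.3764, 0.0031]
eef_rot: [-0.0, 0.657, 0.754, -0.001]
wrist_force: [-0.5, 0.3, -0.4]
opening: 0.647
grasp_force: 0.0
```

apply_moves(moves=[{"jaw":0.3,"offset":[0,0,0],"rot":[0,0,0]},{"jaw":0.3,"offset":[0,0,0],"rot":[0,0,0]},{"jaw":0.3,"offset":[0,0,0],"rot":[0,0,0]},{"jaw":0.3,"offset":[0,0,0],"rot":[0,0,0]},{"jaw":0.3,"offset":[0,0,0],"rot":[0,0,0]}])

```text
time_s: 45.82
eef_pos: [0.4135, 0.3771, 0.0047]
eef_rot: [0.0, 0.657, 0.754, 0.001]
wrist_force: [0.0, 0.7, 5.2]
opening: 0.481
grasp_force: 61.4
```

Run:
```python
from h import *
p=pose()[0][:3,3]*1000; print(p)
s=plan(p[0],p[1],100,97.8,.3,3); s=plan(*hp(-13,-48),110,HY,.3,11,start=s)
```

```text
[413.49442037 377.13096703   4.66298828]
[{"jaw": 0.3,"offset": [0.0,0.0,-31.8],"rot": [0.0,0.0,0.0]},{"jaw": 0.3,"offset": [0.0,0.1,-31.8],"rot": [0.0,0.0,0.0]},{"jaw": 0.3,"offset": [0.0,0.0,-31.7],"rot": [0.0,0.0,0.0]}]
[{"jaw": 0.3,"offset": [-41.2,7.4,-0.9],"rot": [0.0,0.0,0.0]},{"jaw": 0.3,"offset": [-41.2,7.5,-0.9],"rot": [0.0,0.0,0.0]},{"jaw": 0.3,"offset": [-41.2,7.4,-0.9],"rot": [0.0,0.0,0.0]},{"jaw": 0.3,"offset": [-41.2,7.5,-0.9],"rot": [0.0,0.0,0.0]},{"jaw": 0.3,"offset": [-41.2,7.4,-0.9],"rot": [0.0,0.0,0.0]}]
[{"jaw": 0.3,"offset": [-41.2,7.5,-0.9],"rot": [0.0,0.0,0.0]},{"jaw": 0.3,"offset": [-41.2,7.4,-1.0],"rot": [0.0,0.0,0.0]},{"jaw": 0.3,"offset": [-41.2,7.5,-0.9],"rot": [0.0,0.0,0.0]},{"jaw": 0.3,"offset": [-41.2,7.4,-1.0],"rot": [0.0,0.0,0.0]},{"jaw": 0.3,"offset": [-41.2,7.5,-0.9],"rot": [0.0,0.0,0.0]}]
[{"jaw": 0.3,"offset": [-41.2,7.4,-1.0],"rot": [0.0,0.0,0.0]}]
```

apply_moves(moves=[{"jaw":0.3,"offset":[0,0,-30],"rot":[0,0,0]},{"jaw":0.3,"offset":[0,0,-36],"rot":[0,0,0]},{"jaw":0.3,"offset":[0,0,-31],"rot":[0,0,0]},{"jaw":0.3,"offset":[-30,5.5,-1],"rot":[0,0,0]},{"jaw":0.3,"offset":[-40,7.2,-1],"rot":[0,0,0]}])

```text
time_s: 46.45
eef_pos: [0.4349, 0.3089, 0.1032]
eef_rot: [0.0, 0.656, 0.754, 0.0]
wrist_force: [0.9, -1.0, -1.1]
opening: 0.484
grasp_force: 60.9
```

apply_moves(moves=[{"jaw":0.3,"offset":[-40,7.2,-1],"rot":[0,0,0]},{"jaw":0.3,"offset":[-40,7.2,-1],"rot":[0,0,0]},{"jaw":0.3,"offset":[-40,7.2,-1],"rot":[0,0,0]},{"jaw":0.3,"offset":[-40,7.2,-1],"rot":[0,0,0]},{"jaw":0.3,"offset":[-40,7.2,-1],"rot":[0,0,0]}])

```text
time_s: 47.08
eef_pos: [0.4977, 0.1146, 0.1076]
eef_rot: [-0.0, 0.657, 0.754, -0.0]
wrist_force: [0.4, 0.2, -1.3]
opening: 0.484
grasp_force: 60.9
```

apply_moves(moves=[{"jaw":0.3,"offset":[-40,7.2,-1],"rot":[0,0,0]},{"jaw":0.3,"offset":[-40,7.2,-1],"rot":[0,0,0]},{"jaw":0.3,"offset":[-40,7.2,-1],"rot":[0,0,0]},{"jaw":0.3,"offset":[-40,7.2,-1],"rot":[0,0,0]},{"jaw":0.3,"offset":[-23,4,0],"rot":[0,0,0]}])

```text
time_s: 47.7
eef_pos: [0.5555, -0.0625, 0.1117]
eef_rot: [-0.0, 0.658, 0.753, -0.0]
wrist_force: [0.8, 0.3, -0.3]
opening: 0.482
grasp_force: 60.9
```

apply_moves(moves=[{"jaw":0.3,"offset":[0,0,0],"rot":[0,0,0]},{"jaw":0.3,"offset":[0,0,0],"rot":[0,0,0]},{"jaw":0.3,"offset":[0,0,0],"rot":[0,0,0]},{"jaw":0.3,"offset":[0,0,0],"rot":[0,0,0]},{"jaw":0.3,"offset":[0,0,0],"rot":[0,0,0]}])

```text
time_s: 48.32
eef_pos: [0.5554, -0.0603, 0.1122]
eef_rot: [0.0, 0.657, 0.754, 0.0]
wrist_force: [-0.2, -0.6, -0.4]
opening: 0.489
grasp_force: 60.9
```

Run:
```python
from h import *
T,o=pose(); print(hinv(T[:2,3]*1000),np.degrees(np.arctan2(T[1,0],T[0,0])),T[2,3],o["opening"])
c=cam("wrist"); np.savez("w9.npz",d=c[1],K=c[2],D=c[3],M=c[4],im=c[0]); print(held(c)); print([a[:2] if abs(a[2]-19)<3 else a for a in rowprof(c,14,-26,64,1)])
```

```text
[-13.95676253 -47.49162254] 97.87676144772331 0.11215325921082682 0.4892668174165284
[(226, np.float64(-12.1)), (227, np.float64(-24.7)), (228, np.float64(-25.3)), (229, np.float64(-12.8)), (234, np.float64(14.1)), (235, np.float64(13.8)), (281, np.float64(12.9)), (282, np.float64(15.0))]
[(64.0, 81), (63.0, 81), (62.0, 69), (61.0, 50), (60.0, 51, 12.1), (59.0, 139, 8.1), (58.0, 167), (57.0, 178), (56.0, 179), (55.0, 179), (54.0, 178), (53.0, 177), (52.0, 182), (51.0, 185), (50.0, 186), (49.0, 183), (48.0, 182), (47.0, 181), (46.0, 183), (45.0, 188), (44.0, 187), (43.0, 182), (42.0, 180), (41.0, 178), (40.0, 178), (39.0, 184), (38.0, 188), (37.0, 187), (36.0, 181), (35.0, 168), (34.0, 124), (33.0, 140), (32.0, 181), (31.0, 182), (30.0, 181), (29.0, 181), (28.0, 180), (27.0, 182), (26.0, 185), (25.0, 185), (24.0, 183), (23.0, 181), (22.0, 181), (21.0, 183), (20.0, 186), (19.0, 187), (18.0, 182), (17.0, 178), (16.0, 177), (15.0, 180), (14.0, 183), (13.0, 186), (12.0, 185), (11.0, 183), (10.0, 165), (9.0, 141), (8.0, 133), (7.0, 159), (6.0, 179), (5.0, 179), (4.0, 178), (3.0, 177), (2.0, 178), (1.0, 183), (0.0, 183), (-1.0, 184), (-2.0, 181), (-3.0, 179), (-4.0, 179), (-5.0, 182), (-6.0, 184), (-7.0, 179), (-8.0, 175), (-9.0, 173), (-10.0, 173), (-11.0, 175), (-12.0, 175), (-13.0, 160), (-14.0, 137), (-15.0, 118), (-16.0, 122), (-17.0, 132, 8.8), (-18.0, 146, 10.1), (-19.0, 146, 8.9), (-20.0, 145, 9.4), (-21.0, 144, 9.9), (-22.0, 144, 9.7), (-23.0, 144, 9.1), (-24.0, 143, 9.2), (-25.0, 144, 9.5)]
```

apply_moves(moves=[{"jaw":0.3,"offset":[4,0,20],"rot":[0,0,0]},{"jaw":0.3,"offset":[4,0.5,20],"rot":[0,0,0]},{"jaw":0.3,"offset":[4,0.5,20],"rot":[0,0,0]},{"jaw":0.3,"offset":[4,0,18],"rot":[0,0,0]},{"jaw":0.3,"offset":[0,0,0],"rot":[0,0,0]}])

```text
time_s: 49.0
eef_pos: [0.5528, -0.0442, 0.0325]
eef_rot: [-0.002, 0.657, 0.754, -0.001]
wrist_force: [1.0, 0.0, -1.0]
opening: 0.483
grasp_force: 60.9
```

apply_moves(moves=[{"jaw":0.3,"offset":[0,0,5],"rot":[0,0,0]},{"jaw":0.3,"offset":[0,0,5],"rot":[0,0,0]},{"jaw":0.3,"offset":[0,0,5],"rot":[0,0,0]},{"jaw":0.3,"offset":[0,0,4.5],"rot":[0,0,0]},{"jaw":0.3,"offset":[0,0,0],"rot":[0,0,0]}])

```text
time_s: 49.62
eef_pos: [0.5544, -0.045, 0.0147]
eef_rot: [0.0, 0.657, 0.754, -0.0]
wrist_force: [-0.8, -0.3, 1.9]
opening: 0.483
grasp_force: 61.2
```

apply_moves(moves=[{"jaw":0.55,"offset":[0,0,0],"rot":[0,0,0]},{"jaw":0.55,"offset":[0,0,0],"rot":[0,0,0]},{"jaw":0.55,"offset":[0,0,-12],"rot":[0,0,0]},{"jaw":0.3,"offset":[0,0,-25],"rot":[0,0,0]},{"jaw":0,"offset":[0,0,0],"rot":[0,0,0]}])

```text
time_s: 50.25
eef_pos: [0.5564, -0.0455, 0.0542]
eef_rot: [0.002, 0.657, 0.754, 0.001]
wrist_force: [0.1, 0.1, 0.5]
opening: 0.13
grasp_force: 0.0
```

apply_moves(moves=[{"jaw":0,"offset":[0,-21,0],"rot":[0,0,0]},{"jaw":0,"offset":[0,-21,0],"rot":[0,0,0]},{"jaw":0,"offset":[0,0,12],"rot":[0,0,0]},{"jaw":0,"offset":[0,0,14],"rot":[0,0,0]},{"jaw":0,"offset":[0,0,10],"rot":[0,0,0]}])

```text
time_s: 50.88
eef_pos: [0.5127, -0.0504, 0.0141]
eef_rot: [-0.0, 0.657, 0.754, -0.0]
wrist_force: [-0.0, 0.8, 0.2]
opening: -0.0
grasp_force: 0.0
```

apply_moves(moves=[{"jaw":0,"offset":[0.3,5,0],"rot":[0,0,0]},{"jaw":0,"offset":[0,5,0],"rot":[0,0,0]},{"jaw":0,"offset":[0,5,0],"rot":[0,0,0]},{"jaw":0,"offset":[0,5,0],"rot":[0,0,0]},{"jaw":0,"offset":[0,5,0],"rot":[0,0,0]}])

```text
time_s: 51.5
eef_pos: [0.5376, -0.0469, 0.0158]
eef_rot: [-0.0, 0.657, 0.754, -0.0]
wrist_force: [-1.2, -0.5, 1.5]
opening: -0.004
grasp_force: 0.8
```

Run:
```python
from h import *
T,o=pose(); print(hinv(T[:2,3]*1000),T[2,3],o["opening"],o["wrist_force"])
```

```text
[-29.77120635 -31.7612742 ] 0.015796773631305258 -0.004104272755828395 [-1.15448053 -0.49292379  1.51387386]
```

apply_moves(moves=[{"jaw":0,"offset":[0,4,0],"rot":[0,0,0]},{"jaw":0,"offset":[0,3,0],"rot":[0,0,0]},{"jaw":0,"offset":[0,1,0],"rot":[0,0,0]},{"jaw":0,"offset":[0,1,0],"rot":[0,0,0]},{"jaw":0,"offset":[0,0.5,0],"rot":[0,0,0]}])

```text
time_s: 52.12
eef_pos: [0.5464, -0.0456, 0.0155]
eef_rot: [-0.0, 0.657, 0.754, -0.0]
wrist_force: [-2.9, -1.8, 2.9]
opening: -0.0
grasp_force: 1.9
```

apply_moves(moves=[{"jaw":0,"offset":[0,0.5,0],"rot":[0,0,0]},{"jaw":0,"offset":[0,0.5,0],"rot":[0,0,0]},{"jaw":0,"offset":[0,0,0],"rot":[0,0,0]},{"jaw":0,"offset":[0,0,0],"rot":[0,0,0]},{"jaw":0,"offset":[0,-6,0],"rot":[0,0,0]}])

```text
time_s: 52.75
eef_pos: [0.5423, -0.0464, 0.0157]
eef_rot: [0.001, 0.657, 0.754, 0.0]
wrist_force: [-0.4, 0.4, -0.8]
opening: -0.001
grasp_force: 0.0
```

apply_moves(moves=[{"jaw":0,"offset":[0,0,-20],"rot":[0,0,0]},{"jaw":0,"offset":[0,0,-20],"rot":[0,0,0]},{"jaw":0,"offset":[-16,17,0],"rot":[0,0,0]},{"jaw":0,"offset":[-17,17,0],"rot":[0,0,0]},{"jaw":0,"offset":[0,0,0],"rot":[0,0,0]}])

```text
time_s: 53.38
eef_pos: [0.5814, -0.0753, 0.056]
eef_rot: [0.001, 0.658, 0.753, 0.001]
wrist_force: [-0.6, 0.4, -0.5]
opening: -0.0
grasp_force: 0.0
```

Run:
```python
from h import *
T,o=pose(); print(hinv(T[:2,3]*1000),T[2,3],o["opening"],o["wrist_force"])
c=cam("wrist"); np.savez("w10.npz",d=c[1],K=c[2],D=c[3],M=c[4],im=c[0]); print([a[:2] if abs(a[2]-19)<3 else a for a in rowprof(c,14,-50,64,1)])
```

```text
[  9.80983109 -65.81952372] 0.055977253168808444 -8.147481736637021e-05 [-0.58590078  0.38663486 -0.49468985]
[(54.0, 167), (53.0, 168), (52.0, 171), (51.0, 177), (50.0, 177), (49.0, 177), (48.0, 176), (47.0, 173), (46.0, 177), (45.0, 183), (44.0, 182), (43.0, 177), (42.0, 176), (41.0, 174), (40.0, 176), (39.0, 181), (38.0, 184), (37.0, 186), (36.0, 182), (35.0, 172), (34.0, 113), (33.0, 122), (32.0, 178), (31.0, 179), (30.0, 180), (29.0, 180), (28.0, 180), (27.0, 184), (26.0, 187), (25.0, 187), (24.0, 187), (23.0, 185), (22.0, 182), (21.0, 183), (20.0, 190), (19.0, 190), (18.0, 183), (17.0, 181), (16.0, 179), (15.0, 179), (14.0, 185), (13.0, 188), (12.0, 190), (11.0, 188), (10.0, 180), (9.0, 132), (8.0, 116, 7.8), (7.0, 169), (6.0, 184), (5.0, 181), (4.0, 182), (3.0, 181), (2.0, 181), (1.0, 187), (0.0, 187), (-1.0, 186), (-2.0, 184), (-3.0, 180), (-4.0, 182), (-5.0, 185), (-6.0, 189), (-7.0, 185), (-8.0, 180), (-9.0, 178), (-10.0, 176), (-11.0, 181), (-12.0, 183), (-13.0, 186), (-14.0, 182), (-15.0, 177), (-16.0, 146), (-17.0, 143, 9.3), (-18.0, 132, 9.7), (-19.0, 102), (-20.0, 118), (-21.0, 113), (-22.0, 112), (-23.0, 113), (-24.0, 111), (-25.0, 113), (-26.0, 116), (-27.0, 115), (-28.0, 115), (-29.0, 114), (-30.0, 113), (-31.0, 114), (-32.0, 116), (-33.0, 117), (-34.0, 113), (-35.0, 110), (-36.0, 110), (-37.0, 110), (-38.0, 113), (-39.0, 115), (-40.0, 116), (-41.0, 113), (-42.0, 112), (-43.0, 147), (-44.0, 208, 9.0), (-45.0, 210, 8.8), (-46.0, 189, 9.1), (-47.0, 143, 9.5), (-48.0, 139, 8.9), (-49.0, 139, 8.9)]
```

apply_moves(moves=[{"jaw":0,"offset":[0,-1.5,14],"rot":[0,0,0]},{"jaw":0,"offset":[0,0,14],"rot":[0,0,0]},{"jaw":0,"offset":[0,0,14],"rot":[0,0,0]},{"jaw":0,"offset":[5,0,0],"rot":[0,0,0]},{"jaw":0,"offset":[3,0,0],"rot":[0,0,0]}])

```text
time_s: 54.05
eef_pos: [0.5774, -0.0662, 0.0135]
eef_rot: [-0.0, 0.657, 0.754, -0.0]
wrist_force: [0.5, -0.2, -0.2]
opening: 0.003
grasp_force: 0.0
```

apply_moves(moves=[{"jaw":0,"offset":[2,0,0],"rot":[0,0,0]},{"jaw":0,"offset":[2,0,0],"rot":[0,0,0]},{"jaw":0,"offset":[2,0,0],"rot":[0,0,0]},{"jaw":0,"offset":[1,0,0],"rot":[0,0,0]},{"jaw":0,"offset":[0,0,0],"rot":[0,0,0]}])

```text
time_s: 54.68
eef_pos: [0.577, -0.0601, 0.014]
eef_rot: [0.001, 0.657, 0.754, 0.0]
wrist_force: [0.2, -3.8, 1.7]
opening: 0.001
grasp_force: 1.5
```

apply_moves(moves=[{"jaw":0,"offset":[1,0,0],"rot":[0,0,0]},{"jaw":0,"offset":[0.5,0,0],"rot":[0,0,0]},{"jaw":0,"offset":[0.5,0,0],"rot":[0,0,0]},{"jaw":0,"offset":[0,0,0],"rot":[0,0,0]},{"jaw":0,"offset":[0,0,0],"rot":[0,0,0]}])

```text
time_s: 55.3
eef_pos: [0.5768, -0.0586, 0.014]
eef_rot: [0.001, 0.657, 0.754, -0.0]
wrist_force: [0.3, -6.9, 2.0]
opening: -0.004
grasp_force: 3.4
```

Run:
```python
from h import *
T,o=pose(); print(hinv(T[:2,3]*1000),T[2,3],o["opening"],o["wrist_force"])
c=cam("wrist"); np.savez("w10.npz",d=c[1],K=c[2],D=c[3],M=c[4],im=c[0]); r=rowprof(c,14,-50,64,.5); print([a for i,a in enumerate(r) if a[1]<r[max(i-3,0)][1]-15 or a[1]<130])
```

```text
[  7.45036468 -48.63606321] 0.013996715777660918 -0.0038115117189487582 [ 0.33986929 -6.85290958  1.97969745]
[(36.5, 174, 19.6), (36.0, 153, 19.1), (35.5, 138, 18.5), (12.0, 173, 18.9), (11.5, 152, 18.9), (11.0, 156, 17.6), (-2.0, 137, 19.7), (-2.5, 125, 19.4), (-3.0, 122, 18.9), (-3.5, 121, 18.0), (-4.0, 119, 19.2), (-4.5, 117, 19.5), (-5.0, 116, 18.6), (-5.5, 115, 19.6), (-6.0, 114, 19.4), (-6.5, 113, 19.0), (-7.0, 115, 19.6), (-7.5, 116, 19.4), (-8.0, 117, 17.8), (-8.5, 118, 18.1), (-9.0, 120, 18.5), (-9.5, 121, 18.5), (-10.0, 121, 18.1), (-10.5, 119, 19.4), (-11.0, 118, 20.0), (-11.5, 117, 18.4), (-12.0, 116, 18.5), (-12.5, 111, 19.5), (-13.0, 95, 19.1), (-13.5, 102, 19.6), (-14.0, 112, 18.7), (-14.5, 116, 19.6), (-15.0, 116, 19.2), (-15.5, 115, 19.4), (-16.0, 114, 18.9), (-16.5, 115, 18.2), (-17.0, 116, 18.9), (-17.5, 113, 19.3), (-18.0, 113, 18.6), (-18.5, 113, 19.4), (-19.0, 115, 18.7), (-19.5, 116, 19.9), (-20.0, 117, 19.4), (-20.5, 117, 19.5), (-21.0, 118, 19.7), (-21.5, 117, 18.4), (-22.0, 117, 19.9), (-22.5, 117, 18.9), (-23.0, 117, 18.8), (-23.5, 116, 18.2), (-24.0, 115,
[... 305 characters left out ...]
), (-32.0, 111, 20.1), (-32.5, 114, 17.8), (-33.0, 117, 18.6), (-33.5, 117, 19.2), (-34.0, 118, 19.1), (-34.5, 118, 19.4), (-35.0, 116, 18.7), (-35.5, 114, 18.6), (-36.0, 113, 19.0), (-36.5, 112, 18.5), (-37.0, 110, 19.2), (-37.5, 107, 20.3), (-38.0, 104, 20.1), (-38.5, 101, 20.9), (-39.0, 95, 22.7), (-39.5, 91, 24.4), (-40.0, 89, 24.7), (-40.5, 86, 26.0), (-41.0, 82, 26.7), (-41.5, 78, 27.6), (-42.0, 70, 28.2), (-42.5, 65, 30.1), (-43.0, 64, 31.1), (-43.5, 65, 31.0), (-44.0, 65, 32.4), (-44.5, 66, 34.4), (-45.0, 67, 34.4), (-45.5, 67, 36.5), (-46.0, 68, 36.3), (-46.5, 69, 39.0), (-47.0, 69, 38.8), (-47.5, 69, 39.0), (-48.0, 67, 40.7), (-48.5, 68, 41.0), (-49.0, 69, 41.8), (-49.5, 69, 43.5)]
```

apply_moves(moves=[{"jaw":0,"offset":[0.7,0,0],"rot":[0,0,0]},{"jaw":0,"offset":[0.7,0,0],"rot":[0,0,0]},{"jaw":0,"offset":[0,0,0],"rot":[0,0,0]},{"jaw":0,"offset":[0,0,0],"rot":[0,0,0]},{"jaw":0,"offset":[0,0,0],"rot":[0,0,0]}])

```text
time_s: 55.98
eef_pos: [0.5768, -0.0584, 0.0141]
eef_rot: [0.002, 0.657, 0.754, -0.001]
wrist_force: [0.7, -10.4, 2.0]
opening: 0.004
grasp_force: 5.7
```

apply_moves(moves=[{"jaw":0,"offset":[-8,0,0],"rot":[0,0,0]},{"jaw":0,"offset":[-4,0,0],"rot":[0,0,0]},{"jaw":0,"offset":[0,0,-25],"rot":[0,0,0]},{"jaw":0,"offset":[0,0,-50],"rot":[0,0,0]},{"jaw":0,"offset":[0,0,-55],"rot":[0,0,0]}])

```text
time_s: 56.6
eef_pos: [0.5764, -0.0673, 0.1436]
eef_rot: [-0.002, 0.657, 0.754, -0.0]
wrist_force: [1.0, -0.5, -0.0]
opening: 0.001
grasp_force: 0.0
```

apply_moves(moves=[{"jaw":0,"offset":[0,-20,0],"rot":[0,0,0]},{"jaw":0.5,"offset":[0,-20,0],"rot":[0,0,0]},{"jaw":0.5,"offset":[0,0,0],"rot":[0,0,0]},{"jaw":0.5,"offset":[0,0,0],"rot":[0,0,0]},{"jaw":0.5,"offset":[0,0,0],"rot":[0,0,0]}])

```text
time_s: 57.22
eef_pos: [0.5385, -0.0735, 0.1434]
eef_rot: [-0.0, 0.657, 0.754, 0.0]
wrist_force: [-0.6, 0.4, -0.2]
opening: 0.502
grasp_force: 0.0
```

Run:
```python
from h import *
T,o=pose(); print(hinv(T[:2,3]*1000),T[:3,3],o["opening"],o["wrist_force"])
c=cam("wrist"); np.savez("w11.npz",d=c[1],K=c[2],D=c[3],M=c[4],im=c[0]); save("w11.png",c[0])
a=0.3
for n,r,z in(("knob",105,.0445),("hole",191,.019)):
    print(n,[ (a,proj(c,[[*(hp(-21-r*np.sin(a),85-r*np.cos(a))/1000),z]])[0].round().tolist()) for a in (1.0,1.1,1.2)])
```

```text
[-32.4211973 -58.2968931] [ 0.5385496  -0.07350249  0.143403  ] 0.5019787483372827 [-0.56868194  0.36785885 -0.21298294]
knob [(1.0, [215.0, 82.0]), (1.1, [206.0, 69.0]), (1.2, [199.0, 54.0])]
hole [(1.0, [142.0, 144.0]), (1.1, [128.0, 124.0]), (1.2, [114.0, 101.0])]
```

View pics/w11.png

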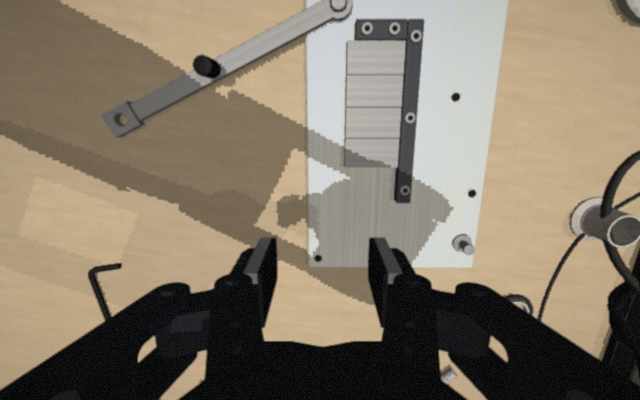

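Run:
```python
from h import *
a=1.12; k=hp(-21-105*np.sin(a),85-105*np.cos(a)); print(k)
s=plan(*k,80,97.67-np.degrees(a),.5,10); s=plan(*k,26,97.67-np.degrees(a),.5,4,start=s)
```

```text
[443.18386384  12.08527253]
[{"jaw": 0.5,"offset": [9.8,-8.3,6.3],"rot": [0.0,0.0,6.4]},{"jaw": 0.5,"offset": [8.8,-9.3,6.3],"rot": [0.0,0.0,6.4]},{"jaw": 0.5,"offset": [7.7,-10.2,6.4],"rot": [0.0,0.0,6.4]},{"jaw": 0.5,"offset": [6.5,-11.0,6.3],"rot": [0.0,0.0,6.4]},{"jaw": 0.5,"offset": [5.2,-11.7,6.4],"rot": [0.0,0.0,6.4]}]
[{"jaw": 0.5,"offset": [3.9,-12.2,6.3],"rot": [0.0,0.0,6.4]},{"jaw": 0.5,"offset": [2.5,-12.6,6.4],"rot": [0.0,0.0,6.4]},{"jaw": 0.5,"offset": [1.1,-12.8,6.3],"rot": [0.0,0.0,6.4]},{"jaw": 0.5,"offset": [-0.3,-12.8,6.4],"rot": [0.0,0.0,6.4]},{"jaw": 0.5,"offset": [-1.7,-12.7,6.3],"rot": [0.0,0.0,6.4]}]
[{"jaw": 0.5,"offset": [0.0,0.0,13.5],"rot": [0.0,0.0,0.1]},{"jaw": 0.5,"offset": [0.0,0.0,13.5],"rot": [0.0,0.0,0.1]},{"jaw": 0.5,"offset": [0.0,0.0,13.5],"rot": [0.0,0.0,0.1]},{"jaw": 0.5,"offset": [0.0,0.0,13.5],"rot": [0.0,0.0,0.1]}]
```

apply_moves(moves=[{"jaw":0.5,"offset":[9.8,-8.3,6.3],"rot":[0,0,6.4]},{"jaw":0.5,"offset":[8.8,-9.3,6.3],"rot":[0,0,6.4]},{"jaw":0.5,"offset":[7.7,-10.2,6.3],"rot":[0,0,6.4]},{"jaw":0.5,"offset":[6.5,-11,6.3],"rot":[0,0,6.4]},{"jaw":0.5,"offset":[5.2,-11.7,6.3],"rot":[0,0,6.4]}])

```text
time_s: 57.9
eef_pos: [0.4904, -0.0305, 0.1118]
eef_rot: [-0.0, 0.84, 0.542, 0.0]
wrist_force: [-0.5, 1.8, 0.1]
opening: 0.5
grasp_force: 0.0
```

apply_moves(moves=[{"jaw":0.5,"offset":[3.9,-12.2,6.3],"rot":[0,0,6.4]},{"jaw":0.5,"offset":[2.5,-12.6,6.3],"rot":[0,0,6.4]},{"jaw":0.5,"offset":[1.1,-12.8,6.3],"rot":[0,0,6.4]},{"jaw":0.5,"offset":[-0.3,-12.8,6.3],"rot":[0,0,6.4]},{"jaw":0.5,"offset":[-1.7,-12.7,6.3],"rot":[0,0,6.4]}])

```text
time_s: 58.52
eef_pos: [0.4428, 0.0123, 0.0804]
eef_rot: [-0.0, 0.957, 0.289, 0.0]
wrist_force: [0.0, -0.4, -0.3]
opening: 0.498
grasp_force: 0.0
```

apply_moves(moves=[{"jaw":0.5,"offset":[0,0,0],"rot":[0,0,0]},{"jaw":0.5,"offset":[0,0,0],"rot":[0,0,0]},{"jaw":0.5,"offset":[0,0,0],"rot":[0,0,0]},{"jaw":0.5,"offset":[0,0,0],"rot":[0,0,0]},{"jaw":0.5,"offset":[0,0,0],"rot":[0,0,0]}])

```text
time_s: 59.15
eef_pos: [0.4429, 0.0118, 0.0807]
eef_rot: [0.0, 0.957, 0.291, 0.0]
wrist_force: [-0.6, -0.3, -0.2]
opening: 0.498
grasp_force: 0.0
```

Run:
```python
from h import *
a=1.12; k=hp(-21-105*np.sin(a),85-105*np.cos(a)); T,o=pose(); print(T[:3,3],np.degrees(np.arctan2(T[1,0],T[0,0])),k)
s=plan(*k,26,97.67-np.degrees(a),.5,4)
```

```text
[0.44292273 0.01180517 0.08069264] 33.83849509317088 [443.18386384  12.08527253]
[{"jaw": 0.5,"offset": [0.1,0.0,13.7],"rot": [0.0,0.0,0.1]},{"jaw": 0.5,"offset": [0.1,0.0,13.7],"rot": [0.0,0.0,0.1]},{"jaw": 0.5,"offset": [0.1,0.0,13.6],"rot": [0.0,0.0,0.1]},{"jaw": 0.5,"offset": [0.1,-0.1,13.7],"rot": [0.0,0.0,0.1]}]
```

Descend, grip, and swing the first half.

apply_moves(moves=[{"jaw":0.5,"offset":[0,0,13.5],"rot":[0,0,0]},{"jaw":0.5,"offset":[0,0,13.5],"rot":[0,0,0]},{"jaw":0.5,"offset":[0,0,13.5],"rot":[0,0,0]},{"jaw":0.5,"offset":[0,0,13.5],"rot":[0,0,0]},{"jaw":0,"offset":[0,0,0],"rot":[0,0,0]}])

```text
time_s: 59.78
eef_pos: [0.4415, 0.0122, 0.0251]
eef_rot: [-0.001, 0.957, 0.291, -0.001]
wrist_force: [-0.6, -0.3, 0.7]
opening: 0.301
grasp_force: 0.0
```

apply_moves(moves=[{"jaw":0,"offset":[0,0,0],"rot":[0,0,0]},{"jaw":0,"offset":[0,0,0],"rot":[0,0,0]},{"jaw":0,"offset":[0,0,0],"rot":[0,0,0]},{"jaw":0,"offset":[0,0,0],"rot":[0,0,0]},{"jaw":0,"offset":[0,0,0],"rot":[0,0,0]}])

```text
time_s: 60.4
eef_pos: [0.4425, 0.012, 0.0265]
eef_rot: [-0.0, 0.957, 0.291, -0.0]
wrist_force: [-0.8, -1.0, -5.7]
opening: 0.136
grasp_force: 58.4
```

Run:
```python
from h import *
T,o=pose(); p=T[:2,3]*1000; hg=hp(-21,85); d=p-hg
print(o["opening"],o["grasp_force"],"r",np.hypot(*d),"a",np.arctan2(-d@EX,-d@EY), 97.67-np.degrees(np.arctan2(T[1,0],T[0,0])))
```

```text
0.13580582504937055 58.44692945480347 r 105.59924676872531 a 1.1227437941662721 63.8369289032914
```

apply_moves(moves=[{"jaw":0,"offset":[0.2,6.6,0],"rot":[0,0,-3.6]},{"jaw":0,"offset":[0.2,6.6,0],"rot":[0,0,-3.6]},{"jaw":0,"offset":[0.2,6.6,0],"rot":[0,0,-3.6]},{"jaw":0,"offset":[0.2,6.6,0],"rot":[0,0,-3.6]},{"jaw":0,"offset":[0.2,6.6,0],"rot":[0,0,-3.6]}])

```text
time_s: 61.02
eef_pos: [0.4643, -0.0125, 0.0265]
eef_rot: [-0.0, 0.899, 0.438, -0.001]
wrist_force: [-2.2, -3.0, -2.9]
opening: 0.136
grasp_force: 58.8
```

apply_moves(moves=[{"jaw":0,"offset":[0.2,6.6,0],"rot":[0,0,-3.6]},{"jaw":0,"offset":[0.2,6.6,0],"rot":[0,0,-3.6]},{"jaw":0,"offset":[0.2,6.6,0],"rot":[0,0,-3.6]},{"jaw":0,"offset":[0.2,6.6,0],"rot":[0,0,-3.6]},{"jaw":0,"offset":[0.2,6.6,0],"rot":[0,0,-3.6]}])

```text
time_s: 61.65
eef_pos: [0.4932, -0.0292, 0.0265]
eef_rot: [0.0, 0.819, 0.574, -0.001]
wrist_force: [-3.4, -6.6, -3.5]
opening: 0.131
grasp_force: 58.7
```

apply_moves(moves=[{"jaw":0,"offset":[0.2,6.6,0],"rot":[0,0,-3.6]},{"jaw":0,"offset":[0.2,6.6,0],"rot":[0,0,-3.6]},{"jaw":0,"offset":[0.2,6.6,0],"rot":[0,0,-3.6]},{"jaw":0,"offset":[0.2,6.6,0],"rot":[0,0,-3.6]},{"jaw":0,"offset":[0.2,6.6,0],"rot":[0,0,-3.6]}])

```text
time_s: 62.28
eef_pos: [0.5259, -0.0361, 0.0265]
eef_rot: [0.0, 0.719, 0.695, -0.001]
wrist_force: [-1.5, -6.3, -4.4]
opening: 0.135
grasp_force: 58.6
```

Run:
```python
from h import *
T,o=pose(); p=T[:2,3]*1000; hg=hp(-21,85); d=p-hg
print(o["opening"],o["wrist_force"],"r",np.hypot(*d),"a",np.arctan2(-d@EX,-d@EY), 97.67-np.degrees(np.arctan2(T[1,0],T[0,0])),T[2,3])
```

```text
0.13487951821325417 [-1.52202944 -6.27695205 -4.39156824] r 106.20983157380672 a 0.17956996070180206 9.684657014398667 0.02650981079919044
```

apply_moves(moves=[{"jaw":0,"offset":[0.2,6.6,0],"rot":[0,0,-3.6]},{"jaw":0,"offset":[0.2,5,0],"rot":[0,0,-2.7]},{"jaw":0,"offset":[0.1,3,0],"rot":[0,0,-1.6]},{"jaw":0,"offset":[0,1.5,0],"rot":[0,0,-0.8]},{"jaw":0,"offset":[0,1,0],"rot":[0,0,-0.5]}])

```text
time_s: 62.9
eef_pos: [0.5431, -0.0354, 0.0265]
eef_rot: [0.001, 0.662, 0.749, -0.001]
wrist_force: [-0.8, -7.9, -6.0]
opening: 0.132
grasp_force: 58.6
```

apply_moves(moves=[{"jaw":0,"offset":[0,0.7,0],"rot":[0,0,-0.3]},{"jaw":0,"offset":[0,0.7,0],"rot":[0,0,-0.2]},{"jaw":0,"offset":[0,0,0],"rot":[0,0,0]},{"jaw":0,"offset":[0,0,0],"rot":[0,0,0]},{"jaw":0,"offset":[0,0,0],"rot":[0,0,0]}])

```text
time_s: 63.52
eef_pos: [0.5444, -0.0352, 0.0265]
eef_rot: [0.001, 0.659, 0.752, -0.001]
wrist_force: [-1.1, -7.6, -5.4]
opening: 0.135
grasp_force: 58.6
```

```bash
cat >> h.py <<'E'
def kn():
    T,o=pose(); p=T[:2,3]*1000; hg=hp(-21,85); d=p-hg
    print(o["opening"],o["wrist_force"],"r",np.hypot(*d),"a",np.arctan2(-d@EX,-d@EY), 97.67-np.degrees(np.arctan2(T[1,0],T[0,0])),T[2,3])
E
python3 -c "from h import *; kn()"
```

```text
0.13471621278297002 [-1.05843106 -7.56846685 -5.3559267 ] r 106.16134945087425 a 0.0050452063772703695 0.09706358566471351 0.026518669520258307
```

apply_moves(moves=[{"jaw":0,"offset":[0,0.5,0],"rot":[0,0,0]},{"jaw":0,"offset":[0,0.5,0],"rot":[0,0,0]},{"jaw":0,"offset":[0,0,0],"rot":[0,0,0]},{"jaw":0,"offset":[0,0,0],"rot":[0,0,0]},{"jaw":0,"offset":[0,0,0],"rot":[0,0,0]}])

```text
time_s: 64.15
eef_pos: [0.5445, -0.0352, 0.0265]
eef_rot: [0.0, 0.659, 0.752, -0.002]
wrist_force: [-4.8, -8.5, -2.9]
opening: 0.128
grasp_force: 59.1
```

apply_moves(moves=[{"jaw":0,"offset":[0,0.5,0],"rot":[0,0,0]},{"jaw":0,"offset":[0,0.5,0],"rot":[0,0,0]},{"jaw":0,"offset":[0,0,0],"rot":[0,0,0]},{"jaw":0,"offset":[0,0,0],"rot":[0,0,0]},{"jaw":0,"offset":[0,0,0],"rot":[0,0,0]}])

```text
time_s: 64.78
eef_pos: [0.5445, -0.0352, 0.0265]
eef_rot: [-0.001, 0.659, 0.752, -0.002]
wrist_force: [-7.9, -10.2, 0.6]
opening: 0.133
grasp_force: 59.5
```

```bash
python3 -c "from h import *; kn()"
```

```text
0.13267916573313557 [ -7.89177558 -10.24455512   0.56646735] r 106.11602211745537 a 0.003422938431675784 0.07335219660963332 0.02645552146451766
```

Run:
```python
from h import *
T,o=pose(); p=T[:3,3]*1000
s=plan(p[0],p[1],150,97.7,.4,3); plan(500,-295,150,180,.65,10,start=s)
```

```text
[{"jaw": 0.4,"offset": [-0.1,-0.2,-41.2],"rot": [-0.1,0.0,0.0]},{"jaw": 0.4,"offset": [-0.1,-0.1,-41.2],"rot": [-0.1,0.0,0.0]},{"jaw": 0.4,"offset": [-0.1,-0.1,-41.1],"rot": [-0.1,0.0,0.0]}]
[{"jaw": 0.65,"offset": [-25.2,-7.8,0.0],"rot": [0.0,0.0,-8.2]},{"jaw": 0.65,"offset": [-23.8,-11.4,0.0],"rot": [0.0,0.0,-8.2]},{"jaw": 0.65,"offset": [-21.9,-14.6,0.1],"rot": [0.0,0.0,-8.2]},{"jaw": 0.65,"offset": [-19.6,-17.6,0.0],"rot": [0.0,0.0,-8.2]},{"jaw": 0.65,"offset": [-16.9,-20.2,0.1],"rot": [0.0,0.0,-8.2]}]
[{"jaw": 0.65,"offset": [-13.8,-22.4,0.0],"rot": [0.0,0.0,-8.2]},{"jaw": 0.65,"offset": [-10.5,-24.2,0.1],"rot": [0.0,0.0,-8.2]},{"jaw": 0.65,"offset": [-6.9,-25.4,0.0],"rot": [0.0,0.0,-8.2]},{"jaw": 0.65,"offset": [-3.3,-26.2,0.1],"rot": [0.0,0.0,-8.2]},{"jaw": 0.65,"offset": [0.6,-26.4,0.0],"rot": [0.0,0.0,-8.2]}]
```

apply_moves(moves=[{"jaw":0.4,"offset":[0,-1,0],"rot":[0,0,0]},{"jaw":0.4,"offset":[0,0,0],"rot":[0,0,0]},{"jaw":0.4,"offset":[0,0,-25],"rot":[0,0,0]},{"jaw":0.4,"offset":[0,0,-50],"rot":[0,0,0]},{"jaw":0.4,"offset":[0,0,-48],"rot":[0,0,0]}])

```text
time_s: 65.4
eef_pos: [0.5458, -0.0332, 0.1514]
eef_rot: [0.0, 0.659, 0.752, 0.0]
wrist_force: [0.3, -0.3, 0.5]
opening: 0.405
grasp_force: 0.0
```

apply_moves(moves=[{"jaw":0.65,"offset":[-25,-8,0],"rot":[0,0,-8.2]},{"jaw":0.65,"offset":[-24,-11.4,0],"rot":[0,0,-8.2]},{"jaw":0.65,"offset":[-22,-14.6,0],"rot":[0,0,-8.2]},{"jaw":0.65,"offset":[-19.6,-17.6,0],"rot":[0,0,-8.2]},{"jaw":0.65,"offset":[-17,-20,0],"rot":[0,0,-8.2]}])

```text
time_s: 66.03
eef_pos: [0.5237, -0.1641, 0.1503]
eef_rot: [0.001, 0.352, 0.936, 0.0]
wrist_force: [-0.1, -0.1, -0.6]
opening: 0.649
grasp_force: 0.0
```

apply_moves(moves=[{"jaw":0.65,"offset":[-14,-22.4,0],"rot":[0,0,-8.2]},{"jaw":0.65,"offset":[-10.5,-24,0],"rot":[0,0,-8.2]},{"jaw":0.65,"offset":[-7,-25.4,0],"rot":[0,0,-8.2]},{"jaw":0.65,"offset":[-3.3,-26,0],"rot":[0,0,-8.2]},{"jaw":0.65,"offset":[0.6,-26,0],"rot":[0,0,-8.2]}])

```text
time_s: 66.65
eef_pos: [0.5016, -0.2936, 0.1502]
eef_rot: [0.001, 0.002, 1.0, -0.0]
wrist_force: [0.1, 0.0, 0.1]
opening: 0.65
grasp_force: 0.0
```

apply_moves(moves=[{"jaw":0.65,"offset":[0,0,0],"rot":[0,0,0]},{"jaw":0.65,"offset":[0,0,0],"rot":[0,0,0]},{"jaw":0.65,"offset":[0,0,0],"rot":[0,0,0]},{"jaw":0.65,"offset":[0,0,0],"rot":[0,0,0]},{"jaw":0.65,"offset":[0,0,0],"rot":[0,0,0]}])

```text
time_s: 67.28
eef_pos: [0.5013, -0.2923, 0.1496]
eef_rot: [0.0, 0.004, 1.0, 0.0]
wrist_force: [-0.1, 1.2, 0.1]
opening: 0.645
grasp_force: 0.0
```

Run:
```python
from h import *
T,o=pose(); print(T[:3,3],o["q"].round(2))
c=cam("wrist"); np.savez("w12.npz",d=c[1],K=c[2],D=c[3],M=c[4],im=c[0]); save("w12.png",c[0])
for r in ctrl.outline_of("wrist","spring"): print(r["score"],r["position"],pts(c,r["position"],.02)[0]*1000)
```

```text
[ 0.5012846  -0.29226884  0.14963427] [-0.73  0.28  1.67  0.    1.2  -2.3 ]
0.8 [310.2, 168.6] [ 482.04428702 -302.49615816   20.        ]
```

View pics/w12.png

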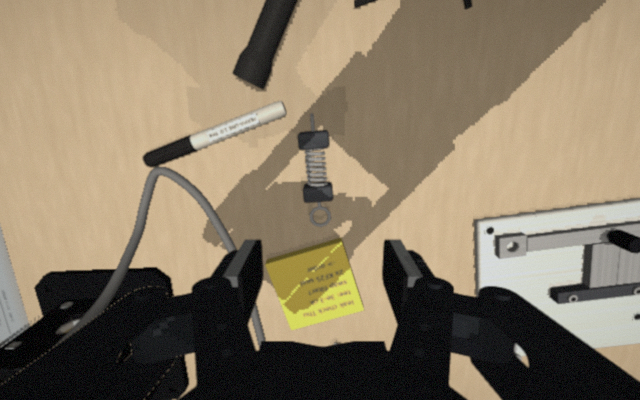

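```bash
cat >> h.py <<'E'
def springfit(c,p0,z0=0,box=(290,350,95,235),L=46,vm=75):
    g=cv2.GaussianBlur(c[0],(3,3),0).max(2); m=np.zeros_like(g); a=box
    m[a[2]:a[3],a[0]:a[1]]=(g[a[2]:a[3],a[0]:a[1]]<vm); 
    ks=[k for k in cv2.findContours(m,0,1)[0] if cv2.contourArea(k)>120]
    cs=[np.array(cv2.minAreaRect(k)[0]) for k in ks]; print("blobs",[(x.round(1).tolist(),cv2.contourArea(k),np.round(cv2.minAreaRect(k)[1],0).tolist()) for x,k in zip(cs,ks)])
    def cen(p):
        out=[]
        for X in(0,L):
            P=[]
            for sx in(-7,7):
                for sy in(-13,13):
                    for z in(0,22):
                        u=X+sx; P.append([p[0]+u*np.cos(p[2])-sy*np.sin(p[2]),p[1]+u*np.sin(p[2])+sy*np.cos(p[2]),z0+z])
            q=proj(c,np.array(P)/1000).astype(np.float32); out.append(np.array(cv2.minAreaRect(cv2.convexHull(q))[0]))
        return out
    e=cen(p0); M=[min(cs,key=lambda x:np.hypot(*(x-y))) for y in e]
    s=least_squares(lambda p:np.concatenate([x-y for x,y in zip(cen(p),M)]),p0,x_scale=[10,10,.1],diff_step=1e-4)
    print("spring",s.x.round(2),np.degrees(s.x[2]).round(2),"res",s.fun.round(2)); return s.x
E
python3 - <<'E'
from h import *
c=load("w12.npz")
p=springfit(c,[459,-303,.05])
for X,z,n in((69,12.5,"eye"),(-13,11,"wire")): print(n,proj(c,[[(p[0]+X*np.cos(p[2]))/1000,(p[1]+X*np.sin(p[2]))/1000,z/1000]]))
e=p[:2]+46*np.array([np.cos(p[2]),np.sin(p[2])]); print(e)
s=plan(*e,60,180+np.degrees(p[2]),.55,5); plan(*e,6,180+np.degrees(p[2]),.55,4,start=s)
E
```

```text
blobs [([317.4, 192.3], 354.5, [18.0, 29.0]), ([312.6, 139.2], 454.5, [17.0, 30.0])]
spring [ 4.5830e+02 -2.9981e+02  8.0000e-02] 4.37 res [ 0.07  0.96 -0.07 -1.05]
eye [[319.96293535 215.36709549]]
wire [[311.786013   124.62396759]]
[ 504.16989771 -296.30590724]
[{"jaw": 0.55,"offset": [-0.6,-0.8,17.9],"rot": [0.0,0.0,-1.0]},{"jaw": 0.55,"offset": [-0.6,-0.8,17.9],"rot": [0.0,0.0,-1.0]},{"jaw": 0.55,"offset": [-0.6,-0.8,17.9],"rot": [0.0,0.0,-1.0]},{"jaw": 0.55,"offset": [-0.5,-0.7,18.0],"rot": [0.0,0.0,-1.0]},{"jaw": 0.55,"offset": [-0.5,-0.8,17.9],"rot": [0.0,0.0,-1.0]}]
[{"jaw": 0.55,"offset": [0.0,0.0,13.5],"rot": [0.0,0.0,0.0]},{"jaw": 0.55,"offset": [0.0,0.0,13.5],"rot": [0.0,0.0,0.0]},{"jaw": 0.55,"offset": [0.0,0.0,13.5],"rot": [0.0,0.0,0.0]},{"jaw": 0.55,"offset": [0.0,0.0,13.5],"rot": [0.0,0.0,0.0]}]
```

apply_moves(moves=[{"jaw":0.55,"offset":[-0.6,-0.8,18],"rot":[0,0,-0.8]},{"jaw":0.55,"offset":[-0.6,-0.8,18],"rot":[0,0,-0.8]},{"jaw":0.55,"offset":[-0.6,-0.8,18],"rot":[0,0,-0.8]},{"jaw":0.55,"offset":[-0.5,-0.8,18],"rot":[0,0,-0.8]},{"jaw":0.55,"offset":[-0.5,-0.8,18],"rot":[0,0,-0.8]}])

```text
time_s: 68.0
eef_pos: [0.5038, -0.2966, 0.058]
eef_rot: [-0.0, -0.031, 1.0, 0.0]
wrist_force: [-0.1, 0.5, -0.1]
opening: 0.549
grasp_force: 0.0
```

apply_moves(moves=[{"jaw":0.55,"offset":[0,0,14],"rot":[0,0,0]},{"jaw":0.55,"offset":[0,0,14],"rot":[0,0,0]},{"jaw":0.55,"offset":[0,0,14],"rot":[0,0,0]},{"jaw":0.55,"offset":[0,0,13],"rot":[0,0,0]},{"jaw":0.55,"offset":[0,0,0],"rot":[0,0,0]}])

```text
time_s: 68.62
eef_pos: [0.5033, -0.296, 0.0033]
eef_rot: [-0.001, -0.031, 1.0, 0.001]
wrist_force: [0.7, -0.3, 0.3]
opening: 0.549
grasp_force: 0.0
```

Run:
```python
from h import *
T,o=pose(); print(T[:3,3],np.degrees(np.arctan2(T[1,0],T[0,0])),o["wrist_force"])
c=cam("wrist"); np.savez("w13.npz",d=c[1],K=c[2],D=c[3],M=c[4],im=c[0]); save("w13.png",c[0])
p=np.array([458.3,-299.8,np.radians(4.37)])
for X,z,n in((46,22,"eyeblock top"),(0,22,"hookblock top"),(-13,11,"wire")): print(n,proj(c,[[(p[0]+X*np.cos(p[2]))/1000,(p[1]+X*np.sin(p[2]))/1000,z/1000]]))
for n in(0,22): print(proj((0,0,c[2],c[3],c[4]),[[*(T[:2,3]),n/1000]]))
print(springfit(c,p,box=(255,390,90,330)))
```

```text
[ 0.50326154 -0.29600141  0.00327833] -176.46994771118474 [ 0.67678914 -0.31100404  0.33143764]
eyeblock top [[321.26677418 273.90123724]]
hookblock top [[319.43471036 167.83208862]]
wire [[319.09203278 132.3328131 ]]
[[322.04643849 250.51628433]]
[[322.07804637 272.03406753]]
blobs [([321.0, 266.0], 2042.5, [44.0, 58.0]), ([381.0, 283.5], 937.5, [91.0, 16.0]), ([263.0, 283.5], 980.5, [16.0, 91.0]), ([320.0, 166.0], 1774.0, [40.0, 64.0])]
spring [ 4.5905e+02 -2.9951e+02  7.0000e-02] 3.97 res [ 0.01  0.62 -0.01 -0.74]
[ 4.59049223e+02 -2.99506486e+02  6.92829875e-02]
```

apply_moves(moves=[{"jaw":0.1,"offset":[-1,0,0],"rot":[0,0,0]},{"jaw":0.1,"offset":[0,0,0],"rot":[0,0,0]},{"jaw":0.1,"offset":[0,0,0],"rot":[0,0,0]},{"jaw":0.1,"offset":[0,0,0],"rot":[0,0,0]},{"jaw":0.1,"offset":[0,0,0],"rot":[0,0,0]}])

```text
time_s: 69.3
eef_pos: [0.5058, -0.2972, 0.0055]
eef_rot: [0.001, -0.031, 1.0, -0.001]
wrist_force: [-0.2, 0.3, 6.4]
opening: 0.283
grasp_force: 59.5
```

apply_moves(moves=[{"jaw":0.1,"offset":[0,0,-20],"rot":[0,0,0]},{"jaw":0.1,"offset":[0,0,-25],"rot":[0,0,0]},{"jaw":0.1,"offset":[0,0,-25],"rot":[0,0,0]},{"jaw":0.1,"offset":[0,0,0],"rot":[0,0,0]},{"jaw":0.1,"offset":[0,0,0],"rot":[0,0,0]}])

```text
time_s: 69.92
eef_pos: [0.5045, -0.2962, 0.0741]
eef_rot: [-0.0, -0.031, 1.0, 0.0]
wrist_force: [-0.3, 0.2, -0.4]
opening: 0.286
grasp_force: 59.0
```

Run:
```python
from h import *
T,o=pose(); print(T[:3,3],np.degrees(np.arctan2(T[1,0],T[0,0])),o["wrist_force"],o["opening"])
c=cam("wrist"); np.savez("w14.npz",d=c[1],K=c[2],D=c[3],M=c[4],im=c[0]); save("w14.png",c[0])
yaw=np.arctan2(T[1,0],T[0,0])-np.pi
p=springfit(c,[T[0,3]*1000-45,T[1,3]*1000-3,yaw+2*np.pi if yaw<-3 else yaw],z0=71,box=(255,390,90,330))
s=plan(*hp(40,-106),80,187.67,.1,10)
```

```text
[ 0.50451108 -0.29616567  0.07408687] -176.46980714796672 [-0.29814586  0.23126575 -0.43742266] 0.2861919795016593
blobs [([322.0, 282.5], 8249.0, [134.0, 93.0]), ([323.0, 159.5], 2210.0, [39.0, 64.0])]
spring [ 4.6201e+02 -2.9843e+02  5.0000e-02] 3.08 res [ -0.07  11.39   0.11 -13.53]
[{"jaw": 0.1,"offset": [-12.4,17.8,-0.6],"rot": [0.0,0.0,-0.4]},{"jaw": 0.1,"offset": [-12.5,17.7,-0.6],"rot": [0.0,0.0,-0.4]},{"jaw": 0.1,"offset": [-12.6,17.6,-0.6],"rot": [0.0,0.0,-0.4]},{"jaw": 0.1,"offset": [-12.7,17.5,-0.7],"rot": [0.0,0.0,-0.4]},{"jaw": 0.1,"offset": [-12.8,17.4,-0.6],"rot": [0.0,0.0,-0.4]}]
[{"jaw": 0.1,"offset": [-13.0,17.3,-0.7],"rot": [0.0,0.0,-0.4]},{"jaw": 0.1,"offset": [-13.1,17.2,-0.6],"rot": [0.0,0.0,-0.4]},{"jaw": 0.1,"offset": [-13.2,17.1,-0.7],"rot": [0.0,0.0,-0.4]},{"jaw": 0.1,"offset": [-13.3,17.0,-0.6],"rot": [0.0,0.0,-0.4]},{"jaw": 0.1,"offset": [-13.5,17.0,-0.7],"rot": [0.0,0.0,-0.4]}]
```

apply_moves(moves=[{"jaw":0.1,"offset":[-12.9,17.8,-0.6],"rot":[0,0,-0.4]},{"jaw":0.1,"offset":[-13,17.7,-0.6],"rot":[0,0,-0.4]},{"jaw":0.1,"offset":[-13.1,17.6,-0.6],"rot":[0,0,-0.4]},{"jaw":0.1,"offset":[-13.2,17.5,-0.6],"rot":[0,0,-0.4]},{"jaw":0.1,"offset":[-13.3,17.4,-0.6],"rot":[0,0,-0.4]}])

```text
time_s: 70.6
eef_pos: [0.5633, -0.2027, 0.0762]
eef_rot: [-0.001, -0.048, 0.999, 0.001]
wrist_force: [0.8, 0.4, -0.4]
opening: 0.287
grasp_force: 59.0
```

apply_moves(moves=[{"jaw":0.1,"offset":[-13.5,17.3,-0.6],"rot":[0,0,-0.4]},{"jaw":0.1,"offset":[-13.6,17.2,-0.6],"rot":[0,0,-0.4]},{"jaw":0.1,"offset":[-13.7,17,-0.6],"rot":[0,0,-0.4]},{"jaw":0.1,"offset":[-13.8,17,-0.6],"rot":[0,0,-0.4]},{"jaw":0.1,"offset":[-14,17,-0.6],"rot":[0,0,-0.4]}])

```text
time_s: 71.22
eef_pos: [0.6232, -0.1101, 0.0807]
eef_rot: [0.0, -0.066, 0.998, -0.0]
wrist_force: [0.0, 0.2, -0.9]
opening: 0.285
grasp_force: 59.0
```

apply_moves(moves=[{"jaw":0.1,"offset":[0,0,0],"rot":[0,0,0]},{"jaw":0.1,"offset":[0,0,0],"rot":[0,0,0]},{"jaw":0.1,"offset":[0,0,0],"rot":[0,0,0]},{"jaw":0.1,"offset":[0,0,0],"rot":[0,0,0]},{"jaw":0.1,"offset":[0,0,0],"rot":[0,0,0]}])

```text
time_s: 71.85
eef_pos: [0.6223, -0.1118, 0.0806]
eef_rot: [-0.0, -0.065, 0.998, -0.0]
wrist_force: [-0.7, -0.2, -0.6]
opening: 0.288
grasp_force: 59.0
```

Run:
```python
from h import *
T,o=pose(); print(hinv(T[:2,3]*1000),T[2,3],np.degrees(np.arctan2(T[1,0],T[0,0]))%360)
s=plan(*hp(44.75,-106),42,187.67,.1,5)
```

```text
[  45.44572136 -107.39668599] 0.08060598375691042 187.4919233422872
[{"jaw": 0.1,"offset": [0.1,0.3,7.7],"rot": [0.0,0.0,0.0]},{"jaw": 0.1,"offset": [0.1,0.3,7.7],"rot": [0.0,0.0,0.0]},{"jaw": 0.1,"offset": [0.2,0.3,7.7],"rot": [0.0,0.0,0.0]},{"jaw": 0.1,"offset": [0.1,0.2,7.8],"rot": [0.0,0.0,0.0]},{"jaw": 0.1,"offset": [0.2,0.3,7.7],"rot": [0.0,0.0,0.0]}]
```

apply_moves(moves=[{"jaw":0.1,"offset":[0.2,0.4,10],"rot":[0,0,-0.1]},{"jaw":0.1,"offset":[0.3,0.5,15],"rot":[0,0,-0.1]},{"jaw":0.1,"offset":[0.2,0.5,13.5],"rot":[0,0,0]},{"jaw":0.1,"offset":[0,0,0],"rot":[0,0,0]},{"jaw":0.1,"offset":[0,0,0],"rot":[0,0,0]}])

```text
time_s: 72.47
eef_pos: [0.6217, -0.11, 0.042]
eef_rot: [-0.0, -0.067, 0.998, 0.0]
wrist_force: [0.6, -0.1, -0.9]
opening: 0.288
grasp_force: 59.0
```

Run:
```python
from h import *
T,o=pose(); print(hinv(T[:2,3]*1000),T[2,3],np.degrees(np.arctan2(T[1,0],T[0,0]))%360)
c=cam("wrist"); np.savez("w15.npz",d=c[1],K=c[2],D=c[3],M=c[4],im=c[0])
def tp(x,y,z): return proj((0,0,c[2],c[3],c[4]),[(T@np.r_[np.array([x,y,z])/1000,1])[:3]])[0].round(1)
b=5.5 # spring underside is at tool z=+5.5
print("hook tip exp",tp(65.75,0,b-1),"bend",tp(65.75,0,b-11),"hole",proj(c,[[*(hp(-21,-106)/1000),.019]]))
im=cv2.resize(c[0][60:260,220:420],None,fx=3,fy=3,interpolation=cv2.INTER_CUBIC); save("w15.png",im)
```

```text
[  45.05889999 -105.60843794] 0.04198810969584914 187.73405874130435
hook tip exp [322.  113.2] bend [322.  113.2] hole [[321.4047876  112.42803616]]
```

View pics/w15.png

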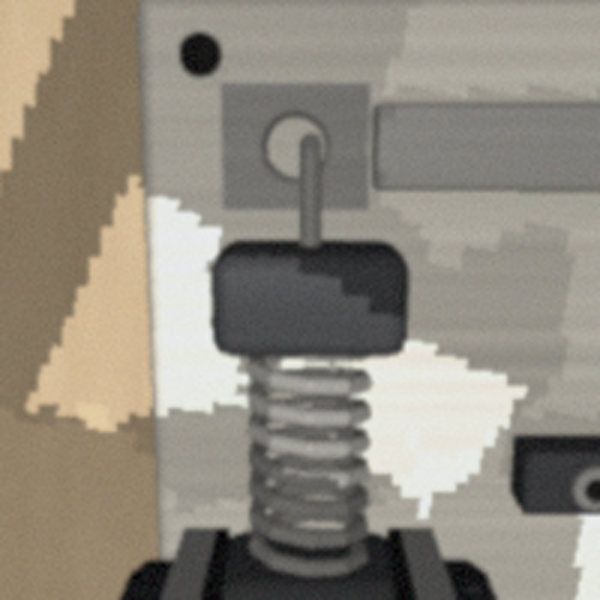

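apply_moves(moves=[{"jaw":0.1,"offset":[-0.2,-1.3,3],"rot":[0,0,0]},{"jaw":0.1,"offset":[0,-1.3,4],"rot":[0,0,0]},{"jaw":0.1,"offset":[0,0,5],"rot":[0,0,0]},{"jaw":0.1,"offset":[0,0,5],"rot":[0,0,0]},{"jaw":0.1,"offset":[0,0,0],"rot":[0,0,0]}])

```text
time_s: 73.15
eef_pos: [0.6215, -0.1124, 0.0243]
eef_rot: [-0.001, -0.067, 0.998, 0.0]
wrist_force: [0.1, -0.4, -1.5]
opening: 0.283
grasp_force: 59.0
```

apply_moves(moves=[{"jaw":0.1,"offset":[0,0,2],"rot":[0,0,0]},{"jaw":0.1,"offset":[0,0,2],"rot":[0,0,0]},{"jaw":0.1,"offset":[0,0,2],"rot":[0,0,0]},{"jaw":0.1,"offset":[0,0,2],"rot":[0,0,0]},{"jaw":0.1,"offset":[0,0,0],"rot":[0,0,0]}])

```text
time_s: 73.78
eef_pos: [0.622, -0.1125, 0.0169]
eef_rot: [-0.0, -0.067, 0.998, 0.0]
wrist_force: [-0.2, 0.9, -1.8]
opening: 0.284
grasp_force: 59.0
```

Run:
```python
from h import *
T,o=pose(); print(hinv(T[:2,3]*1000),T[2,3],np.degrees(np.arctan2(T[1,0],T[0,0]))%360,o["wrist_force"],o["torque"],T[2].round(3))
c=cam("wrist"); np.savez("w16.npz",d=c[1],K=c[2],D=c[3],M=c[4],im=c[0]); g=cv2.cvtColor(c[0],cv2.COLOR_RGB2GRAY)
save("w16.png",cv2.resize(c[0][60:260,220:420],None,fx=3,fy=3,interpolation=cv2.INTER_CUBIC))
d=pts(c,[[322,135],[315,135]])*1000; print(d, pts(c,[[321,158]])*1000)
```

```text
[  45.03060461 -108.11601446] 0.016863927195946243 187.7329924595094 [-0.16661258  0.87858127 -1.78942764] [-0.03373198 -0.01636702  0.02501272] [ 0.     0.    -1.     0.017]
[[ 565.55372038 -120.1886741    22.98046245]
 [ 566.87937846 -123.28198682    9.71819359]] [[ 573.87408801 -119.45365382   32.58736966]]
```

apply_moves(moves=[{"jaw":0.1,"offset":[0,0,0.8],"rot":[0,0,0]},{"jaw":0.1,"offset":[0,0,0],"rot":[0,0,0]},{"jaw":0.1,"offset":[0,0,0],"rot":[0,0,0]},{"jaw":0.1,"offset":[0,0,0],"rot":[0,0,0]},{"jaw":0.1,"offset":[0,0,0],"rot":[0,0,0]}])

```text
time_s: 74.45
eef_pos: [0.6221, -0.1126, 0.0163]
eef_rot: [0.0, -0.067, 0.998, -0.0]
wrist_force: [0.0, -0.4, -0.5]
opening: 0.287
grasp_force: 59.0
```

apply_moves(moves=[{"jaw":0.1,"offset":[-1,0,0],"rot":[0,0,0]},{"jaw":0.1,"offset":[-1,0,0],"rot":[0,0,0]},{"jaw":0.1,"offset":[0,0,0],"rot":[0,0,0]},{"jaw":0.1,"offset":[0,0,0],"rot":[0,0,0]},{"jaw":0.1,"offset":[0,0,0],"rot":[0,0,0]}])

```text
time_s: 75.08
eef_pos: [0.624, -0.1124, 0.0163]
eef_rot: [-0.0, -0.067, 0.998, 0.0]
wrist_force: [-1.0, -0.1, -1.2]
opening: 0.286
grasp_force: 59.0
```

apply_moves(moves=[{"jaw":0.1,"offset":[-1,0,0],"rot":[0,0,0]},{"jaw":0.1,"offset":[-1,0,0],"rot":[0,0,0]},{"jaw":0.1,"offset":[0,0,0],"rot":[0,0,0]},{"jaw":0.1,"offset":[0,0,0],"rot":[0,0,0]},{"jaw":0.1,"offset":[0,0,0],"rot":[0,0,0]}])

```text
time_s: 75.7
eef_pos: [0.6259, -0.112, 0.0162]
eef_rot: [-0.0, -0.067, 0.998, 0.0]
wrist_force: [-1.4, -0.4, -1.5]
opening: 0.287
grasp_force: 59.0
```

apply_moves(moves=[{"jaw":0.1,"offset":[-1,0,0],"rot":[0,0,0]},{"jaw":0.1,"offset":[-1,0,0],"rot":[0,0,0]},{"jaw":0.1,"offset":[0,0,0],"rot":[0,0,0]},{"jaw":0.1,"offset":[0,0,0],"rot":[0,0,0]},{"jaw":0.1,"offset":[0,0,0],"rot":[0,0,0]}])

```text
time_s: 76.32
eef_pos: [0.628, -0.1118, 0.0163]
eef_rot: [-0.0, -0.067, 0.998, 0.0]
wrist_force: [-1.8, -0.8, -0.8]
opening: 0.286
grasp_force: 59.0
```

Run:
```python
from h import *
T,o=pose(); print(hinv(T[:2,3]*1000),T[2,3],o["wrist_force"])
c=cam("wrist"); np.savez("w17.npz",d=c[1],K=c[2],D=c[3],M=c[4],im=c[0])
a=load("w16.npz"); 
for n,b in(("before",a),("after",c)):
    g=cv2.GaussianBlur(b[0],(3,3),0).max(2)[120:205,285:360]; m=(g<75).astype(np.uint8); r=cv2.boundingRect(max(cv2.findContours(m,0,1)[0],key=cv2.contourArea)); print(n,r)
```

```text
[  51.12657257 -108.18362168] 0.016269698866498473 [-1.84417886 -0.75893471 -0.7594857 ]
before (7, 21, 64, 39)
after (6, 12, 65, 39)
```

apply_moves(moves=[{"jaw":0.1,"offset":[0,0,-2.1],"rot":[0,-1.7,0]},{"jaw":0.1,"offset":[0,0,-2.1],"rot":[0,-1.7,0]},{"jaw":0.1,"offset":[0,0,-2.1],"rot":[0,-1.8,0]},{"jaw":0.1,"offset":[0,0,-2.1],"rot":[0,-1.8,0]},{"jaw":0.1,"offset":[0,0,0],"rot":[0,0,0]}])

```text
time_s: 77.0
eef_pos: [0.6271, -0.1119, 0.0248]
eef_rot: [0.061, -0.067, 0.996, 0.004]
wrist_force: [-2.0, -0.4, -1.9]
opening: 0.288
grasp_force: 58.9
```

Run:
```python
from h import *
T,o=pose(); print(hinv(T[:2,3]*1000),T[2,3],o["wrist_force"],T[:3,0].round(3),o["opening"])
```

```text
[  50.23943965 -108.20671738] 0.02482395614460701 [-1.95606449 -0.42456948 -1.88508819] [-0.984 -0.133 -0.122] 0.2878807600827598
```

apply_moves(moves=[{"jaw":0.1,"offset":[-5,0.2,0],"rot":[0,0,0]},{"jaw":0.1,"offset":[-5,0.2,0],"rot":[0,0,0]},{"jaw":0.1,"offset":[-5,0.2,0],"rot":[0,0,0]},{"jaw":0.1,"offset":[-4,0,0],"rot":[0,0,0]},{"jaw":0.1,"offset":[-3,0,0],"rot":[0,0,0]}])

```text
time_s: 77.62
eef_pos: [0.6492, -0.1084, 0.0271]
eef_rot: [0.061, -0.067, 0.996, 0.004]
wrist_force: [-4.3, -2.9, -2.1]
opening: 0.285
grasp_force: 59.0
```

apply_moves(moves=[{"jaw":0.1,"offset":[0,0,0],"rot":[0,0,0]},{"jaw":0.1,"offset":[0,0,0],"rot":[0,0,0]},{"jaw":0.1,"offset":[0,0,0],"rot":[0,0,0]},{"jaw":0.1,"offset":[0,0,0],"rot":[0,0,0]},{"jaw":0.1,"offset":[0,0,0],"rot":[0,0,0]}])

```text
time_s: 78.25
eef_pos: [0.6489, -0.1084, 0.0271]
eef_rot: [0.061, -0.067, 0.996, 0.004]
wrist_force: [-4.0, -2.2, -1.6]
opening: 0.286
grasp_force: 59.0
```

Run:
```python
from h import *
T,o=pose(); print(hinv(T[:2,3]*1000),T[2,3],o["wrist_force"],T[:3,0].round(3),o["opening"])
c=cam("wrist"); np.savez("w18.npz",d=c[1],K=c[2],D=c[3],M=c[4],im=c[0])
save("w18.png",c[0])
b=c; g=cv2.GaussianBlur(b[0],(3,3),0).max(2)[60:205,285:360]; m=(g<75).astype(np.uint8); print(cv2.boundingRect(max(cv2.findContours(m,0,1)[0],key=cv2.contourArea)))
s=cam("scene"); q=proj(s,[[*(hp(94,-106)/1000),.0275],[*(hp(-21,-106)/1000),.019]]).round(); print(q)
t=cam("top"); qt=proj(t,[[*(hp(94,-106)/1000),.0275]])[0].round().astype(int); print(qt)
x,y=q.mean(0).astype(int); A=cv2.resize(s[0][y-37:y+38,x-50:x+50],None,fx=6,fy=6,interpolation=cv2.INTER_CUBIC); save("s18.png",A)
x,y=qt; B=cv2.resize(t[0][y-25:y+50,x-50:x+50],None,fx=6,fy=6,interpolation=cv2.INTER_CUBIC); save("t18.png",B)
```

```text
[  72.29159412 -107.60573229] 0.02714957113524233 [-3.95150664 -2.23994394 -1.64365822] [-0.984 -0.134 -0.121] 0.28586958941681306
(4, 15, 68, 38)
[[377. 210.]
 [358. 227.]]
[386 172]
```

Run:
```python
from h import *
m=np.array(ctrl.camera_params("wrist")["mount"])
for n in("w16","w17","w18"):
    b=load(n+".npz"); g=cv2.GaussianBlur(b[0],(3,3),0).max(2)[60:205,285:360]; k=(g<75).astype(np.uint8); x,y,w,h=cv2.boundingRect(max(cv2.findContours(k,0,1)[0],key=cv2.contourArea))
    q=np.array([[x+285+w/2,y+60],[x+285+w/2,y+60+h]]); print(n,pts((0,0,b[2],b[3],m),q,-.0165).round(4).tolist())
```

```text
w16 [[0.0554, 0.0008, -0.0165], [0.0399, 0.0008, -0.0165]]
w17 [[0.0589, 0.0006, -0.0165], [0.0436, 0.0006, -0.0165]]
w18 [[0.0795, 0.0004, -0.0165], [0.066, 0.0004, -0.0165]]
```

View pics/t18.png

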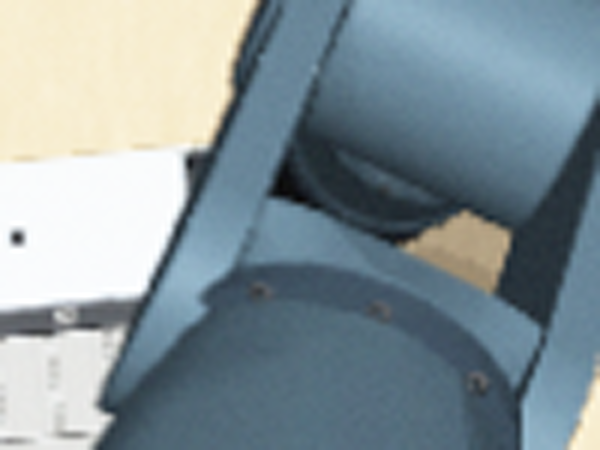

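apply_moves(moves=[{"jaw":0.1,"offset":[0.4,0,2.2],"rot":[0,1.4,0]},{"jaw":0.1,"offset":[0.4,0,2.2],"rot":[0,1.4,0]},{"jaw":0.1,"offset":[0,0,0],"rot":[0,0,0]},{"jaw":0.1,"offset":[0,0,0],"rot":[0,0,0]},{"jaw":0.1,"offset":[0,0,0],"rot":[0,0,0]}])

```text
time_s: 79.03
eef_pos: [0.6487, -0.1084, 0.0228]
eef_rot: [0.037, -0.067, 0.997, 0.002]
wrist_force: [-4.2, -2.9, -1.0]
opening: 0.288
grasp_force: 59.0
```

apply_moves(moves=[{"jaw":0.1,"offset":[0.3,0,2.2],"rot":[0,1.4,0]},{"jaw":0.1,"offset":[0,0,0],"rot":[0,0,0]},{"jaw":0.1,"offset":[0,0,0],"rot":[0,0,0]},{"jaw":0.1,"offset":[0,0,0],"rot":[0,0,0]},{"jaw":0.1,"offset":[0,0,0],"rot":[0,0,0]}])

```text
time_s: 79.65
eef_pos: [0.6486, -0.1084, 0.0207]
eef_rot: [0.025, -0.067, 0.997, 0.002]
wrist_force: [-3.1, -2.6, -1.5]
opening: 0.286
grasp_force: 59.0
```

Run:
```python
from h import *
T,o=pose(); print(hinv(T[:2,3]*1000),T[2,3],o["wrist_force"],o["torque"],T[:3,0].round(3))
e=(T@np.array([-.02225,0,-.0055,1]))[:3]*1000; print("eye",hinv(e),e[2])
```

```text
[  71.97448168 -107.6117197 ] 0.02066265938009147 [-3.07223864 -2.605713   -1.49516011] [-0.52743967  0.7225485   0.23989649] [-0.99  -0.134 -0.049]
eye [  93.92651169 -107.58584753] 27.252060625532064
```

apply_moves(moves=[{"jaw":0.1,"offset":[0.3,0,2.2],"rot":[0,1.4,0]},{"jaw":0.1,"offset":[0.2,0,2.2],"rot":[0,1.4,0]},{"jaw":0.1,"offset":[0,0,0],"rot":[0,0,0]},{"jaw":0.1,"offset":[0,0,0],"rot":[0,0,0]},{"jaw":0.1,"offset":[0,0,0],"rot":[0,0,0]}])

```text
time_s: 80.28
eef_pos: [0.6484, -0.1085, 0.0164]
eef_rot: [0.0, -0.067, 0.998, 0.0]
wrist_force: [-4.1, -3.7, -0.7]
opening: 0.287
grasp_force: 59.0
```

apply_moves(moves=[{"jaw":0.1,"offset":[1,0,0],"rot":[0,0,0]},{"jaw":0.1,"offset":[1,0,0],"rot":[0,0,0]},{"jaw":0.1,"offset":[0,0,0],"rot":[0,0,0]},{"jaw":0.1,"offset":[0,0,0],"rot":[0,0,0]},{"jaw":0.1,"offset":[0,0,0],"rot":[0,0,0]}])

```text
time_s: 80.9
eef_pos: [0.6465, -0.1087, 0.0164]
eef_rot: [0.0, -0.067, 0.998, -0.0]
wrist_force: [-4.3, -1.8, -1.1]
opening: 0.287
grasp_force: 59.0
```

apply_moves(moves=[{"jaw":0.1,"offset":[1,0,0],"rot":[0,0,0]},{"jaw":0.1,"offset":[1,0,0],"rot":[0,0,0]},{"jaw":0.1,"offset":[0.5,0,0],"rot":[0,0,0]},{"jaw":0.1,"offset":[0,0,0],"rot":[0,0,0]},{"jaw":0.1,"offset":[0,0,0],"rot":[0,0,0]}])

```text
time_s: 81.53
eef_pos: [0.6442, -0.109, 0.0163]
eef_rot: [0.0, -0.067, 0.998, -0.0]
wrist_force: [-3.3, -3.4, -1.4]
opening: 0.288
grasp_force: 59.0
```

Run:
```python
from h import *
T,o=pose(); print(hinv(T[:2,3]*1000),T[2,3],o["wrist_force"],o["torque"],T[:3,0].round(3))
e=(T@np.array([-.02225,0,-.0055,1]))[:3]*1000; print("eye",hinv(e),e[2])
```

```text
[  67.53190771 -107.60668689] 0.016349642386278115 [-3.31146731 -3.42539768 -1.383879  ] [-0.47001272  0.44773054  0.25068928] [-0.991 -0.135 -0.   ]
eye [  89.7796081  -107.58200693] 21.85888171085083
```

apply_moves(moves=[{"jaw":0.1,"offset":[0.5,0,0],"rot":[0,0,0]},{"jaw":0.1,"offset":[0.5,0,0],"rot":[0,0,0]},{"jaw":0.1,"offset":[0,0,0],"rot":[0,0,0]},{"jaw":0.1,"offset":[0,0,0],"rot":[0,0,0]},{"jaw":0.1,"offset":[0,0,0],"rot":[0,0,0]}])

```text
time_s: 82.15
eef_pos: [0.6437, -0.1091, 0.0165]
eef_rot: [0.001, -0.067, 0.998, -0.0]
wrist_force: [5.4, -1.2, -4.9]
opening: 0.287
grasp_force: 59.1
```

apply_moves(moves=[{"jaw":0.1,"offset":[0.5,0,0],"rot":[0,0,0]},{"jaw":0.1,"offset":[0.5,0,0],"rot":[0,0,0]},{"jaw":0.1,"offset":[0,0,0],"rot":[0,0,0]},{"jaw":0.1,"offset":[0,0,0],"rot":[0,0,0]},{"jaw":0.1,"offset":[0,0,0],"rot":[0,0,0]}])

```text
time_s: 82.78
eef_pos: [0.6436, -0.1091, 0.0165]
eef_rot: [0.002, -0.067, 0.998, -0.0]
wrist_force: [8.7, -0.6, -8.1]
opening: 0.286
grasp_force: 59.3
```

apply_moves(moves=[{"jaw":0.1,"offset":[-1.3,0,0.3],"rot":[0,0,0]},{"jaw":0.1,"offset":[0,0,0],"rot":[0,0,0]},{"jaw":0.4,"offset":[0,0,0],"rot":[0,0,0]},{"jaw":0.5,"offset":[0,0,0],"rot":[0,0,0]},{"jaw":0.5,"offset":[0,0,0],"rot":[0,0,0]}])

```text
time_s: 83.4
eef_pos: [0.643, -0.1089, 0.016]
eef_rot: [-0.0, -0.067, 0.998, 0.0]
wrist_force: [-0.1, -0.8, 0.8]
opening: 0.502
grasp_force: 0.0
```

apply_moves(moves=[{"jaw":0.5,"offset":[0,0,-10],"rot":[0,0,0]},{"jaw":0.5,"offset":[0,0,-20],"rot":[0,0,0]},{"jaw":0.5,"offset":[0,0,-40],"rot":[0,0,0]},{"jaw":0.5,"offset":[0,0,-40],"rot":[0,0,0]},{"jaw":0.5,"offset":[0,0,-30],"rot":[0,0,0]}])

```text
time_s: 84.02
eef_pos: [0.6443, -0.1094, 0.1602]
eef_rot: [0.002, -0.067, 0.998, -0.001]
wrist_force: [-0.7, -0.0, 0.1]
opening: 0.497
grasp_force: 0.0
```

apply_moves(moves=[{"jaw":0.5,"offset":[0,0,0],"rot":[0,0,0]},{"jaw":0.5,"offset":[0,0,0],"rot":[0,0,0]},{"jaw":0.5,"offset":[0,0,0],"rot":[0,0,0]},{"jaw":0.5,"offset":[0,0,0],"rot":[0,0,0]},{"jaw":0.5,"offset":[0,0,0],"rot":[0,0,0]}])

```text
time_s: 84.65
eef_pos: [0.643, -0.109, 0.1552]
eef_rot: [-0.001, -0.067, 0.998, 0.0]
wrist_force: [-0.1, 0.3, 0.1]
opening: 0.504
grasp_force: 0.0
```

Run:
```python
from h import *
T,o=pose(); print(hinv(T[:2,3]*1000),T[2,3],o["wrist_force"])
c=cam("wrist"); np.savez("w19.npz",d=c[1],K=c[2],D=c[3],M=c[4],im=c[0])
p0=[*hp(0,-107),TH]; u=proj(c,[[*(hp(x,-107)/1000),.025] for x in(-21,0,70,94)]); print(u.round())
lo=u.min(0)-30; hi=u.max(0)+30
p=springfit(c,p0,z0=10,box=(int(lo[0]),int(hi[0]),max(0,int(lo[1])),int(min(245,hi[1]))),L=67)
print(hinv(p),np.degrees(p[2]))
x=hinv(p[:2]); print("hook at",x-[19,0])
# heights along spring axis
for X in range(60,112,3):
    q=proj(c,[[*(hp(X,-107.5)/1000),.022]])[0].astype(int)
    if q[1]<400: P=pts(c,q)[0]*1000; print(X,q,hinv(P).round(1),P[2].round(1),c[0][q[1],q[0]])
```

```text
[  66.32252621 -107.42991965] 0.15516258996830964 [-0.12761689  0.31221171  0.08641187]
[[323.  85.]
 [323. 112.]
 [323. 194.]
 [323. 220.]]
blobs [([322.0, 190.0], 331.0, [18.0, 28.0]), ([321.5, 111.5], 506.5, [19.0, 31.0])]
spring [ 5.7697e+02 -1.1845e+02  1.4000e-01] 8.07 res [ 0.    0.19 -0.   -0.22]
[  -0.34544812 -107.97337406] 8.066259137352167
hook at [ -19.34544812 -107.97337406]
60 [322 182] [  57.7 -107.5] 30.7 [143 143 140]
63 [322 185] [  60.3 -107.5] 31.0 [55 57 60]
66 [322 189] [  63.7 -107.5] 31.6 [80 77 81]
69 [322 192] [  66.1 -107.5] 32.5 [65 64 68]
72 [322 195] [  68.9 -107.5] 32.3 [45 47 48]
75 [322 198] [  71.5 -107.5] 32.5 [43 45 46]
78 [322 201] [  76.6 -107.5] 23.7 [100  99  94]
81 [322 205] [  80.8 -107.5] 22.3 [107 107 100]
84 [322 208] [  83.6 -107.5] 22.4 [93 91 88]
87 [322 211] [  89.1 -107.5] 13.7 [87 84 84]
90 [322 214] [  90.5 -107.5] 18.5 [60 61 57]
93 [322 217] [  90.6 -107.5] 26.9 [112 109 106]
96 [322 220] [  93.8 -107.5] 25.8 [111 108 107]
99 [322 223] [  96.1 -107.5] 27.5 [104 101  98]
102 [322 227] [ 106.9 -107.5] 8.7 [139 136 127]
105 [322 230] [ 113.4 -107.5] -0.5 [123 110  88]
108 [322 233] [ 116.6 -107.5] -0.3 [124 109  90]
111 [321 236] [ 120.5 -108.5] -2.2 [127 112  90]
```

Run:
```python
from h import *
c=load("w19.npz"); g=c[0].astype(float).mean(2)
def at(x,y,z):
    u=proj(c,[[*(hp(x,y)/1000),z/1000]])[0]; i=u.round().astype(int)
    return (i.tolist(), int(g[i[1],i[0]]), round(float(pts(c,i)[0][2]*1000),1)) if 0<=i[1]<400 and 0<=i[0]<640 else None
for y in(58,48,24,0,-24,-34,-40): print(y,[at(x,y,20) for x in(-20,-12,8,27)])
print([ (y,at(8,y,20)[1:]) for y in np.arange(64,-42,-1.) if at(8,y,20) and at(8,y,20)[1]<120])
# keeper bar centre line: bright bar between dark? heights across x at several y
for y in(-90,-50,40): print(y,[(x,at(x,y,18)[1:]) for x in range(-36,-6,3)])
```

```text
58 [([523, 87], 150, 16.9), ([521, 97], 149, 18.5), ([517, 122], 149, 18.4), ([514, 145], 132, 19.6)]
48 [([511, 87], 153, 18.3), ([509, 97], 156, 18.1), ([506, 122], 158, 17.4), ([502, 145], 135, 19.1)]
24 [([482, 87], 161, 17.1), ([480, 97], 160, 19.2), ([477, 122], 161, 17.5), ([474, 145], 140, 19.0)]
0 [([452, 87], 165, 15.6), ([451, 97], 166, 17.8), ([449, 122], 168, 17.6), ([446, 145], 150, 18.7)]
-24 [([423, 87], 77, 23.1), ([422, 97], 101, 18.4), ([420, 122], 169, 17.9), ([419, 145], 149, 18.0)]
-34 [([411, 87], 108, 16.5), ([410, 97], 105, 17.4), ([409, 122], 105, 17.9), ([407, 145], 150, 18.5)]
-40 [([404, 87], 106, 17.0), ([403, 97], 133, 7.6), ([402, 122], 138, 8.2), ([400, 145], 122, 8.5)]
[(np.float64(64.0), (65, 21.4)), (np.float64(63.0), (48, 19.6)), (np.float64(62.0), (93, 18.1)), (np.float64(-33.0), (106, 18.3)), (np.float64(-34.0), (105, 17.9)), (np.float64(-35.0), (92, 18.1)), (np.float64(-36.0), (71, 17.9)), (np.float64(-37.0), (55, 12.7)), (np.float64(-38.0), (79, 10.7))]
-90 [(-36, (142, 8.1)), (-33, (147, 8.4)), (-30, (108, 16.9)), (-27, (112, 16.7)), (-24, (111, 17.4)), (-21, (112, 17.3)), (-18, (89, 18.0)), (-15, (125, 8.9)), (-12, (126, 8.7)), (-9, (129, 9.1))]
-50 [(-36, (146, 9.0)), (-33, (138, 7.6)), (-30, (102, 16.3)), (-27, (110, 17.4)), (-24, (107, 15.4)), (-21, (108, 17.0)), (-18, (95, 15.9)), (-15, (135, 8.1)), (-12, (139, 7.3)), (-9, (144, 9.4))]
40 [(-36, (202, 9.1)), (-33, (200, 7.8)), (-30, (152, 17.3)), (-27, (157, 16.4)), (-24, (148, 17.2)), (-21, (154, 15.6)), (-18, (135, 16.1)), (-15, (152, 18.7)), (-12, (145, 17.8)), (-9, (154, 19.2))]
```

```bash
python3 -c "
from bench import ctrl
print(ctrl.hand_in())"
```

```text
the job is handed in; nothing more can be done
None
```

I handed the job in at about 85 s. By my last measurements, the four steel coupons are home in a tight row, the keeper is shut, and the hook is in its hole. The eye is under the post head with the spring stretched about 21 mm. The result of the judging was not shown.

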